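Load the warming station with culture dishes and medium

TASK

Get the warming station ready: first push its loose deck plate down until it lies level and flush with the rim all round. Then set every dish flat and centred on a ring of its own lid colour, one dish to a ring, and stand the toppled bottle of medium upright, centred in the square outline on the deck. When all is in place press the green start button, and leave the other things on the bench undisturbed.

Things in the scene. Friction and masses are not known exactly. Their poses are not given: they have to be found in the camera images.
- warmer: White low warming station fixed to the bench, 36 mm high. Origin: on the bench, under the middle of its recess (183 x 331 mm, floor 26 mm up); x away from the robot at yaw 0, z up. Rim and control strip (-x side, 67 mm wide) are 36 mm up. Four stiff rubber pads in the recess, 66 mm in x and 135 mm in y from its middle, hold the deck proud; each yields at about 5 N and stays down (travel 8 mm).
- deck: Loose light grey plate, 178 (x) x 326 (y) x 10 mm, in the recess but standing 4 to 9 mm proud and askew on the pads; fully down its top is flush with the rim. Origin: centre of its underside; axes as the station's, z up. Printed on it: three blue rings (+x row), three orange rings (-x row), a dark square outline at its +y end.
- blue_place0 (a point): Centre of blue ring 0 (66 mm outside diameter) on the deck's top face, far (+x) row; rings in a row are 72 mm apart along y, the two rows 88 mm apart.
- blue_place1 (a point): Centre of blue ring 1 (66 mm outside diameter) on the deck's top face, far (+x) row; rings in a row are 72 mm apart along y, the two rows 88 mm apart.
- blue_place2 (a point): Centre of blue ring 2 (66 mm outside diameter) on the deck's top face, far (+x) row; rings in a row are 72 mm apart along y, the two rows 88 mm apart.
- orange_place0 (a point): Centre of orange ring 0 (66 mm outside diameter) on the deck's top face, near (-x) row; rings in a row are 72 mm apart along y, the two rows 88 mm apart.
- orange_place1 (a point): Centre of orange ring 1 (66 mm outside diameter) on the deck's top face, near (-x) row; rings in a row are 72 mm apart along y, the two rows 88 mm apart.
- orange_place2 (a point): Centre of orange ring 2 (66 mm outside diameter) on the deck's top face, near (-x) row; rings in a row are 72 mm apart along y, the two rows 88 mm apart.
- bottle_place (a point): Centre of the dark square outline (70 mm wide) on the deck's top face, 92 mm in y beyond the last rings.
- blue0: Closed round culture dish with a blue lid, 60 mm diameter, 20 mm high, 45 g; starts on the bench to the robot's right. Origin: centre of its underside, z up. May be absent (None).
- blue1: Closed round culture dish with a blue lid, 60 mm diameter, 20 mm high, 45 g; starts on the bench to the robot's right. Origin: centre of its underside, z up. May be absent (None).
- blue2: Closed round culture dish with a blue lid, 60 mm diameter, 20 mm high, 45 g; starts on the bench to the robot's right. Origin: centre of its underside, z up. May be absent (None).
- orange0: Closed round culture dish with an orange lid, 60 mm diameter, 20 mm high, 45 g; starts on the bench to the robot's right. Origin: centre of its underside, z up. May be absent (None).
- orange1: Closed round culture dish with an orange lid, 60 mm diameter, 20 mm high, 45 g; starts on the bench to the robot's right. Origin: centre of its underside, z up. May be absent (None).
- orange2: Closed round culture dish with an orange lid, 60 mm diameter, 20 mm high, 45 g; starts on the bench to the robot's right. Origin: centre of its underside, z up. May be absent (None).
- bottle: Square bottle of pink medium with a white round cap, 0.25 kg, starting toppled on its side on the bench. Body 56 x 56 mm and 92 mm long, then the cap, 34 mm diameter, to 120 mm. Origin: centre of its underside (foot); its z axis runs from foot to cap, its x and y axes are square to its flat sides.
- start (a joint): Travel of the round green start button (32 mm diameter) in m: 0 released, 0.006 fully down; springs back, about 5 N.
- start_top (a point): Centre of the start button's top face, on the control strip; it is pressed straight down.
- jar: Bystander: amber jar with blue cap, 48 mm diameter, 75 mm high. Origin: centre of its underside. Not part of the job.
- tipbox: Bystander: blue pipette tip box, 125 x 85 x 67 mm. Origin: centre of its underside. Not part of the job.
- timer: Bystander: small white timer, 75 x 60 x 22 mm. Origin: centre of its underside. Not part of the job.
- tuberack: Bystander: orange tube rack with capped tubes, 90 x 180 x 104 mm. Origin: centre of its underside. Not part of the job.
Mind the look-alikes: they are no part of the job. There is more than one size of the bottle; the job needs the middle-sized.

How it is judged:
By the outcome, as a careful person would: the job done as asked, in the order asked, and still so for the second after the job is handed in, with the robot touching nothing.
Of blue0, blue1, blue2 only 2 to 3 are there at a start; the rules pass over those that are not, and their reading is None.
Of orange0, orange1, orange2 only 2 to 3 are there at a start; the rules pass over those that are not, and their reading is None.
At some moment in a run one of blue0, blue1, blue2, orange0, orange1, orange2 may be knocked a few centimetres aside while the robot is not near it.
It also fails if it takes over 210 s, if anything falls off the work surface, if the arm or the gripper's body presses on something with over 40 N, if the wrist force passes 120 N, or if a joint passes its speed limit or range.

ROBOT

A 6-joint arm with a two-finger parallel gripper is mounted at the origin on the work surface. World frame = base frame: x ahead of the robot, y to its left, z up, the work surface at z = 0. Lengths are in m, angles in rad, forces in N, time in s.
With the tool pointing down it reaches from about 0.35 to 0.725 m from the base axis. Payload 4.3 kg.
Tool frame: the origin (TCP) lies on the centre line of the jaws, within the pads' length; the fingertips stand 17 mm ahead of it and the grasp point (between the pads) lies 2 mm behind it; z points along the fingers, y is the direction in which the jaws open and shut (so a half turn about z gives the same grasp; the last joint's range is limited). The gripper opens to 85 mm and grips with 20 to 120 N. Pads are 22 mm wide; open, the fingers measure 114 mm over their backs; the gripper's body (76 mm by 85 mm) begins 54 mm behind the grasp point. The pads swing forward as they close: fully open they stand 13 mm farther back than shut.
Start: joints at [1.165, 0.377, 0.081, 1.274, 0, 1.46], TCP at [0.168, 0.55, 0.226] pointing down, gripper open.
Joint ranges: [-2.72, 2.72], [-0.84, 1.66], [-1.02, 1.22], [-1.77, 2.12], [-1.37, 1.28], [-3.14, 3.14]. Speed limits (rad/s): [2.57, 2.57, 3.14, 3.14, 3.14, 3.14].

INTERFACE

Orientations are given as [roll, pitch, yaw] about the fixed x, y, z axes, in that order (R = Rz(yaw) Ry(pitch) Rx(roll)).
In Python, from plant import observe, read_camera, close_job, find_in, silhouettes gives the robot as it stands. The module is installed in compiled form; this text tells all that it offers.
- The arm moves only by the tool jog_arm, never from a script. Its argument "steps" is a list of rows, each a list of 5 numbers: the opening, from -1 (shut) to 1 (fully open), then the shift along the tool's x, y, z in m, then the turn about the tool's z in rad. A call has 1 to 5 rows; each row shifts and turns the commanded pose from where the row before left it, along the tool's axes as they then stand; what a row does not reach is not made up. A row lasts 1/8 s, in which the tool goes at most 62.5 mm and 10.7 degrees, less where a joint would pass 70% of its speed; a pose out of reach is approached as far as the arm can. A call is refused whole if a number of a shift passes 0.0625 or a number of a turn 0.188, either way. A call with a gripper value outside its range is refused whole. The fingers move at their own pace and stop on an object; "newtons" is the grip in N (left out, the last holds). Time passes only in rows, so rows that do not move let the fingers close. It gives the time, the measured TCP pose, the force and the opening at its end, in the units of the state.
- observe(): the state, without advancing time (a new reading comes with each control period).
- read_camera(name): name is "side" or "top" or "wrist"; returns a dict with "color" (384x512x3 uint8, red, green, blue), "camera_matrix" (3x3 intrinsics, pixels), "R" (3x3) and "t" (3): a world point X has camera coordinates R X + t. Camera axes: x right, y down, z forward; pixel columns grow to the right and rows downward; lengths in m; the calibration is good to about 2 mm. A picture is of the moment at which its call begins. There is no depth.
- close_job(): hands the job in, once; it reports no verdict.
Trained networks look in a picture, given as the dict that the camera call returned (one of the last four; its "shot" number tells which), for a name from the list of things; names that differ only in an ending like _2 or _b are one class to them, and where a whole thing is asked for, a point or a joint stands for the part that bears it (a point fixed in the world has none). Each returns a list of dicts, best first, with "score" (0 to 1); they miss things now and then, are a little off and sometimes report something else, mostly with a low value. They report only what shows in the picture. A call takes as long as a camera call. They do not tell look-alikes from the thing itself.
- find_in(picture, query): "extent" ([left, top, width, height] in pixels, round what is visible of it).
- silhouettes(picture, query): "pixels" (384x512 bool, what is visible of it) and "extent" ([left, top, width, height] in pixels, round what is visible of it).
The state is a dict: "time_s": time; "qpos": joint angles; "joint_velocities": joint speeds; "joint_efforts": joint torques, N m; "tool_pos": TCP position; "orientation": TCP orientation; "contact_force": force on the tool from outside, world axes, zero at the start; "wrist_torque": the same for the moment, N m; "gripper_width": finger opening in m.
Only numpy, scipy, OpenCV 4.12 (cv2) and the standard library are available. Lean on these libraries where they do the work, as an engineer would, in place of code of your own. Each camera call takes 0.05 s, during which the arm holds its last target.

## Working session

There is one attempt and no reset: what is moved stays moved. The work goes in short steps, Python scripts to look and compute and a tool call to move; the robot and the scene stay as the last step left them, time stands still between calls to the robot, and variables do not carry over. Pictures are saved under pics/ and viewed, and the job is handed in when it is done.

Besides the shell and the picture viewer there is one more tool, called as name(argument=value, ...) on one line, values as JSON. jog_arm: Moves the arm, as the interface text tells. Its arguments: {"type":"object","properties":{"steps":{"type":"array"},"newtons":{"type":"number"}},"required":["steps"]}

```bash
mkdir -p pics; ls; python3 - <<'E'
from plant import *
import cv2
print(observe())
for n in ["side","top","wrist"]:
    p=read_camera(n); cv2.imwrite(f"pics/a_{n}.png",p["color"][:,:,::-1]); print(n,p["camera_matrix"].tolist(),p["R"].tolist(),p["t"].tolist(),p["shot"])
E
```

```text
pics
{'time_s': 0.0, 'qpos': array([1.16468237e+00, 3.78069232e-01, 7.96378079e-02, 1.27437805e+00,
       5.49073781e-06, 1.46049741e+00]), 'joint_velocities': array([-1.53852419e-03,  9.31113534e-04, -3.01575263e-06,  7.73420990e-04,
       -1.29606237e-03,  6.26436095e-04]), 'joint_efforts': array([ 7.42012508e-04, -4.63605309e+01,  2.69877809e+01,  2.09068885e-02,
       -1.10378553e-04, -9.14194203e-06]), 'tool_pos': array([0.16735648, 0.54942443, 0.22476196]), 'orientation': array([-3.13959235e+00, -2.27054687e-04,  2.84577738e+00]), 'contact_force': array([0.86974101, 0.15509493, 0.0767884 ]), 'wrist_torque': array([0.05288645, 0.05835294, 0.02006496]), 'gripper_width': 0.0853338858114042}
side [[403.700670114596, 0.0, 253.904488258985], [0.0, 403.700670114596, 195.61424730420273], [0.0, 0.0, 1.0]] [[0.8236328224775357, -0.5669462262564908, -0.014175692971140555], [-0.3900505737901701, -0.5481479503893871, -0.7398610507182234], [0.41169105361137887, 0.614903082621512, -0.6726103443740028]] [-0.35514232388161937, 0.23643628722901242, 1.2398918216134966] 1
top [[467.79629224011455, 0.0, 253.41920191235062], [0.0, 467.79629224011455, 190.86629410981533], [0.0, 0.0, 1.0]] [[-0.025077089860621543, -0.9996850833795881, 0.0009346830847692206], [-0.9907584706104958, 0.024728472832330164, -0.13336474625976838], [0.13329963419932553, -0.004270444909766666, -0.9910665824366185]] [0.01830572484404789, 0.4640139797530024, 1.965674225835971] 2
wrist [[294.88239633171565, 0.0, 259.8275903793074], [0.0, 294.88239633171565, 189.45156352039766], [0.0, 0.0, 1.0]] [[0.29110276557757814, 0.95668926226253, -0.0021989417138186924], [0.9238381346972603, -0.28050811782837864, 0.2604578597613577], [0.24856041670421336, -0.07785146950415057, -0.9654827124003161]] [-0.572754188557712, -0.03380952638468558, 0.37647352328220074] 3
```

View pics/a_side.png

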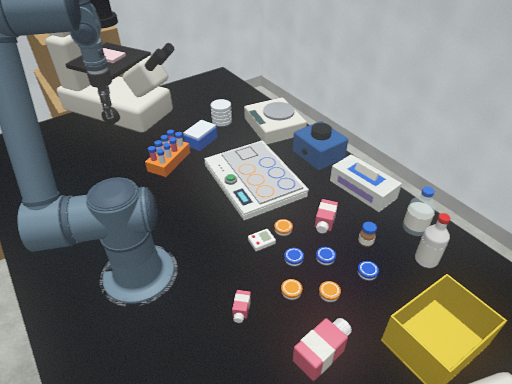

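View pics/a_top.png

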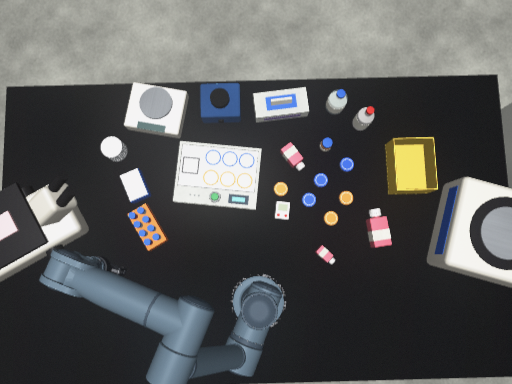

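View pics/a_wrist.png

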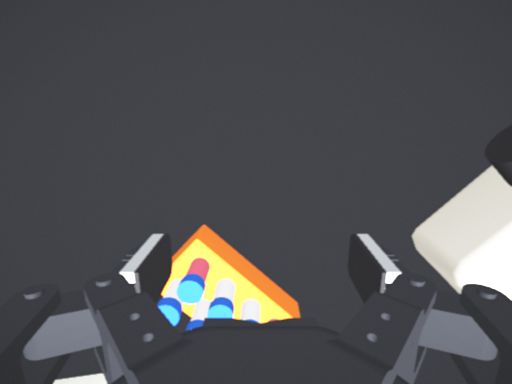

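```bash
cat > h.py <<'E'
from plant import *
import numpy as np, cv2
def proj(p,X):
    X=np.atleast_2d(X); c=X@p["R"].T+p["t"]; u=c@p["camera_matrix"].T; return u[:,:2]/u[:,2:]
def plane(p,uv,z):
    uv=np.atleast_2d(np.asarray(uv,float)); K=p["camera_matrix"];R=p["R"]
    d=(np.c_[uv,np.ones(len(uv))]@np.linalg.inv(K).T)@R; o=-R.T@p["t"]
    s=(z-o[2])/d[:,2]; return o+s[:,None]*d
def save(p,name,box=None,s=1):
    im=p["color"][:,:,::-1]
    if box: x,y,w,h=box; im=im[y:y+h,x:x+w]
    if s!=1: im=cv2.resize(im,None,fx=s,fy=s,interpolation=cv2.INTER_CUBIC)
    cv2.imwrite("pics/"+name+".png",im)
def mask(p,col):
    hsv=cv2.cvtColor(p["color"],cv2.COLOR_RGB2HSV); H,S,V=cv2.split(hsv)
    if col=="blue": return ((H>105)&(H<130)&(S>110)&(V>60)).astype(np.uint8)
    if col=="orange": return ((H>8)&(H<24)&(S>110)&(V>90)).astype(np.uint8)
    if col=="green": return ((H>50)&(H<90)&(S>90)&(V>50)).astype(np.uint8)
    if col=="pink": return (((H>165)|(H<5))&(S>70)&(V>80)).astype(np.uint8)
def base():
    pass
def tool(o=None):
    o=o or observe(); from scipy.spatial.transform import Rotation as Ro
    r=o["orientation"]; return np.array(o["tool_pos"]),Ro.from_euler('xyz',r).as_matrix()
def wrel(p,uv,z): return plane(p,uv,z)
E
python3 - <<'E'
from h import *
for n in ["top","side"]:
    p=read_camera(n)
    for q in ["warmer","deck","bottle","jar","timer","tipbox","tuberack","blue0","orange0","start"]:
        for d in silhouettes(p,q):
            m=d["pixels"]; ys,xs=np.nonzero(m)
            print(n,q,round(d["score"],2),np.round(d["extent"]),m.sum(),xs.mean().round(1),ys.mean().round(1), plane(p,[xs.mean(),ys.mean()],{"blue0":.015,"orange0":.015}.get(q,.03))[0].round(3) if len(xs) else "")
    save(p,"b_"+n,(160,120,240,150) if n=="top" else (190,130,250,190),3)
E
```

```text
top warmer 0.86 [179. 142.  82.  69.] 1681 218.4 190.2 [0.471 0.156 0.03 ]
top warmer 0.37 [324. 212.  13.  12.] 158 330.6 217.4 [ 0.343 -0.318  0.03 ]
top deck 0.78 [182. 146.  72.  44.] 3101 217.6 167.8 [0.568 0.158 0.03 ]
top bottle 0.63 [318. 247.  15.  16.] 171 325.0 253.7 [ 0.191 -0.287  0.03 ]
top bottle 0.6 [367. 209.  23.  41.] 712 378.1 229.3 [ 0.288 -0.516  0.03 ]
top bottle 0.57 [284. 141.  21.  29.] 370 292.6 155.8 [ 0.613 -0.166  0.03 ]
top bottle 0.48 [302. 191.  15.  12.] 148 308.7 199.0 [ 0.424 -0.228  0.03 ]
top jar 0.72 [319. 137.  17.  11.] 131 325.8 143.8 [ 0.662 -0.312  0.03 ]
top timer 0.74 [178. 141.  79.  50.] 3167 217.8 167.5 [0.57  0.157 0.03 ]
top timer 0.47 [276. 203.  13.  18.] 266 282.5 209.8 [ 0.38  -0.115  0.03 ]
top tipbox 0.76 [121. 169.  32.  32.] 694 134.9 185.0 [0.503 0.513 0.03 ]
top tuberack 0.56 [127. 202.  40.  46.] 979 147.5 226.2 [0.325 0.458 0.03 ]
top blue0 0.6 [342. 157.   9.  15.] 159 346.4 163.8 [ 0.575 -0.4    0.015]
top blue0 0.6 [304. 193.  11.  13.] 155 308.4 199.0 [ 0.426 -0.228  0.015]
top blue0 0.56 [321. 209.  14.  15.] 139 330
[... 1100 characters left out ...]
3 ]
side tuberack 0.64 [146. 129.  45.  46.] 1299 166.3 154.1 [0.322 0.469 0.03 ]
side blue0 0.84 [360. 261.  20.  22.] 320 367.2 269.9 [ 0.569 -0.402  0.015]
side blue0 0.81 [287. 249.  12.  16.] 250 293.3 256.5 [ 0.42  -0.234  0.015]
side blue0 0.65 [315. 248.  20.  16.] 291 324.8 255.4 [ 0.503 -0.287  0.015]
side orange0 0.83 [281. 277.  19.  24.] 323 291.2 288.9 [ 0.34  -0.324  0.015]
side orange0 0.8 [319. 278.  22.  25.] 341 328.9 290.7 [ 0.425 -0.391  0.015]
side orange0 0.66 [273. 216.  17.  19.] 215 282.6 227.0 [ 0.469 -0.115  0.015]
side orange0 0.45 [356. 225.  17.  22.] 354 366.4 234.6 [ 0.672 -0.3    0.015]
side start 0.62 [226. 173.   8.   8.] 40 229.6 177.2 [0.454 0.194 0.03 ]
```

View pics/b_top.png

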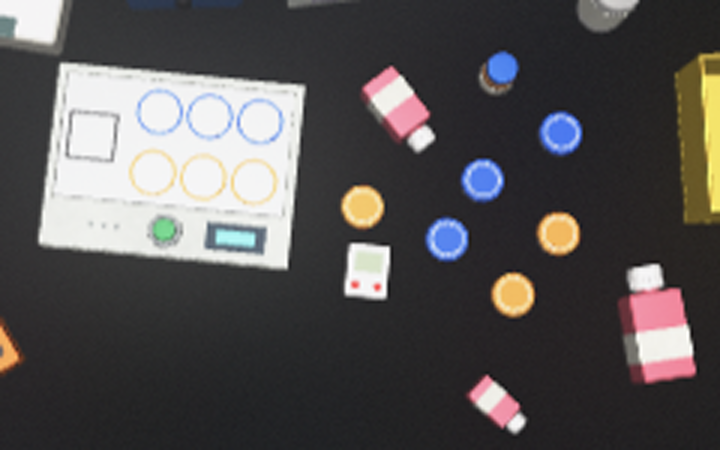

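View pics/b_side.png

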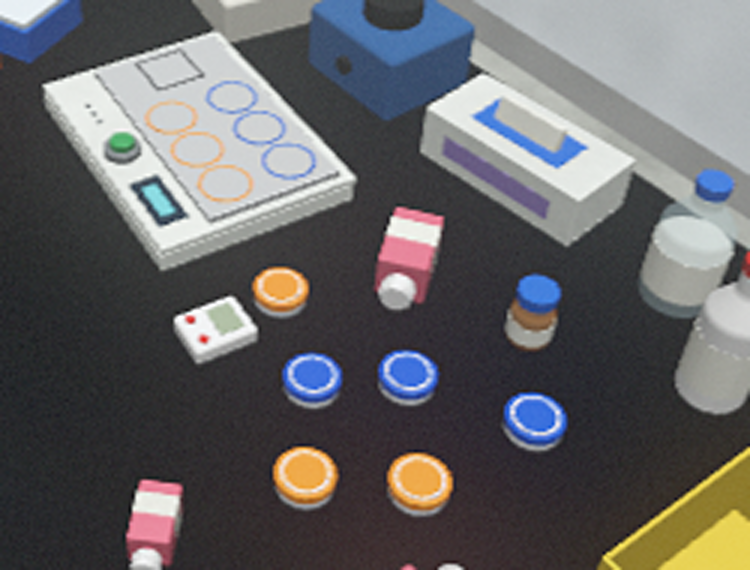

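```bash
python3 - <<'E'
from h import *
p=read_camera("wrist");o=observe();T,R=tool(o)
C=-p["R"].T@p["t"]; print("cam in tool",R.T@(C-T)); print("R_cam in tool (rows cam axes)",(p["R"]@R).round(3)); print(T,R.round(3))
# rings from both
for n in ["top","side"]:
    p=read_camera(n)
    for c in ["blue","orange","green"]:
        k,l,s,ce=cv2.connectedComponentsWithStats(mask(p,c),connectivity=8)
        for i in range(1,k):
            if s[i,4]>25: print(n,c,s[i,:5],ce[i].round(1),plane(p,ce[i],.02)[0].round(4),plane(p,ce[i],.042)[0].round(4))
E
```

```text
cam in tool [ 0.06561926 -0.0011452  -0.14616557]
R_cam in tool (rows cam axes) [[ 0.     1.     0.   ]
 [-0.965  0.001 -0.261]
 [-0.261 -0.     0.965]]
[0.16763627 0.55007482 0.22572428] [[-0.957  0.292  0.   ]
 [ 0.292  0.957  0.   ]
 [-0.     0.    -1.   ]]
top blue [ 200   83   40   37 1067] [220.  100.9] [0.8694 0.1437 0.02  ] [0.862  0.1423 0.042 ]
top blue [337  89   9   9  66] [340.9  92.9] [ 0.8929 -0.3905  0.02  ] [ 0.8852 -0.386   0.042 ]
top blue [266  94  31  16 230] [280.8 102.5] [ 0.8553 -0.1238  0.02  ] [ 0.8481 -0.1222  0.042 ]
top blue [322 137  11  11  94] [327.1 142.1] [ 0.6722 -0.3194  0.02  ] [ 0.667  -0.3157  0.042 ]
top blue [340 157  14  15 141] [346.3 164.1] [ 0.5726 -0.398   0.02  ] [ 0.5684 -0.3935  0.042 ]
top blue [131 168  20  35 106] [142.4 188.9] [0.486  0.4831 0.02  ] [0.4829 0.4779 0.042 ]
top blue [313 173  15  15 135] [320.4 179.8] [ 0.5066 -0.283   0.02  ] [ 0.5032 -0.2797  0.042 ]
top blue [435 186  23  68 549] [445.9 220.3] [ 0.3191 -0.8094  0.02  ] [ 0.3178 -0.8003  0.042 ]
top blue [302 192  14  15 136] [308.5 199.2] [ 0.4238 -0.2284  0.02  ]
[... 2096 characters left out ...]
0.3008  0.042 ]
side blue [358 260  21  18 235] [368.  269.1] [ 0.5698 -0.4037  0.02  ] [ 0.5542 -0.4134  0.042 ]
side orange [145 142  45  35 672] [167.9 160.8] [0.3125 0.4371 0.02  ] [0.3027 0.4087 0.042 ]
side orange [274 219  19  15 172] [283.2 226. ] [ 0.4708 -0.1157  0.02  ] [ 0.4575 -0.1318  0.042 ]
side orange [361 230  15  10  65] [367.  235.9] [ 0.6655 -0.3078  0.02  ] [ 0.6478 -0.3195  0.042 ]
side orange [281 279  22  19 254] [291.5 288. ] [ 0.3398 -0.3247  0.02  ] [ 0.3294 -0.3361  0.042 ]
side orange [319 281  22  19 261] [329.6 290.2] [ 0.4246 -0.3933  0.02  ] [ 0.4123 -0.4032  0.042 ]
side green [227 175   8   6  38] [230.4 177.2] [0.4625 0.2035 0.02  ] [0.4493 0.1803 0.042 ]
```

jog_arm(steps=[[-1, -0.055, -0.026, -0.007, 0], [-1, -0.055, -0.026, -0.007, 0], [-1, -0.055, -0.026, -0.007, 0], [-1, -0.055, -0.026, -0.007, 0], [-1, -0.055, -0.026, -0.007, 0]], newtons=40)

```text
time_s: 2.02
tool_pos: [0.3941, 0.3442, 0.2612]
orientation: [3.141, 0.0, 2.846]
contact_force: [0.5, 2.1, 0.3]
gripper_width: 0.0002
```

jog_arm(steps=[[-1, -0.055, -0.026, -0.007, 0], [-1, -0.055, -0.026, -0.007, 0], [-1, -0.055, -0.026, -0.007, 0], [-1, -0.055, -0.026, -0.007, 0], [-1, -0.055, -0.026, -0.007, -0.1]])

```text
time_s: 2.65
tool_pos: [0.6193, 0.1395, 0.2961]
orientation: [3.141, 0.001, 2.948]
contact_force: [0.7, 0.9, -0.2]
gripper_width: -0.0
```

```bash
python3 - <<'E'
from h import *
print(observe())
p=read_camera("wrist"); save(p,"c_w",None,1.5)
E
```

```text
{'time_s': 2.65, 'qpos': array([1.21551698e-01, 5.15028598e-01, 4.75521708e-01, 1.53052332e+00,
       3.56241500e-04, 3.14757354e-01]), 'joint_velocities': array([-0.61234124,  0.65709217,  1.18691735,  0.52277026,  0.00398986,
       -1.4236509 ]), 'joint_efforts': array([  1.25764154, -56.58433557,  23.40297997,  -0.38747063,
        -0.16450976,   1.30178858]), 'tool_pos': array([0.61927914, 0.13953139, 0.29612095]), 'orientation': array([3.14101673e+00, 6.18193657e-04, 2.94838696e+00]), 'contact_force': array([ 0.69487979,  0.88064683, -0.17516727]), 'wrist_torque': array([ 0.0183623 , -0.02304332,  0.03202703]), 'gripper_width': -4.9831122246879006e-05}
```

View pics/c_w.png

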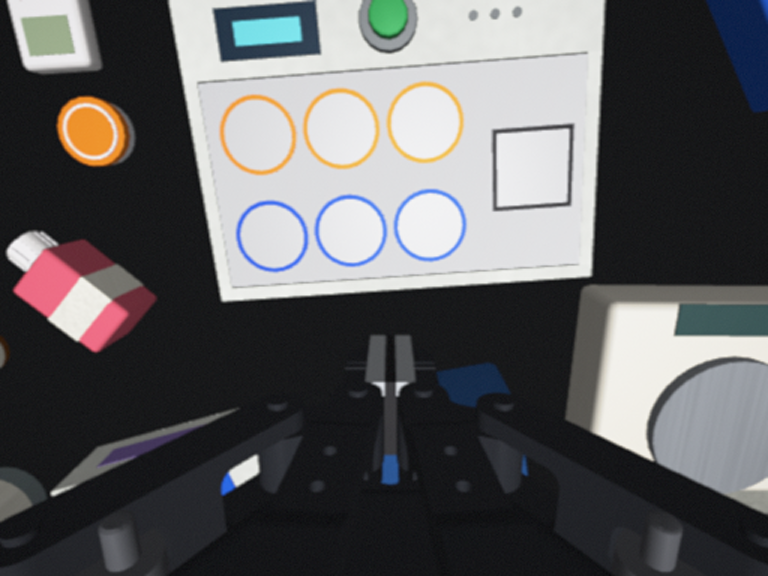

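```bash
cat >> h.py <<'E'
def rings(p,z,box=None,show=False,minr=0.027,maxr=0.040):
    out={}
    for c in ["blue","orange"]:
        m=mask(p,c)
        cs,_=cv2.findContours(m,cv2.RETR_CCOMP,cv2.CHAIN_APPROX_NONE)
        for k in cs:
            if len(k)<30: continue
            w=plane(p,k[:,0,:],z)[:,:2]
            (x,y),r=cv2.minEnclosingCircle(w.astype(np.float32))
            # circle fit
            A=np.c_[2*w,np.ones(len(w))]; s=np.linalg.lstsq(A,(w**2).sum(1),rcond=None)[0]
            rr=np.sqrt(s[2]+s[0]**2+s[1]**2); res=np.abs(np.hypot(*(w-s[:2]).T)-rr).max()
            if 0.024<rr<0.040 and res<0.006: out.setdefault(c,[]).append((s[0].round(4),s[1].round(4),rr.round(4),res.round(4)))
    return out
E
python3 - <<'E'
from h import *
p=read_camera("wrist");print(tool()[0])
for z in (.036,.042):
    r=rings(p,z)
    for c in r:
        for x in r[c]: print(z,c,*x)
uv=np.array([[197,82],[589,53],[579,264],[232,287],[222,300],[592,275],[605,0],[170,0]])/1.5
print(plane(p,uv,.036).round(4))
for q in ["start","bottle_place","deck","warmer"]:
    print(q,[ (round(d["score"],2),np.round(d["extent"])) for d in find_in(p,q)])
save(p,"c2",None,1.5)
E
```

```text
[0.62194072 0.13621333 0.2944675 ]
0.036 blue 0.5962 0.0316 0.0322 0.0008
0.036 blue 0.5963 0.0316 0.0304 0.0009
0.036 blue 0.6053 0.1039 0.0322 0.0008
0.036 blue 0.6054 0.1041 0.0307 0.0009
0.036 blue 0.6142 0.1764 0.0321 0.0008
0.036 blue 0.6143 0.1764 0.0308 0.0008
0.036 orange 0.478 -0.098 0.0296 0.0015
0.036 orange 0.4773 -0.1001 0.0242 0.0008
0.036 orange 0.5078 0.0426 0.0323 0.0008
0.036 orange 0.5079 0.0425 0.0303 0.0008
0.036 orange 0.5169 0.115 0.0322 0.0007
0.036 orange 0.5169 0.115 0.0305 0.0008
0.036 orange 0.5257 0.1874 0.0323 0.0009
0.036 orange 0.5258 0.1873 0.0306 0.0007
0.042 blue 0.5957 0.0333 0.0318 0.0008
0.042 blue 0.5958 0.0333 0.0299 0.0009
0.042 blue 0.6046 0.1045 0.0317 0.0008
0.042 blue 0.6047 0.1047 0.0302 0.0008
0.042 blue 0.6134 0.1759 0.0316 0.0008
0.042 blue 0.6134 0.1759 0.0304 0.0008
0.042 orange 0.4792 -0.0944 0.0292 0.0015
0.042 orange 0.5086 0.0441 0.0318 0.0008
0.042 orange 0.5087 0.0441 0.0299 0.0008
0.042 orange 0.5175 0.1154 0.0318 0.0007
0.042 orange 0.5175 0.1155 0.0301 0.0008
0.042 orange 0.5262 0.1867 0.0318 0.0009
0.042 orange 0.5263 0.1867 0.0301 0.0007
[[ 0.4625 -0.0029  0.036 ]
 [ 0.505   0.323   0.036 ]
 [ 0.683   0.2998  0.036 ]
 [ 0.6413 -0.0256  0.036 ]
 [ 0.652  -0.0388  0.036 ]
 [ 0.696   0.3109  0.036 ]
 [ 0.4687  0.3386  0.036 ]
 [ 0.3997 -0.0054  0.036 ]]
start [(0.6, array([252.,   0.,  29.,  19.]))]
bottle_place [(0.79, array([134.,  27., 266., 162.]))]
deck [(0.69, array([134.,  28., 264., 162.]))]
warmer [(0.69, array([134.,  28., 267., 158.]))]
```

```bash
cat >> h.py <<'E'
import sys
def go(x,y,z,yaw=None):
    o=observe();T,R=tool(o); d=R.T@(np.array([x,y,z])-T)
    ty=o["orientation"][2]; 
    n=int(np.ceil(max(np.linalg.norm(d)/.06,1)))
    s=f"shift {d.round(4)} n={n} per {(d/n).round(4)}"
    if yaw is not None:
        dy=-(yaw-ty); s+=f" turn {((dy+np.pi/2)%np.pi-np.pi/2):.3f}"
    print("at",T.round(4),"yaw",round(ty,3),"F",o["contact_force"].round(1),"w",round(o["gripper_width"],4),"t",o["time_s"],"->",s)
if __name__=="__main__": go(*map(float,sys.argv[1:]))
E
python3 h.py .622 .007 .07
```

```text
at [0.6173 0.1417 0.2956] yaw 2.946 F [-0.8  0.2  1.1] w 0.0001 t 2.95 -> shift [-0.031  -0.1313  0.2256] n=5 per [-0.0062 -0.0263  0.0451]
```

jog_arm(steps=[[-1, -0.006, -0.026, 0.045, 0], [-1, -0.006, -0.026, 0.045, 0], [-1, -0.006, -0.026, 0.045, 0], [-1, -0.006, -0.026, 0.045, 0], [-1, -0.006, -0.026, 0.035, 0]])

```text
time_s: 3.58
tool_pos: [0.6202, 0.0089, 0.0794]
orientation: [3.141, -0.001, 2.948]
contact_force: [1.2, 0.3, 0.5]
gripper_width: 0.0001
```

jog_arm(steps=[[-1, 0, 0, 0, 0]])

```text
time_s: 3.7
tool_pos: [0.6183, 0.008, 0.0779]
orientation: [-3.141, -0.007, 2.945]
contact_force: [0.2, 0.6, 0.9]
gripper_width: -0.0003
```

jog_arm(steps=[[-1, 0, 0, 0, 0]])

```text
time_s: 3.82
tool_pos: [0.6223, 0.0092, 0.0821]
orientation: [3.141, 0.001, 2.947]
contact_force: [-0.6, 0.1, 0.3]
gripper_width: -0.0001
```

jog_arm(steps=[[-1, 0, 0, 0.012, 0], [-1, 0, 0, 0.006, 0], [-1, 0, 0, 0.004, 0]])

```text
time_s: 4.2
tool_pos: [0.622, 0.0082, 0.0584]
orientation: [3.141, -0.0, 2.946]
contact_force: [1.2, 0.1, -0.1]
gripper_width: 0.0004
```

jog_arm(steps=[[-1, 0, 0, 0.002, 0], [-1, 0, 0, 0.002, 0]])

```text
time_s: 4.45
tool_pos: [0.6222, 0.0077, 0.0546]
orientation: [3.141, 0.0, 2.946]
contact_force: [0.5, -0.1, -0.2]
gripper_width: 0.0001
```

jog_arm(steps=[[-1, 0, 0, 0.002, 0], [-1, 0, 0, 0, 0]])

```text
time_s: 4.7
tool_pos: [0.622, 0.0076, 0.0526]
orientation: [3.142, -0.0, 2.946]
contact_force: [0.4, 0.9, -0.4]
gripper_width: -0.0001
```

```bash
python3 - <<'E'
from h import *
p=read_camera("side"); save(p,"d_s",(190,120,160,120),5)
p=read_camera("wrist"); save(p,"d_w",None,1.5)
E
```

```text
(no output)
```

View pics/d_s.png

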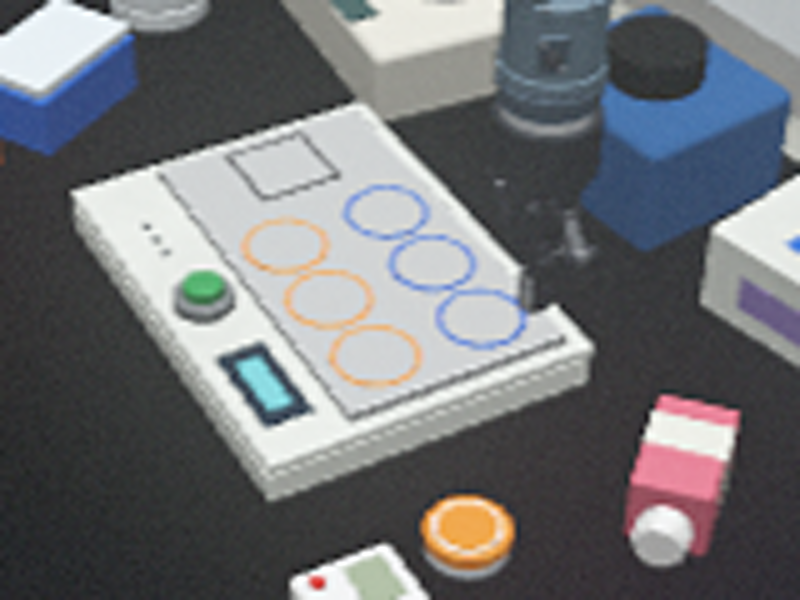

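View pics/d_w.png

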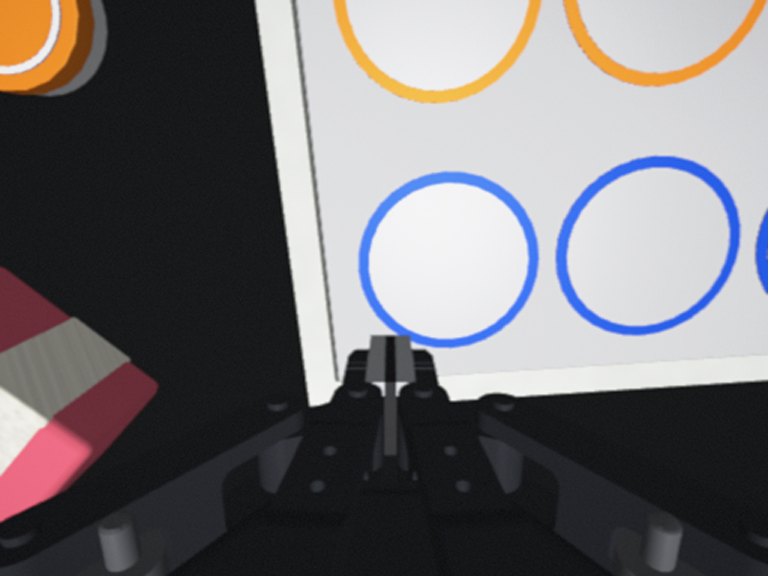

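jog_arm(steps=[[-1, 0, 0, 0.002, 0], [-1, 0, 0, 0.0, 0]])

```text
time_s: 5.05
tool_pos: [0.622, 0.0077, 0.0505]
orientation: [3.142, -0.0, 2.946]
contact_force: [0.3, -0.4, -0.2]
gripper_width: -0.0001
```

jog_arm(steps=[[-1, 0, 0, 0.002, 0], [-1, 0, 0, 0, 0]])

```text
time_s: 5.3
tool_pos: [0.6219, 0.0077, 0.0485]
orientation: [3.142, -0.0, 2.946]
contact_force: [-0.0, -0.6, 0.1]
gripper_width: 0.0001
```

jog_arm(steps=[[-1, 0, 0, 0.002, 0], [-1, 0, 0, 0, 0]])

```text
time_s: 5.55
tool_pos: [0.6219, 0.0077, 0.0465]
orientation: [3.142, -0.0, 2.946]
contact_force: [-0.0, -0.3, -0.5]
gripper_width: 0.0
```

```bash
python3 - <<'E'
from h import *
o=observe();T,R=tool(o);print(o)
p=read_camera("wrist"); save(p,"e_w",(150,150,200,150),4)
for a in (-.01,0,.01,.017,.03): print(a,proj(p,T+R[:,2]*a))
r=rings(p,.036);print(r)
E
```

```text
{'time_s': 5.55, 'qpos': array([-8.95831409e-02,  5.74778115e-01, -8.22233219e-02,  9.14147194e-01,
        1.01560360e-04,  1.06195433e-01]), 'joint_velocities': array([-1.89804711e-03, -3.15631555e-03,  4.51114773e-03,  3.15143765e-03,
       -4.56391047e-05, -1.71806415e-03]), 'joint_efforts': array([-6.36705212e-03, -5.27755487e+01,  2.42728364e+01, -4.48179420e-02,
       -1.65606775e-04,  3.72948094e-06]), 'tool_pos': array([0.62190317, 0.00772555, 0.04649259]), 'orientation': array([ 3.14152901e+00, -3.61084056e-04,  2.94581407e+00]), 'contact_force': array([-0.02456179, -0.25708724, -0.52869473]), 'wrist_torque': array([ 0.02222733, -0.01933217, -0.0599352 ]), 'gripper_width': 4.24529953039956e-05}
-0.01 [[262.17326312 244.95130467]]
0 [[262.03846431 236.70750533]]
0.01 [[261.91917024 229.41191853]]
0.017 [[261.84351264 224.78497838]]
0.03 [[261.71749984 217.07849884]]
{'blue': [(np.float64(0.597), np.float64(0.0337), np.float64(0.0321), np.float64(0.0025)), (np.float64(0.606), np.float64(0.1075), np.float64(0.0336), np.float64(0.0004)), (np.float64(0.6062), np.float64(0.1076), np.float64(0.0304), np.float64(0.0004))], 'orange': [(np.float64(0.5174), np.float64(0.1181), np.float64(0.0308), np.float64(0.0026)), (np.float64(0.5074), np.float64(0.0447), np.float64(0.0317), np.float64(0.0022))]}
```

View pics/e_w.png

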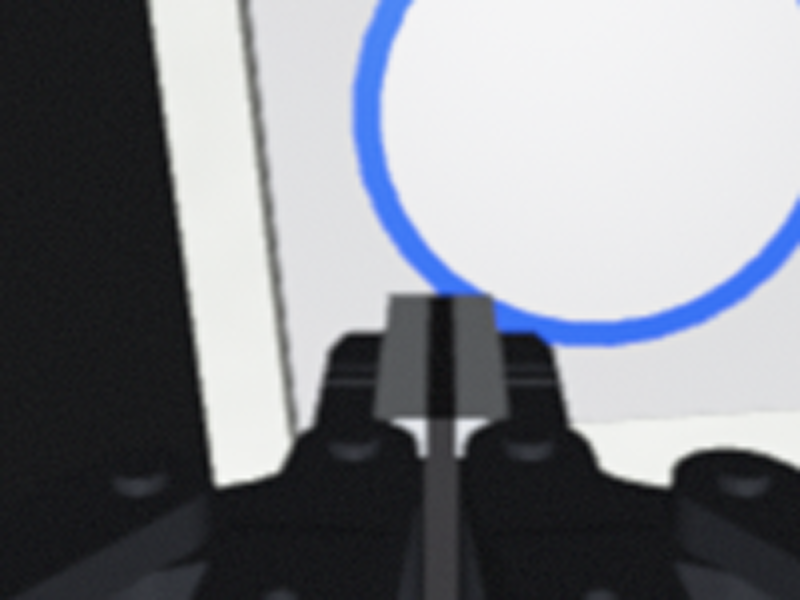

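jog_arm(steps=[[-1, 0, 0, 0.002, 0], [-1, 0, 0, 0.0, 0]])

```text
time_s: 5.85
tool_pos: [0.6219, 0.0077, 0.0445]
orientation: [3.142, -0.0, 2.946]
contact_force: [-0.2, 0.2, 0.4]
gripper_width: -0.0001
```

jog_arm(steps=[[-1, 0, 0, 0.002, 0], [-1, 0, 0, 0, 0]])

```text
time_s: 6.1
tool_pos: [0.6219, 0.0077, 0.0424]
orientation: [3.142, -0.0, 2.946]
contact_force: [0.5, -0.4, 0.5]
gripper_width: -0.0002
```

jog_arm(steps=[[-1, 0, 0, 0.002, 0], [-1, 0, 0, 0, 0]])

```text
time_s: 6.35
tool_pos: [0.6219, 0.0077, 0.0405]
orientation: [3.141, -0.0, 2.946]
contact_force: [0.8, -0.3, 0.1]
gripper_width: -0.0002
```

```bash
python3 - <<'E'
from h import *
o=observe();T,R=tool(o)
for n,b in (("side",(270,140,80,60)),("top",(215,130,80,60))):
    p=read_camera(n); 
    c=p["color"].copy()
    for a in (0,.017): print(n,a,proj(p,T+R[:,2]*a))
    save(p,"f_"+n,b,10)
p=read_camera("wrist"); save(p,"f_w",(150,150,200,150),4)
E
```

```text
side 0 [[295.59461226 184.55663687]]
side 0.017 [[295.33770613 188.06143113]]
top 0 [[252.26136412 154.20541845]]
top 0.017 [[252.26676822 155.03511741]]
```

View pics/f_side.png

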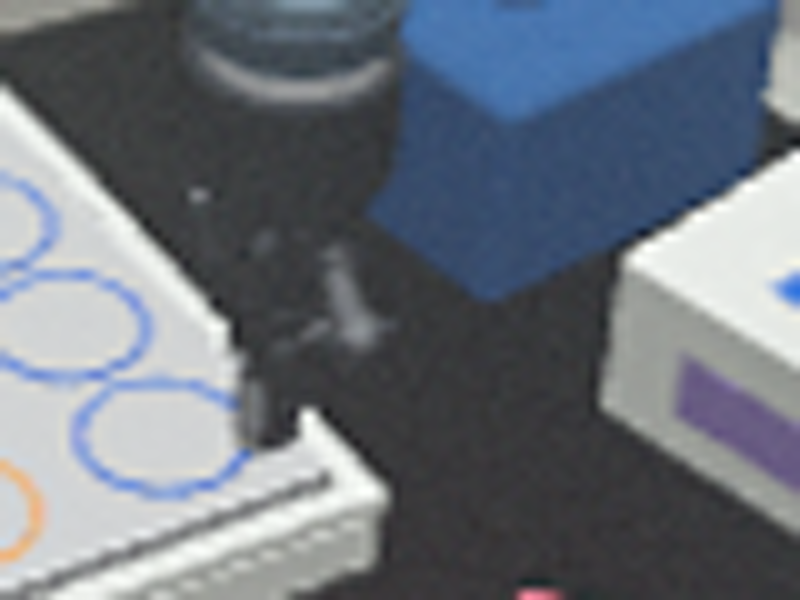

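View pics/f_w.png

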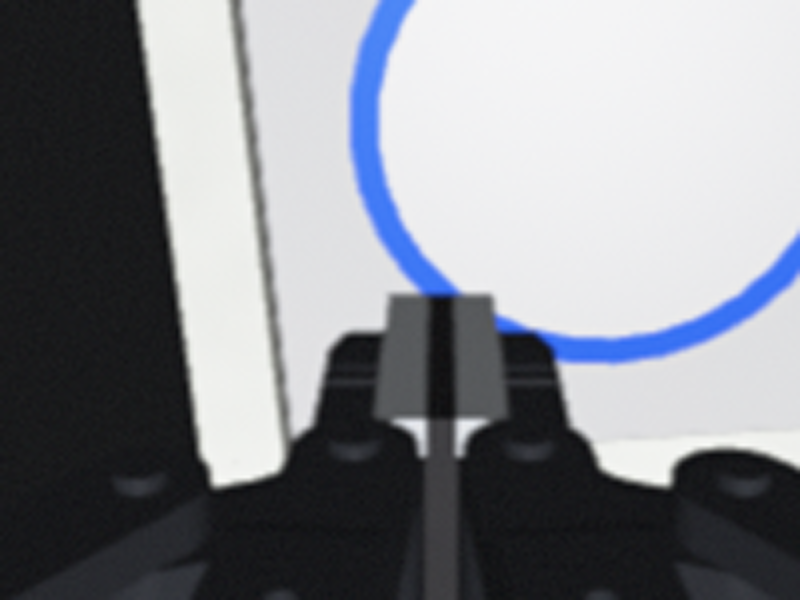

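```bash
python3 - <<'E'
from h import *
o=observe();T,R=tool(o)
p=read_camera("wrist"); print(T,-p["R"].T@p["t"])
for z in (.026,.03,.036,.042,.048):
  r=rings(p,z); print(z,[tuple(float(a) for a in x) for c in r for x in r[c]])
E
```

```text
[0.62207604 0.00768661 0.04068293] [0.55739902 0.01935238 0.1868643 ]
0.026 [(0.5995, 0.0348, 0.0342, 0.0022), (0.6093, 0.1135, 0.0359, 0.0004), (0.6095, 0.1136, 0.0324, 0.0004), (0.5156, 0.1243, 0.032, 0.003), (0.5041, 0.0464, 0.0337, 0.0024)]
0.03 [(0.5985, 0.0344, 0.0334, 0.0021), (0.608, 0.1112, 0.035, 0.0004), (0.6082, 0.1112, 0.0316, 0.0004), (0.5167, 0.1217, 0.0313, 0.003), (0.5055, 0.0457, 0.0329, 0.0024)]
0.036 [(0.5969, 0.0338, 0.0321, 0.002), (0.6061, 0.1076, 0.0337, 0.0004), (0.6062, 0.1077, 0.0304, 0.0004), (0.5182, 0.1178, 0.0301, 0.0029), (0.5074, 0.0447, 0.0316, 0.0023)]
0.042 [(0.5953, 0.0332, 0.0308, 0.002), (0.6042, 0.1041, 0.0324, 0.0004), (0.6043, 0.1042, 0.0292, 0.0003), (0.5198, 0.1138, 0.0289, 0.0027), (0.5094, 0.0437, 0.0304, 0.0022)]
0.048 [(0.5938, 0.0327, 0.0295, 0.0019), (0.6022, 0.1006, 0.031, 0.0003), (0.6024, 0.1007, 0.028, 0.0003), (0.5213, 0.1099, 0.0277, 0.0026), (0.5114, 0.0427, 0.0291, 0.0021)]
```

View pics/f_top.png

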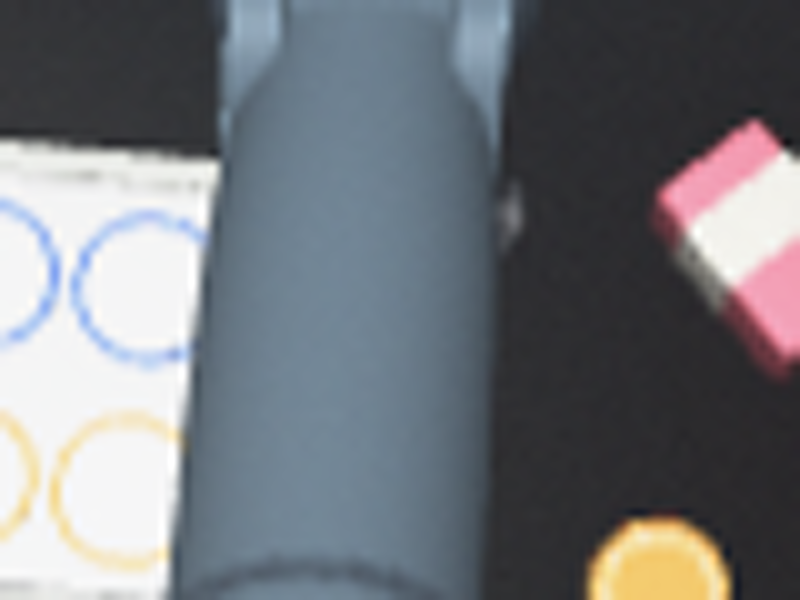

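```bash
python3 - <<'E'
from h import *
p=read_camera("side")
for z in (.036,.042,.05,.06): print(z,plane(p,[295.3,184.0],z))
E
```

```text
0.036 [[0.62653945 0.01473146 0.036     ]]
0.042 [[0.62187599 0.00946899 0.042     ]]
0.05 [[0.61565804 0.00245236 0.05      ]]
0.06 [[ 0.6078856  -0.00631843  0.06      ]]
```

jog_arm(steps=[[-1, 0, 0, 0.0015, 0], [-1, 0, 0, 0, 0]])

```text
time_s: 6.85
tool_pos: [0.622, 0.0077, 0.039]
orientation: [3.142, -0.0, 2.946]
contact_force: [-0.0, -0.1, -0.6]
gripper_width: 0.0001
```

jog_arm(steps=[[-1, 0, 0, 0.0015, 0], [-1, 0, 0, 0, 0]])

```text
time_s: 7.1
tool_pos: [0.622, 0.0077, 0.0375]
orientation: [3.142, -0.0, 2.946]
contact_force: [0.7, -0.8, -0.6]
gripper_width: 0.0001
```

jog_arm(steps=[[-1, 0, 0, 0.0015, 0], [-1, 0, 0, 0, 0]])

```text
time_s: 7.35
tool_pos: [0.6222, 0.0077, 0.0364]
orientation: [3.142, 0.0, 2.946]
contact_force: [-1.4, 0.8, 2.0]
gripper_width: 0.0001
```

jog_arm(steps=[[-1, 0, 0, 0.002, 0], [-1, 0, 0, 0, 0]])

```text
time_s: 7.6
tool_pos: [0.6224, 0.0076, 0.0344]
orientation: [3.142, 0.001, 2.946]
contact_force: [-0.9, -0.5, 4.0]
gripper_width: -0.0004
```

jog_arm(steps=[[-1, 0, 0, 0.002, 0], [-1, 0, 0, 0, 0]])

```text
time_s: 7.85
tool_pos: [0.6225, 0.0075, 0.0323]
orientation: [-3.142, 0.001, 2.946]
contact_force: [-0.2, -1.1, 3.5]
gripper_width: 0.0
```

jog_arm(steps=[[-1, 0, 0, 0.002, 0], [-1, 0, 0, 0, 0]])

```text
time_s: 8.1
tool_pos: [0.6226, 0.0075, 0.0315]
orientation: [-3.142, 0.001, 2.946]
contact_force: [-2.4, -1.2, 11.3]
gripper_width: -0.0001
```

jog_arm(steps=[[-1, 0, 0, 0.002, 0], [-1, 0, 0, 0, 0]])

```text
time_s: 8.35
tool_pos: [0.6225, 0.0075, 0.031]
orientation: [-3.141, 0.002, 2.946]
contact_force: [-6.0, -0.7, 20.6]
gripper_width: 0.0002
```

jog_arm(steps=[[-1, 0, 0, -0.0625, 0], [-1, 0, 0, 0, 0]])

```text
time_s: 8.6
tool_pos: [0.6259, 0.0075, 0.0954]
orientation: [3.14, 0.009, 2.946]
contact_force: [0.3, 0.0, -0.1]
gripper_width: -0.0002
```

```bash
python3 h.py .655 .275 .06
```

```text
at [0.6259 0.0075 0.0954] yaw 2.946 F [ 0.3  0.  -0.1] w -0.0002 t 8.6 -> shift [0.0238 0.268  0.0356] n=5 per [0.0048 0.0536 0.0071]
```

jog_arm(steps=[[-1, 0.005, 0.054, 0.004, 0], [-1, 0.005, 0.054, 0.004, 0], [-1, 0.005, 0.054, 0.004, 0], [-1, 0.005, 0.054, 0.004, 0], [-1, 0.003, 0.052, 0.004, 0]])

```text
time_s: 9.22
tool_pos: [0.6508, 0.2768, 0.0689]
orientation: [-3.141, -0.002, 2.946]
contact_force: [-0.1, -0.2, -0.8]
gripper_width: -0.0001
```

jog_arm(steps=[[-1, 0, 0, 0, 0], [-1, 0, 0, 0.02, 0], [-1, 0, 0, 0.01, 0], [-1, 0, 0, 0, 0]])

```text
time_s: 9.72
tool_pos: [0.6505, 0.2738, 0.0391]
orientation: [-3.14, -0.003, 2.945]
contact_force: [-0.5, -0.6, 0.9]
gripper_width: -0.0002
```

jog_arm(steps=[[-1, 0, 0, 0.003, 0], [-1, 0, 0, 0.003, 0], [-1, 0, 0, 0, 0]])

```text
time_s: 10.1
tool_pos: [0.6523, 0.2749, 0.0353]
orientation: [3.141, 0.001, 2.945]
contact_force: [0.7, -0.3, 1.2]
gripper_width: 0.0002
```

jog_arm(steps=[[-1, 0, 0, 0.002, 0], [-1, 0, 0, 0, 0]])

```text
time_s: 10.35
tool_pos: [0.6524, 0.275, 0.0334]
orientation: [3.141, 0.002, 2.946]
contact_force: [0.9, -0.8, 3.7]
gripper_width: -0.0001
```

jog_arm(steps=[[-1, 0, 0, 0.0015, 0], [-1, 0, 0, 0, 0]])

```text
time_s: 10.6
tool_pos: [0.6525, 0.2751, 0.0318]
orientation: [3.141, 0.002, 2.946]
contact_force: [1.4, -1.8, 4.2]
gripper_width: 0.0003
```

jog_arm(steps=[[-1, 0, 0, 0.002, 0], [-1, 0, 0, 0, 0]])

```text
time_s: 10.85
tool_pos: [0.6524, 0.2751, 0.0311]
orientation: [3.141, 0.002, 2.946]
contact_force: [-1.9, -1.8, 11.2]
gripper_width: 0.0
```

jog_arm(steps=[[-1, 0, 0, 0.002, 0], [-1, 0, 0, 0, 0]])

```text
time_s: 11.1
tool_pos: [0.6524, 0.2752, 0.0309]
orientation: [3.141, 0.003, 2.946]
contact_force: [-4.6, -3.0, 19.7]
gripper_width: -0.0003
```

jog_arm(steps=[[-1, 0, 0, -0.0625, 0], [-1, 0, 0, 0, 0]])

```text
time_s: 11.35
tool_pos: [0.6547, 0.2767, 0.0951]
orientation: [3.136, 0.007, 2.946]
contact_force: [0.5, -0.0, -0.0]
gripper_width: 0.0002
```

```bash
python3 h.py .524 .291 .06
```

```text
at [0.6547 0.2767 0.0951] yaw 2.946 F [ 0.5 -0.  -0. ] w 0.0002 t 11.35 -> shift [ 0.1313 -0.0115  0.0341] n=3 per [ 0.0438 -0.0038  0.0114]
```

jog_arm(steps=[[-1, 0.045, -0.004, 0.01, 0], [-1, 0.045, -0.004, 0.01, 0], [-1, 0.041, -0.004, 0.01, 0], [-1, 0, 0, 0.015, 0], [-1, 0, 0, 0.01, 0]])

```text
time_s: 11.98
tool_pos: [0.5204, 0.2888, 0.0334]
orientation: [-3.141, -0.001, 2.946]
contact_force: [-2.9, -0.7, 5.1]
gripper_width: 0.0001
```

jog_arm(steps=[[-1, 0, 0, 0.003, 0], [-1, 0, 0, 0.003, 0], [-1, 0, 0, 0, 0]])

```text
time_s: 12.35
tool_pos: [0.5209, 0.2888, 0.0305]
orientation: [3.141, -0.001, 2.945]
contact_force: [-9.2, -3.0, 15.3]
gripper_width: -0.0001
```

jog_arm(steps=[[-1, 0, 0, 0.002, 0], [-1, 0, 0, 0, 0]])

```text
time_s: 12.6
tool_pos: [0.521, 0.2888, 0.0304]
orientation: [3.141, -0.0, 2.945]
contact_force: [-12.3, -3.5, 28.5]
gripper_width: 0.0003
```

jog_arm(steps=[[-1, 0, 0, 0.0015, 0], [-1, 0, 0, 0, 0]])

```text
time_s: 12.85
tool_pos: [0.521, 0.2889, 0.0304]
orientation: [3.14, 0.001, 2.945]
contact_force: [-15.4, -4.7, 37.7]
gripper_width: 0.0001
```

jog_arm(steps=[[-1, 0, 0, -0.06, 0], [-1, 0, 0, 0, 0]])

```text
time_s: 13.1
tool_pos: [0.5267, 0.2905, 0.0909]
orientation: [3.135, 0.01, 2.945]
contact_force: [0.8, 1.3, -0.2]
gripper_width: -0.0001
```

```bash
python3 h.py .491 .023 .07
```

```text
at [0.5267 0.2905 0.0909] yaw 2.945 F [ 0.8  1.3 -0.2] w -0.0001 t 13.1 -> shift [-0.017  -0.2695  0.0192] n=5 per [-0.0034 -0.0539  0.0038]
```

jog_arm(steps=[[-1, -0.003, -0.054, 0.004, 0], [-1, -0.003, -0.054, 0.004, 0], [-1, -0.003, -0.054, 0.004, 0], [-1, -0.003, -0.054, 0.004, 0], [-1, -0.003, -0.054, 0.004, 0]])

```text
time_s: 13.72
tool_pos: [0.484, 0.0187, 0.0649]
orientation: [-3.141, 0.002, 2.945]
contact_force: [0.6, -0.2, 0.3]
gripper_width: -0.0003
```

jog_arm(steps=[[-1, 0, 0, 0, 0], [-1, 0, 0, 0.02, 0], [-1, 0, 0, 0.01, 0], [-1, 0, 0, 0, 0]])

```text
time_s: 14.22
tool_pos: [0.4825, 0.0216, 0.0343]
orientation: [-3.142, -0.002, 2.947]
contact_force: [-0.1, 0.2, 0.2]
gripper_width: -0.0003
```

jog_arm(steps=[[-1, 0, 0, 0.003, 0], [-1, 0, 0, 0.002, 0], [-1, 0, 0, 0, 0]])

```text
time_s: 14.6
tool_pos: [0.4836, 0.0212, 0.0306]
orientation: [3.141, 0.001, 2.946]
contact_force: [-0.4, -0.5, 1.2]
gripper_width: -0.0001
```

jog_arm(steps=[[-1, 0, 0, 0.002, 0], [-1, 0, 0, 0, 0]])

```text
time_s: 14.85
tool_pos: [0.4836, 0.0212, 0.0304]
orientation: [3.141, 0.002, 2.946]
contact_force: [-5.1, 1.2, 19.2]
gripper_width: 0.0001
```

jog_arm(steps=[[-1, 0, 0, 0.0015, 0], [-1, 0, 0, 0, 0]])

```text
time_s: 15.1
tool_pos: [0.4837, 0.0212, 0.0303]
orientation: [3.141, 0.003, 2.946]
contact_force: [-11.5, 2.4, 32.9]
gripper_width: -0.0002
```

jog_arm(steps=[[-1, 0, 0, -0.06, 0], [-1, -0.03, 0.025, -0.045, 0], [-1, -0.03, 0.025, -0.045, 0], [-1, -0.03, 0.025, -0.045, 0], [1, -0.03, 0.025, -0.045, 0]])

```text
time_s: 15.72
tool_pos: [0.621, 0.0963, 0.2685]
orientation: [3.141, 0.001, 2.946]
contact_force: [2.1, -1.2, -0.7]
gripper_width: 0.0174
```

jog_arm(steps=[[1, 0, 0.02, -0.02, -0.09], [1, 0, 0, 0, 0], [1, 0, 0, 0, 0]])

```text
time_s: 16.1
tool_pos: [0.6233, 0.1147, 0.2854]
orientation: [-3.141, -0.002, 3.034]
contact_force: [-0.9, -0.6, -0.4]
gripper_width: 0.0721
```

```bash
python3 - <<'E'
from h import *
print(observe()["tool_pos"])
p=read_camera("wrist"); save(p,"g_w",None,1.5)
for z in (.036,):
    r=rings(p,z)
    for c in r:
        for x in r[c]: print(z,c,*x)
p=read_camera("side"); save(p,"g_s",(190,130,130,95),6)
E
```

```text
[0.62327644 0.11473106 0.28535446]
0.036 blue 0.6133 0.1758 0.0316 0.0008
0.036 blue 0.6134 0.1757 0.0302 0.0008
0.036 blue 0.6046 0.1046 0.0316 0.0008
0.036 blue 0.6047 0.1047 0.0302 0.0007
0.036 blue 0.5958 0.0334 0.0317 0.0008
0.036 blue 0.5959 0.0335 0.03 0.0008
0.036 orange 0.5264 0.1866 0.0316 0.0008
0.036 orange 0.5265 0.1865 0.03 0.0007
0.036 orange 0.5176 0.1154 0.0317 0.0008
0.036 orange 0.5177 0.1154 0.03 0.0008
0.036 orange 0.5088 0.0442 0.0318 0.0007
0.036 orange 0.5089 0.0442 0.0299 0.0007
0.036 orange 0.4779 -0.099 0.0295 0.0016
0.036 orange 0.4773 -0.1009 0.0241 0.0007
```

View pics/g_w.png

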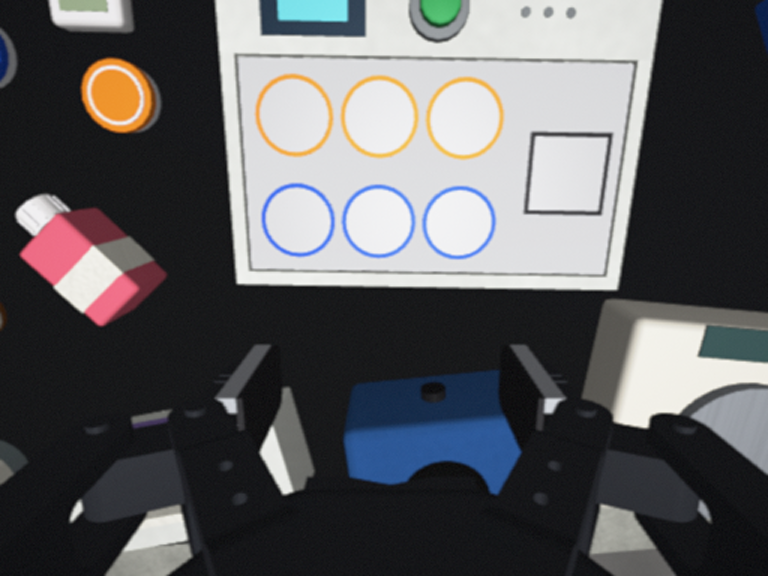

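View pics/g_s.png

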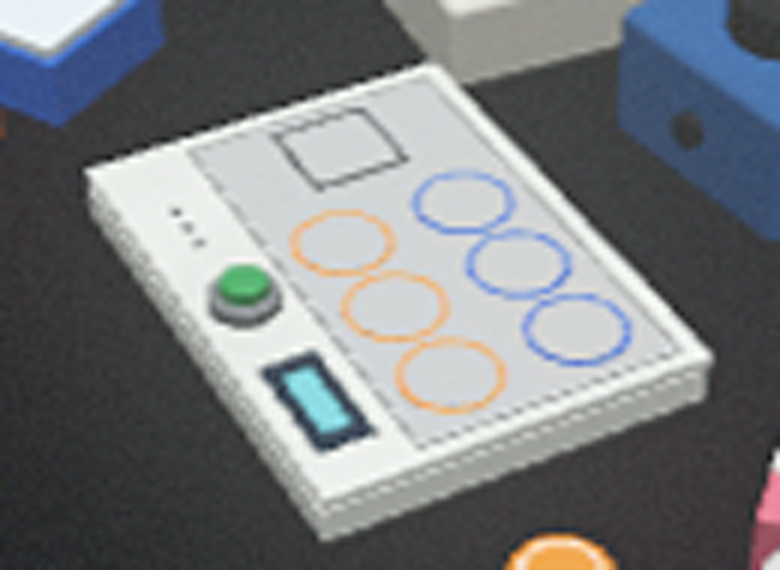

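```bash
cat > plan.py <<'E'
from h import *
def plan(x,y,z,yaw=None,op=1,step=.055,T=None,y0=None):
    o=observe(); T0=np.array(o["tool_pos"]) if T is None else np.array(T); a=o["orientation"][2] if y0 is None else y0
    d=np.array([x,y,z])-T0
    turn=0 if yaw is None else ((a-yaw+np.pi)%(2*np.pi)-np.pi)
    n=max(int(np.ceil(np.linalg.norm(d)/step)),int(np.ceil(abs(turn)/.17)),1)
    rows=[]
    pos=T0.copy()
    for i in range(n):
        w=T0+d*(i+1)/n-pos
        ax=np.array([np.cos(a),np.sin(a)]); ay=np.array([np.sin(a),-np.cos(a)])
        s=np.round([w[:2]@ax,w[:2]@ay,-w[2]],3); t=round(turn/n,3)
        pos=pos+np.r_[ax*s[0]+ay*s[1],-s[2]]; a-=t
        rows.append([op,*[float(v) for v in s],float(t)])
    print("at",T0.round(4),"yaw",o["orientation"][2].round(3),"F",o["contact_force"].round(1),"w",o["gripper_width"].round(4),"t",o["time_s"],"end",pos.round(4),round(a,3))
    for i in range(0,n,5): print(rows[i:i+5])
if __name__=="__main__":
    v=[float(q) for q in sys.argv[1:]]; plan(*v[:3],yaw=v[3] if len(v)>3 else None,op=v[4] if len(v)>4 else 1)
E
python3 plan.py .448 -.355 .28 1.448 .65
python3 - <<'E'
from h import *
p=read_camera("wrist")
uv=np.array([[532,132],[611,134],[602,214],[527,212]])/1.5
w=plane(p,uv,.036);print(w.round(4),w.mean(0))
ex=np.array([.9924,-.1228]);ey=np.array([.1228,.9924])
m=(np.array([.6134,.1758])+np.array([.5264,.1866]))/2
print(m, m+.092*ey, ((w.mean(0)[:2]-m)@ex,(w.mean(0)[:2]-m)@ey))
E
```

```text
[[0.5427 0.2428 0.036 ]
 [0.5515 0.3093 0.036 ]
 [0.6186 0.3028 0.036 ]
 [0.6097 0.2367 0.036 ]] [0.58064044 0.27290401 0.036     ]
[0.5699 0.1812] [0.5811976 0.2725008] (np.float64(-0.0006024435479419177), np.float64(0.09232598089332635))Traceback (most recent call last):
  File "plan.py", line 18, in <module>
    v=[float(q) for q in sys.argv[1:]]; plan(*v[:3],yaw=v[3] if len(v)>3 else None,op=v[4] if len(v)>4 else 1)
                                        ~~~~^^^^^^^^^^^^^^^^^^^^^^^^^^^^^^^^^^^^^^^^^^^^^^^^^^^^^^^^^^^^^^^^^^
  File "plan.py", line 15, in plan
    print("at",T0.round(4),"yaw",o["orientation"][2].round(3),"F",o["contact_force"].round(1),"w",o["gripper_width"].round(4),"t",o["time_s"],"end",pos.round(4),round(a,3))
                                                                                                  ^^^^^^^^^^^^^^^^^^^^^^^^
AttributeError: 'float' object has no attribute 'round'
```

```bash
sed -i 's/o\["gripper_width"\].round(4)/round(o["gripper_width"],4)/' plan.py; python3 plan.py .448 -.355 .28 1.448 .65
```

```text
at [0.6229 0.1144 0.2854] yaw 3.034 F [ 0.4 -0.6  0.3] w 0.0856 t 16.25 end [ 0.4484 -0.3547  0.2804] 1.444
[[0.65, 0.012, -0.049, 0.001, 0.159], [0.65, 0.005, -0.05, 0.0, 0.159], [0.65, -0.003, -0.049, 0.001, 0.159], [0.65, -0.012, -0.049, 0.0, 0.159], [0.65, -0.019, -0.047, 0.001, 0.159]]
[[0.65, -0.026, -0.043, 0.0, 0.159], [0.65, -0.032, -0.038, 0.001, 0.159], [0.65, -0.038, -0.032, 0.0, 0.159], [0.65, -0.043, -0.026, 0.001, 0.159], [0.65, -0.046, -0.019, 0.0, 0.159]]
```

jog_arm(steps=[[0.65, 0.012, -0.049, 0.001, 0.159], [0.65, 0.005, -0.05, 0.0, 0.159], [0.65, -0.003, -0.049, 0.001, 0.159], [0.65, -0.012, -0.049, 0.0, 0.159], [0.65, -0.019, -0.047, 0.001, 0.159]])

```text
time_s: 16.88
tool_pos: [0.5352, -0.1216, 0.283]
orientation: [-3.141, -0.001, 2.234]
contact_force: [0.1, -0.1, 0.5]
gripper_width: 0.071
```

jog_arm(steps=[[0.65, -0.026, -0.043, 0.0, 0.159], [0.65, -0.032, -0.038, 0.001, 0.159], [0.65, -0.038, -0.032, 0.0, 0.159], [0.65, -0.043, -0.026, 0.001, 0.159], [0.65, -0.046, -0.019, 0.0, 0.159]])

```text
time_s: 17.5
tool_pos: [0.4484, -0.3553, 0.2809]
orientation: [-3.141, -0.001, 1.439]
contact_force: [1.6, 0.3, 0.6]
gripper_width: 0.0708
```

jog_arm(steps=[[0.65, 0, 0, 0, 0], [0.65, 0, 0, 0, 0]])

```text
time_s: 17.75
tool_pos: [0.4495, -0.3536, 0.2811]
orientation: [-3.141, -0.001, 1.445]
contact_force: [0.6, 0.2, -0.4]
gripper_width: 0.0707
```

```bash
python3 - <<'E'
from h import *
print(observe()["tool_pos"],observe()["orientation"],observe()["gripper_width"])
p=read_camera("wrist"); save(p,"i_w",None,1.5)
for z in (.02,):
    r=rings(p,z)
    for c in r:
        for x in r[c]: print(z,c,*x)
E
```

```text
[ 0.44948897 -0.35364612  0.2810798 ] [-3.14066807e+00 -1.42316316e-03  1.44534895e+00] 0.07067631643763894
0.02 blue 0.5723 -0.3997 0.0309 0.0014
0.02 blue 0.5723 -0.3993 0.0289 0.0009
0.02 blue 0.6859 -0.3143 0.0269 0.0027
0.02 blue 0.688 -0.3146 0.0242 0.0008
0.02 blue 0.507 -0.2849 0.0307 0.001
0.02 blue 0.5069 -0.2847 0.0295 0.0008
0.02 blue 0.4238 -0.2308 0.0307 0.0008
0.02 blue 0.4237 -0.2307 0.0294 0.0009
0.02 orange 0.4278 -0.3891 0.0309 0.0011
0.02 orange 0.4278 -0.3889 0.0298 0.0009
0.02 orange 0.3431 -0.3207 0.0307 0.0011
0.02 orange 0.3429 -0.3205 0.0298 0.001
```

View pics/i_w.png

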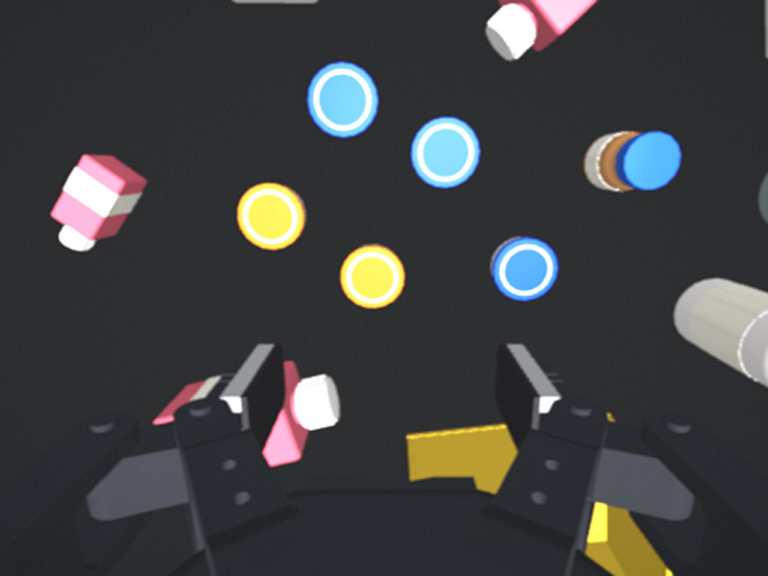

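```bash
python3 plan.py .428 -.389 .045 1.448 .65
```

```text
at [ 0.4499 -0.3532  0.2813] yaw 1.447 F [ 0.8 -0.2  0.8] w 0.0706 t 17.8 end [ 0.4284 -0.3888  0.0453] 1.447
[[0.65, -0.008, -0.003, 0.047, -0.0], [0.65, -0.007, -0.004, 0.048, -0.0], [0.65, -0.008, -0.003, 0.047, -0.0], [0.65, -0.008, -0.004, 0.047, -0.0], [0.65, -0.007, -0.003, 0.047, -0.0]]
```

jog_arm(steps=[[0.65, -0.008, -0.003, 0.047, 0], [0.65, -0.007, -0.004, 0.048, 0], [0.65, -0.008, -0.003, 0.047, 0], [0.65, -0.008, -0.004, 0.047, 0], [0.65, -0.007, -0.003, 0.047, 0]])

```text
time_s: 18.42
tool_pos: [0.4292, -0.3883, 0.0445]
orientation: [3.141, 0.0, 1.448]
contact_force: [1.0, -0.8, -0.3]
gripper_width: 0.0705
```

jog_arm(steps=[[0.65, 0, 0, 0.02, 0], [0.65, 0, 0, 0.015, 0], [0.65, 0, 0, 0.005, 0], [0.65, 0, 0, 0, 0]])

```text
time_s: 18.92
tool_pos: [0.4292, -0.3896, 0.0062]
orientation: [3.141, 0.0, 1.447]
contact_force: [0.0, 0.1, -0.2]
gripper_width: 0.0704
```

```bash
python3 - <<'E'
from h import *
o=observe();T,R=tool(o);print(T,o["contact_force"])
p=read_camera("wrist"); save(p,"j_w",None,1.5)
p=read_camera("side"); save(p,"j_s",(280,230,100,80),8)
for a in (-.02,-.01,0): 
  for s in (-1,1): print(a,proj(p,T+R[:,2]*a+R[:,1]*s*.04))
E
```

```text
[ 0.42922483 -0.38957259  0.00620368] [ 0.02903241  0.07323972 -0.15930603]
-0.02 [[318.48848301 292.81332736]]
-0.02 [[341.46736741 281.80888239]]
-0.01 [[318.16417583 294.83726493]]
-0.01 [[341.01933189 283.85000145]]
0 [[317.84363042 296.83772605]]
0 [[340.57637697 285.8679748 ]]
```

View pics/j_w.png

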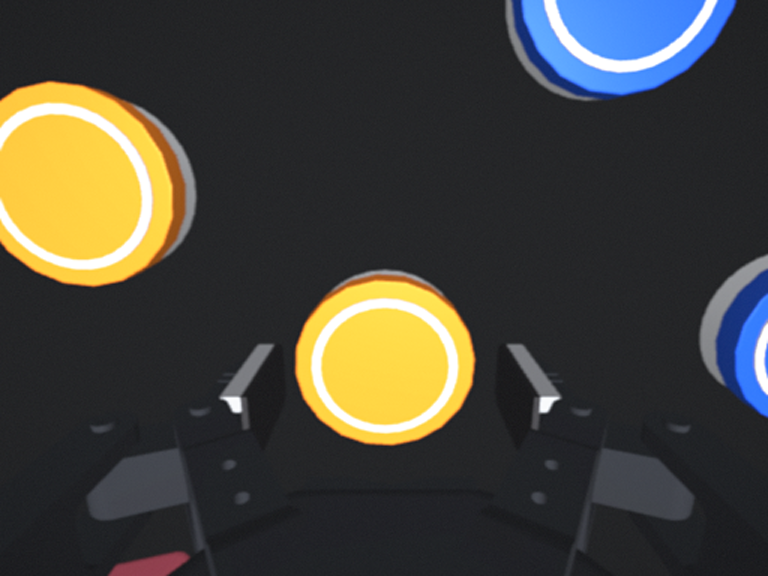

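View pics/j_s.png

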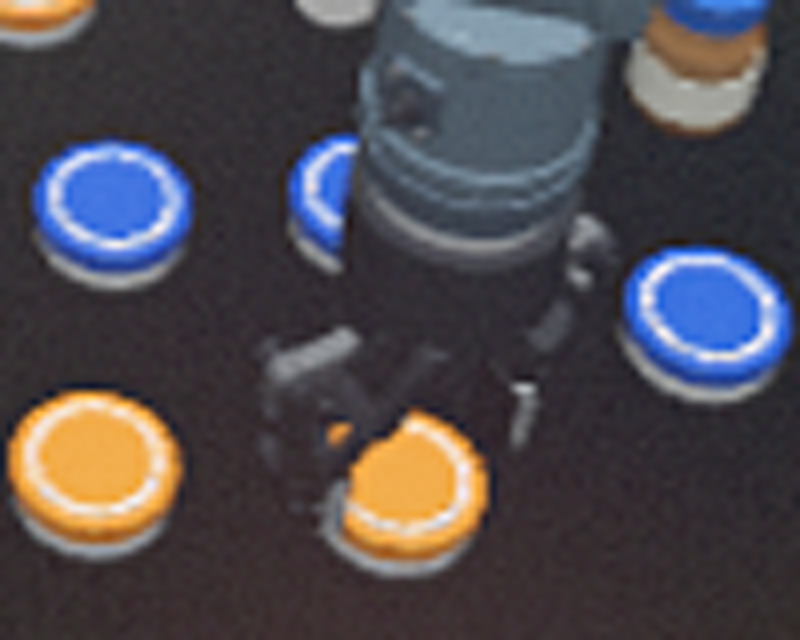

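jog_arm(steps=[[0.65, 0, 0, 0.004, 0], [0.65, 0, 0, 0, 0]])

```text
time_s: 19.27
tool_pos: [0.4286, -0.3897, 0.0017]
orientation: [3.141, -0.0, 1.446]
contact_force: [0.9, -0.1, 0.1]
gripper_width: 0.0705
```

jog_arm(steps=[[0.65, 0, 0, 0.004, 0], [0.65, 0, 0, 0, 0]])

```text
time_s: 19.52
tool_pos: [0.4284, -0.3894, -0.0028]
orientation: [-3.141, -0.001, 1.446]
contact_force: [-0.9, 0.9, -0.6]
gripper_width: 0.0706
```

jog_arm(steps=[[0.3, 0, 0, 0, 0], [0.3, 0, 0, 0, 0], [0.3, 0, 0, 0, 0], [0.3, 0, 0, 0, 0]], newtons=25)

```text
time_s: 20.02
tool_pos: [0.4288, -0.3897, -0.0022]
orientation: [3.141, 0.0, 1.446]
contact_force: [0.2, -0.4, 0.6]
gripper_width: 0.0586
```

jog_arm(steps=[[0.3, 0, 0, -0.01, 0], [0.3, 0, 0, -0.03, 0], [0.3, 0, 0, -0.06, 0], [0.3, 0, 0, 0, 0]])

```text
time_s: 20.52
tool_pos: [0.4317, -0.3929, 0.1036]
orientation: [3.133, 0.007, 1.446]
contact_force: [-0.5, -0.5, -1.8]
gripper_width: 0.0585
```

```bash
cat > held.py <<'E'
from plan import *
def held(dz=.0225):
    o=observe();T,R=tool(o); p=read_camera("wrist"); save(p,"held%d"%p["shot"],None,1.5)
    r=rings(p,T[2]+dz)
    for c in r:
        for x in r[c]:
            d=R.T@(np.array([x[0],x[1],T[2]])-T)
            if abs(d[0])<.03 and abs(d[1])<.03: print(c,"held at tool",d[:2].round(4),"r",x[2],x[3])
    print(T,o["gripper_width"],"pics/held%d.png"%p["shot"])
if __name__=="__main__":
    held(); 
    if len(sys.argv)>1:
        v=[float(q) for q in sys.argv[1:]]; plan(*v[:3],yaw=v[3],op=v[4])
E
python3 held.py .5264 .1866 .10 1.448 .3
```

```text
orange held at tool [ 0.0021 -0.0001] r 0.0296 0.001
orange held at tool [0.0039 0.0003] r 0.0263 0.0029
[ 0.43166392 -0.39290902  0.10355964] 0.05854566659614611 pics/held25.png
at [ 0.4303 -0.3915  0.1008] yaw 1.446 F [-0.1 -0.1 -0.5] w 0.0588 t 20.575 end [0.5262 0.187  0.0998] 1.446
[[0.3, 0.053, 0.002, 0.0, -0.0], [0.3, 0.053, 0.002, 0.0, -0.0], [0.3, 0.054, 0.002, 0.0, -0.0], [0.3, 0.053, 0.002, 0.0, -0.0], [0.3, 0.053, 0.003, 0.0, -0.0]]
[[0.3, 0.053, 0.002, 0.0, -0.0], [0.3, 0.054, 0.002, 0.001, -0.0], [0.3, 0.053, 0.002, -0.0, -0.0], [0.3, 0.053, 0.002, -0.0, -0.0], [0.3, 0.053, 0.002, -0.0, -0.0]]
[[0.3, 0.054, 0.002, -0.0, -0.0]]
```

jog_arm(steps=[[0.3, 0.053, 0.002, 0.0, 0], [0.3, 0.053, 0.002, 0.0, 0], [0.3, 0.054, 0.002, 0.0, 0], [0.3, 0.053, 0.002, 0.0, 0], [0.3, 0.053, 0.003, 0.0, 0]])

```text
time_s: 21.2
tool_pos: [0.4715, -0.1249, 0.0964]
orientation: [-3.139, -0.001, 1.445]
contact_force: [0.6, -0.4, -1.2]
gripper_width: 0.0588
```

jog_arm(steps=[[0.3, 0.053, 0.002, 0.0, 0], [0.3, 0.053, 0.002, 0.0, 0], [0.3, 0.053, 0.002, 0.0, 0], [0.3, 0.053, 0.002, 0.0, 0], [0.3, 0.052, 0.002, 0.0, 0]])

```text
time_s: 21.82
tool_pos: [0.5143, 0.1352, 0.0963]
orientation: [-3.139, 0.001, 1.446]
contact_force: [0.4, -0.2, -0.7]
gripper_width: 0.0591
```

jog_arm(steps=[[0.3, 0.052, 0.002, 0.0, 0], [0.3, 0, 0, 0, 0], [0.3, 0, 0, 0, 0]])

```text
time_s: 22.2
tool_pos: [0.5228, 0.1845, 0.0965]
orientation: [-3.139, 0.001, 1.446]
contact_force: [0.5, -0.0, -0.1]
gripper_width: 0.059
```

```bash
python3 - <<'E'
from held import *
held()
p=read_camera("wrist"); r=rings(p,.036)
for c in r:
        for x in r[c]: print(c,*x)
go(.5264,.1866,.0345)
E
```

```text
[0.52276838 0.18448101 0.09647913] 0.05904326427601008 pics/held26.png
blue 0.601 0.0353 0.0261 0.0025
blue 0.6064 0.1098 0.0268 0.0027
blue 0.6129 0.1767 0.0322 0.0005
blue 0.613 0.1766 0.0293 0.0005
orange 0.5175 0.1418 0.0347 0.0005
at [0.5232 0.1837 0.097 ] yaw 1.444 F [0.3 0.2 0.2] w 0.0585 t 22.3 -> shift [0.0033 0.003  0.0625] n=2 per [0.0017 0.0015 0.0312]
```

View pics/held26.png

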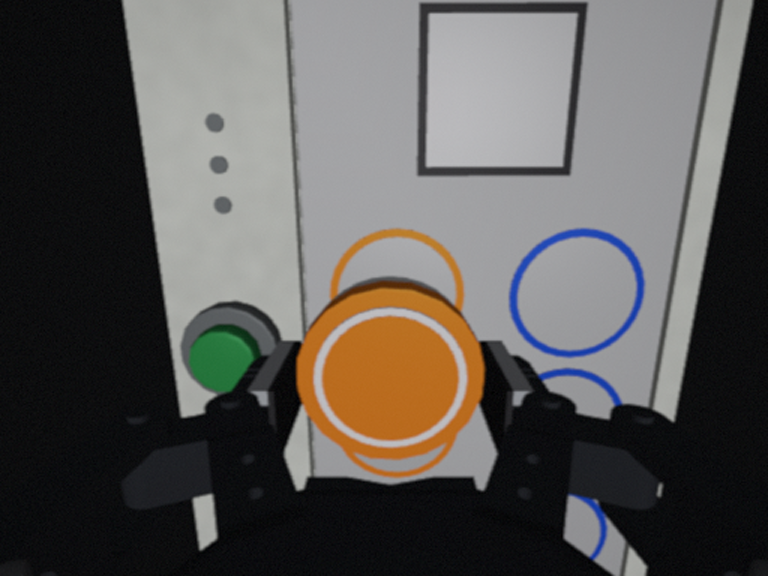

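jog_arm(steps=[[0.3, 0.001, 0.003, 0.03, 0], [0.3, 0, 0, 0.02, 0], [0.3, 0, 0, 0, 0], [0.3, 0, 0, 0, 0]])

```text
time_s: 22.8
tool_pos: [0.5275, 0.1849, 0.0484]
orientation: [3.141, -0.0, 1.445]
contact_force: [0.7, -0.8, -0.4]
gripper_width: 0.059
```

```bash
python3 - <<'E'
from held import *
held()
go(.526,.1853,.0345)
E
```

```text
[0.52745197 0.18488325 0.04838904] 0.05901370108727241 pics/held28.png
at [0.5279 0.1852 0.0488] yaw 1.445 F [-0.1 -0.2 -0.9] w 0.0587 t 22.85 -> shift [-0.0001 -0.002   0.0143] n=1 per [-0.0001 -0.002   0.0143]
```

jog_arm(steps=[[0.3, 0, -0.0015, 0.009, 0], [0.3, 0, 0, 0.003, 0], [0.3, 0, 0, 0, 0]])

```text
time_s: 23.22
tool_pos: [0.5252, 0.1858, 0.0354]
orientation: [-3.141, 0.0, 1.446]
contact_force: [0.7, 0.6, 0.2]
gripper_width: 0.059
```

jog_arm(steps=[[0.3, 0, 0, 0.0015, 0], [0.3, 0, 0, 0, 0]])

```text
time_s: 23.48
tool_pos: [0.5257, 0.1858, 0.0342]
orientation: [3.142, -0.0, 1.446]
contact_force: [0.7, 0.5, -0.9]
gripper_width: 0.0591
```

jog_arm(steps=[[0.3, 0, 0, 0.001, 0], [0.3, 0, 0, 0, 0]])

```text
time_s: 23.72
tool_pos: [0.5259, 0.1858, 0.0338]
orientation: [3.141, -0.0, 1.446]
contact_force: [-0.7, -0.6, 4.0]
gripper_width: 0.0586
```

jog_arm(steps=[[0.65, 0, 0, 0, 0], [0.65, 0, 0, 0, 0], [0.65, 0, 0, 0, 0]])

```text
time_s: 24.1
tool_pos: [0.5256, 0.1858, 0.0331]
orientation: [-3.141, -0.0, 1.446]
contact_force: [0.4, 0.9, -0.5]
gripper_width: 0.0705
```

jog_arm(steps=[[0.65, 0, 0, -0.02, 0], [0.65, 0, 0, -0.05, 0], [0.65, 0, 0, -0.05, 0]])

```text
time_s: 24.48
tool_pos: [0.525, 0.1856, 0.154]
orientation: [-3.14, 0.0, 1.446]
contact_force: [0.8, 1.0, -0.1]
gripper_width: 0.0702
```

```bash
cat > chk.py <<'E'
from h import *
def chk(zs=(.036,.056),name=None):
    p=read_camera("wrist"); o=observe(); print(o["tool_pos"].round(4),o["time_s"])
    for z in zs:
        r=rings(p,z)
        print(z,[(c,*[float(v) for v in x]) for c in r for x in r[c]])
    save(p,name or "chk%d"%p["shot"],None,1.5); print("pics/chk%d.png"%p["shot"])
if __name__=="__main__": chk()
E
python3 chk.py
```

```text
[0.5291 0.1866 0.1616] 24.525
0.036 [('blue', 0.5931, 0.0362, 0.0282, 0.0024), ('blue', 0.6043, 0.1056, 0.0308, 0.0022), ('blue', 0.613, 0.1766, 0.0321, 0.0006), ('blue', 0.6131, 0.1765, 0.0294, 0.0005), ('orange', 0.5088, 0.0455, 0.0306, 0.0022), ('orange', 0.5175, 0.1161, 0.0294, 0.0006), ('orange', 0.5253, 0.1807, 0.0265, 0.0006)]
0.056 [('blue', 0.5885, 0.0524, 0.0261, 0.0022), ('blue', 0.599, 0.1165, 0.0284, 0.0021), ('blue', 0.607, 0.1821, 0.0297, 0.0006), ('blue', 0.607, 0.1821, 0.0272, 0.0005), ('orange', 0.5107, 0.061, 0.0283, 0.002), ('orange', 0.5187, 0.1262, 0.0272, 0.0006), ('orange', 0.5259, 0.1859, 0.0245, 0.0006)]
pics/chk29.png
```

```bash
python3 plan.py .343 -.321 .08 1.448 .65
```

```text
at [0.5291 0.1866 0.1616] yaw 1.446 F [0.4 0.2 4. ] w 0.0708 t 24.525 end [ 0.3433 -0.3212  0.0796] 1.446
[[0.65, -0.053, -0.012, 0.008, -0.0], [0.65, -0.052, -0.012, 0.008, -0.0], [0.65, -0.053, -0.012, 0.008, -0.0], [0.65, -0.053, -0.013, 0.009, -0.0], [0.65, -0.052, -0.012, 0.008, -0.0]]
[[0.65, -0.053, -0.012, 0.008, -0.0], [0.65, -0.053, -0.012, 0.008, -0.0], [0.65, -0.052, -0.012, 0.008, -0.0], [0.65, -0.053, -0.012, 0.008, -0.0], [0.65, -0.053, -0.012, 0.009, -0.0]]
```

jog_arm(steps=[[0.65, -0.053, -0.012, 0.008, 0], [0.65, -0.052, -0.012, 0.008, 0], [0.65, -0.053, -0.012, 0.008, 0], [0.65, -0.053, -0.013, 0.009, 0], [0.65, -0.052, -0.012, 0.008, 0]])

```text
time_s: 25.15
tool_pos: [0.4316, -0.0691, 0.1119]
orientation: [3.141, 0.0, 1.446]
contact_force: [0.1, -0.8, -0.2]
gripper_width: 0.0703
```

jog_arm(steps=[[0.65, -0.053, -0.012, 0.008, 0], [0.65, -0.053, -0.012, 0.008, 0], [0.65, -0.052, -0.012, 0.008, 0], [0.65, -0.053, -0.012, 0.008, 0], [0.65, -0.053, -0.012, 0.009, 0]])

```text
time_s: 25.78
tool_pos: [0.3392, -0.3238, 0.071]
orientation: [3.141, 0.0, 1.446]
contact_force: [1.9, -0.9, -0.3]
gripper_width: 0.0705
```

jog_arm(steps=[[0.65, 0, 0, 0, 0], [0.65, 0, 0, 0, 0]])

```text
time_s: 26.02
tool_pos: [0.3396, -0.3214, 0.0709]
orientation: [-3.141, -0.001, 1.445]
contact_force: [0.2, -0.4, -0.2]
gripper_width: 0.0704
```

```bash
python3 -c "
from chk import *
chk((.02,))
go(.343,-.3206,.02,1.448)"
```

```text
[ 0.3399 -0.3209  0.071 ] 26.075
0.02 [('blue', 0.4215, -0.2312, 0.0297, 0.0022), ('blue', 0.4206, -0.2308, 0.0255, 0.0027), ('orange', 0.3419, -0.3194, 0.0299, 0.0006), ('orange', 0.3421, -0.3193, 0.0287, 0.0005)]
pics/chk30.png
at [ 0.3399 -0.3209  0.071 ] yaw 1.447 F [ 0.  -0.3 -0.3] w 0.0702 t 26.075 -> shift [0.0007 0.0031 0.051 ] n=1 per [0.0007 0.0031 0.051 ] turn -0.001
```

jog_arm(steps=[[0.65, 0.0015, 0.002, 0.035, 0], [0.65, 0, 0, 0.025, 0], [0.65, 0, 0, 0.0135, 0], [0.65, 0, 0, 0, 0]])

```text
time_s: 26.58
tool_pos: [0.3419, -0.3193, -0.0028]
orientation: [-3.14, -0.001, 1.447]
contact_force: [1.1, 1.4, 0.2]
gripper_width: 0.0706
```

jog_arm(steps=[[0.3, 0, 0, 0, 0], [0.3, 0, 0, 0, 0], [0.3, 0, 0, 0, 0]])

```text
time_s: 26.95
tool_pos: [0.3427, -0.3215, -0.0015]
orientation: [3.14, 0.001, 1.446]
contact_force: [-0.4, 0.6, 4.5]
gripper_width: 0.059
```

jog_arm(steps=[[0.3, 0, 0, -0.02, 0], [0.3, 0, 0, -0.04, 0], [0.3, 0, 0, -0.04, 0]])

```text
time_s: 27.32
tool_pos: [0.3416, -0.3205, 0.0986]
orientation: [-3.141, -0.001, 1.446]
contact_force: [0.5, -0.3, -0.5]
gripper_width: 0.0585
```

```bash
python3 held.py .5176 .1155 .095 1.448 .3
```

```text
orange held at tool [ 0.0026 -0.0001] r 0.0293 0.0009
orange held at tool [0.0043 0.0004] r 0.0266 0.0024
[ 0.34163667 -0.32050964  0.09863948] 0.05853092709851314 pics/held31.png
at [ 0.344  -0.3232  0.1038] yaw 1.446 F [ 0.8 -0.4  2.8] w 0.059 t 27.375 end [0.5181 0.1155 0.0948] 1.446
[[0.3, 0.051, 0.013, 0.001, -0.0], [0.3, 0.051, 0.013, 0.001, -0.0], [0.3, 0.05, 0.013, 0.001, -0.0], [0.3, 0.051, 0.013, 0.001, -0.0], [0.3, 0.051, 0.013, 0.001, -0.0]]
[[0.3, 0.051, 0.013, 0.001, -0.0], [0.3, 0.05, 0.013, 0.001, -0.0], [0.3, 0.051, 0.013, 0.001, -0.0], [0.3, 0.051, 0.014, 0.001, -0.0]]
```

jog_arm(steps=[[0.3, 0.051, 0.013, 0.001, 0], [0.3, 0.051, 0.013, 0.001, 0], [0.3, 0.05, 0.013, 0.001, 0], [0.3, 0.051, 0.013, 0.001, 0], [0.3, 0.051, 0.013, 0.001, 0]])

```text
time_s: 28.0
tool_pos: [0.4388, -0.0755, 0.0928]
orientation: [3.141, 0.0, 1.445]
contact_force: [-0.7, 0.0, -0.3]
gripper_width: 0.059
```

jog_arm(steps=[[0.3, 0.051, 0.013, 0.001, 0], [0.3, 0.05, 0.013, 0.001, 0], [0.3, 0.051, 0.013, 0.001, 0], [0.3, 0.05, 0.014, 0.021, 0], [0.3, 0, 0, 0, 0]])

```text
time_s: 28.62
tool_pos: [0.516, 0.1197, 0.0672]
orientation: [-3.14, -0.0, 1.451]
contact_force: [-0.7, -1.2, -1.4]
gripper_width: 0.0587
```

jog_arm(steps=[[0.3, 0, 0, 0.025, 0], [0.3, 0, 0, 0, 0], [0.3, 0, 0, 0, 0]])

```text
time_s: 29.0
tool_pos: [0.5159, 0.1162, 0.0443]
orientation: [3.142, 0.0, 1.445]
contact_force: [-0.3, -0.3, 0.2]
gripper_width: 0.0589
```

```bash
python3 h.py .5175 .1153 .0345 1.448
```

```text
at [0.5159 0.1162 0.0443] yaw 1.445 F [-0.3 -0.3  0.2] w 0.0589 t 29.0 -> shift [-0.0007  0.0017  0.0098] n=1 per [-0.0007  0.0017  0.0098] turn -0.003
```

jog_arm(steps=[[0.3, -0.0007, 0.0017, 0.008, 0], [0.3, 0, 0, 0.001, 0], [0.3, 0, 0, 0, 0]])

```text
time_s: 29.38
tool_pos: [0.5176, 0.1159, 0.0348]
orientation: [3.142, -0.0, 1.446]
contact_force: [0.2, 0.2, -0.8]
gripper_width: 0.0587
```

jog_arm(steps=[[0.3, 0, 0, 0.001, 0], [0.3, 0, 0, 0, 0]])

```text
time_s: 29.62
tool_pos: [0.5178, 0.116, 0.0346]
orientation: [3.141, 0.0, 1.446]
contact_force: [-1.8, -0.7, 4.8]
gripper_width: 0.0588
```

Release, lift and check; next is D.

jog_arm(steps=[[0.65, 0, 0, 0, 0], [0.65, 0, 0, 0, 0], [0.65, 0, 0, 0, 0], [0.65, 0, 0, -0.02, 0], [0.65, 0, 0, -0.05, 0]])

```text
time_s: 30.25
tool_pos: [0.5149, 0.1157, 0.1019]
orientation: [-3.135, 0.001, 1.446]
contact_force: [1.2, 0.5, 0.7]
gripper_width: 0.0709
```

```bash
python3 chk.py; python3 plan.py .472 -.113 .08 1.448 .65
```

```text
[0.5202 0.1164 0.1102] 30.3
0.036 [('blue', 0.5988, 0.0373, 0.027, 0.0027), ('blue', 0.6041, 0.1053, 0.0322, 0.0005), ('blue', 0.6042, 0.1051, 0.0293, 0.0005), ('blue', 0.6128, 0.1762, 0.0322, 0.0004), ('blue', 0.6129, 0.1762, 0.0292, 0.0005), ('orange', 0.5087, 0.0451, 0.0322, 0.0006), ('orange', 0.5086, 0.0449, 0.0293, 0.0005), ('orange', 0.5173, 0.1135, 0.0337, 0.0022), ('orange', 0.5172, 0.1099, 0.0268, 0.0005)]
0.056 [('blue', 0.5917, 0.0508, 0.0244, 0.0025), ('blue', 0.5965, 0.1124, 0.0292, 0.0004), ('blue', 0.5966, 0.1122, 0.0265, 0.0004), ('blue', 0.6044, 0.1766, 0.0292, 0.0004), ('blue', 0.6045, 0.1765, 0.0265, 0.0004), ('orange', 0.5101, 0.0578, 0.0291, 0.0005), ('orange', 0.5101, 0.0576, 0.0265, 0.0004), ('orange', 0.5179, 0.1198, 0.0305, 0.002), ('orange', 0.5178, 0.1165, 0.0243, 0.0005)]
pics/chk32.png
at [0.5202 0.1164 0.1102] yaw 1.446 F [1.4 0.4 4.3] w 0.0703 t 30.3 end [ 0.4722 -0.1134  0.0802] 1.446
[[0.65, -0.047, -0.004, 0.006, -0.0], [0.65, -0.046, -0.004, 0.006, -0.0], [0.65, -0.047, -0.004, 0.006, -0.0], [0.65, -0.047, -0.003, 0.006, -0.0], [0.65, -0.047, -0.004, 0.006, -0.0]]
```

jog_arm(steps=[[0.65, -0.047, -0.003, 0.006, 0], [0.65, -0.046, -0.003, 0.006, 0], [0.65, -0.047, -0.003, 0.006, 0], [0.65, -0.047, -0.003, 0.006, 0], [0.65, -0.046, -0.004, 0.006, 0]])

```text
time_s: 30.92
tool_pos: [0.4726, -0.1147, 0.0736]
orientation: [3.141, 0.0, 1.446]
contact_force: [0.4, -1.3, -0.2]
gripper_width: 0.0706
```

jog_arm(steps=[[0.65, 0, 0, 0, 0], [0.65, 0, 0, 0, 0]])

```text
time_s: 31.18
tool_pos: [0.4727, -0.1129, 0.0736]
orientation: [3.142, -0.001, 1.445]
contact_force: [0.3, 0.3, -0.6]
gripper_width: 0.0704
```

```bash
python3 -c "
from chk import *
chk((.02,))"
```

```text
[ 0.4728 -0.1124  0.0737] 31.225
0.02 [('orange', 0.4735, -0.1095, 0.0296, 0.0008), ('orange', 0.4734, -0.1102, 0.0244, 0.0004)]
pics/chk33.png
```

View pics/chk33.png

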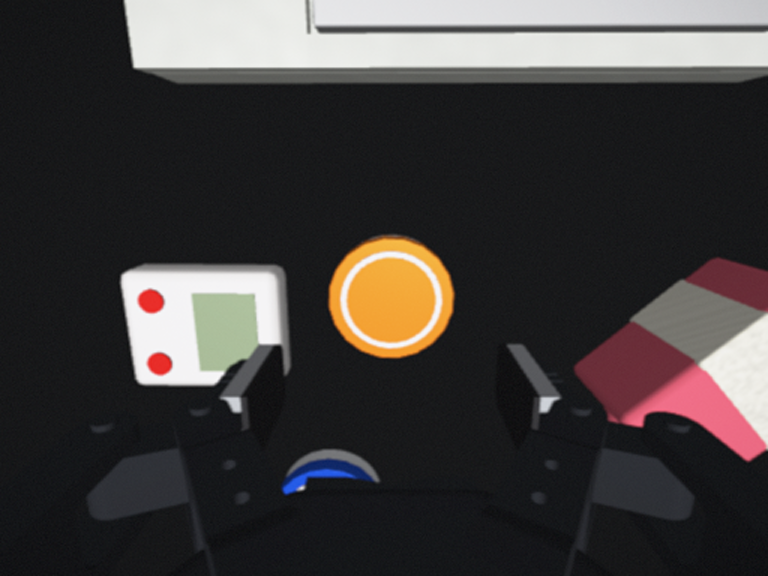

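jog_arm(steps=[[0.65, 0.003, 0, 0, 0.157], [0.65, 0, 0, 0, 0.157], [0.65, 0, 0, 0, 0.157], [0.65, 0, 0, 0, 0.157], [0.65, 0, 0, 0, 0.157]])

```text
time_s: 31.85
tool_pos: [0.4735, -0.1087, 0.0738]
orientation: [3.142, -0.0, 0.658]
contact_force: [1.1, -0.4, 0.3]
gripper_width: 0.0706
```

jog_arm(steps=[[0.65, 0, 0, 0.025, 0], [0.65, 0, 0, 0.015, 0], [0.65, 0, 0, 0, 0]])

```text
time_s: 32.22
tool_pos: [0.4722, -0.1085, 0.0328]
orientation: [-3.139, 0.001, 0.663]
contact_force: [-0.2, 0.2, -0.3]
gripper_width: 0.0706
```

```bash
python3 -c "
from chk import *
chk((.02,))
go(.4735,-.1098,-.0015)"
```

```text
[ 0.4729 -0.109   0.0336] 32.275
0.02 [('orange', 0.4747, -0.1097, 0.0295, 0.0008), ('orange', 0.474, -0.1103, 0.0243, 0.0004), ('orange', 0.5041, 0.0509, 0.0299, 0.0032)]
pics/chk34.png
at [ 0.4729 -0.109   0.0336] yaw 0.663 F [ 0.8  0.4 -0.3] w 0.0703 t 32.275 -> shift [-0.      0.0011  0.0351] n=1 per [-0.      0.0011  0.0351]
```

View pics/chk34.png

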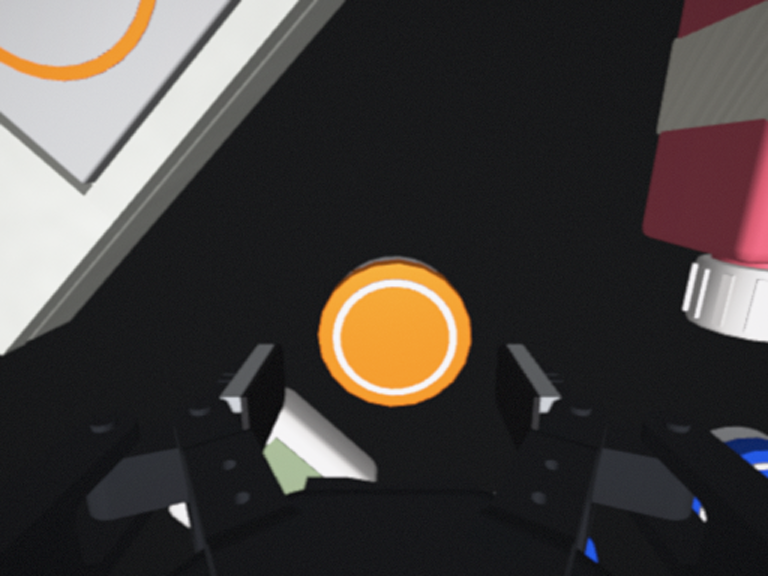

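jog_arm(steps=[[0.65, 0, 0.001, 0, 0.17], [0.65, 0, 0, 0.015, 0], [0.65, 0, 0, 0.012, 0], [0.65, 0, 0, 0.008, 0], [0.65, 0, 0, 0, 0]])

```text
time_s: 32.9
tool_pos: [0.4731, -0.1106, -0.0018]
orientation: [-3.141, 0.001, 0.491]
contact_force: [-0.7, -0.2, 0.2]
gripper_width: 0.0706
```

jog_arm(steps=[[0.3, 0, 0, 0, 0], [0.3, 0, 0, 0, 0], [0.3, 0, 0, 0, 0]])

```text
time_s: 33.28
tool_pos: [0.474, -0.1111, -0.0009]
orientation: [3.141, -0.001, 0.491]
contact_force: [-0.4, -0.3, 2.9]
gripper_width: 0.0589
```

jog_arm(steps=[[0.3, 0, 0, -0.02, 0], [0.3, 0, 0, -0.04, 0], [0.3, 0, 0, -0.04, 0]])

```text
time_s: 33.65
tool_pos: [0.4732, -0.1109, 0.0995]
orientation: [-3.141, 0.001, 0.491]
contact_force: [0.9, -0.3, -1.9]
gripper_width: 0.0587
```

```bash
python3 held.py .5087 .0449 .075 1.448 .3
```

```text
orange held at tool [0.003  0.0011] r 0.029 0.001
[ 0.47316208 -0.11085129  0.09946968] 0.05872187077419415 pics/held35.png
at [ 0.4765 -0.112   0.1048] yaw 0.491 F [ 0.9 -1.2  2.5] w 0.0585 t 33.7 end [0.5086 0.045  0.0748] 1.451
[[0.3, 0.017, -0.021, 0.005, -0.16], [0.3, 0.02, -0.017, 0.005, -0.16], [0.3, 0.023, -0.014, 0.005, -0.16], [0.3, 0.024, -0.011, 0.005, -0.16], [0.3, 0.026, -0.006, 0.005, -0.16]]
[[0.3, 0.027, -0.002, 0.005, -0.16]]
```

jog_arm(steps=[[0.3, 0.018, -0.022, 0.005, -0.16], [0.3, 0.02, -0.018, 0.005, -0.16], [0.3, 0.023, -0.014, 0.005, -0.16], [0.3, 0.024, -0.011, 0.005, -0.16], [0.3, 0.026, -0.006, 0.005, -0.16]])

```text
time_s: 34.33
tool_pos: [0.5, 0.0226, 0.0734]
orientation: [3.142, 0.0, 1.296]
contact_force: [-0.1, -0.1, -1.2]
gripper_width: 0.0586
```

jog_arm(steps=[[0.3, 0.027, -0.002, 0.005, -0.157], [0.3, 0, 0, 0.02, 0], [0.3, 0, 0, 0, 0], [0.3, 0, 0, 0, 0]])

```text
time_s: 34.83
tool_pos: [0.5055, 0.048, 0.049]
orientation: [-3.142, -0.0, 1.447]
contact_force: [-0.0, -0.2, -0.0]
gripper_width: 0.0589
```

```bash
python3 h.py .5085 .0443 .0355 1.448
```

```text
at [0.5055 0.048  0.049 ] yaw 1.447 F [-0.  -0.2 -0. ] w 0.0589 t 34.825 -> shift [-0.0033  0.0034  0.0135] n=1 per [-0.0033  0.0034  0.0135] turn -0.001
```

jog_arm(steps=[[0.3, -0.0035, 0.0034, 0.008, 0], [0.3, 0, 0, 0.004, 0], [0.3, 0, 0, 0, 0]])

```text
time_s: 35.2
tool_pos: [0.5081, 0.0441, 0.0363]
orientation: [-3.141, -0.0, 1.447]
contact_force: [0.6, 0.1, -0.4]
gripper_width: 0.059
```

jog_arm(steps=[[0.3, 0, 0, 0.0015, 0], [0.3, 0, 0, 0, 0]])

```text
time_s: 35.45
tool_pos: [0.5085, 0.0444, 0.0352]
orientation: [3.141, -0.0, 1.448]
contact_force: [-0.5, 0.1, -1.2]
gripper_width: 0.0587
```

jog_arm(steps=[[0.3, 0, 0, 0.001, 0], [0.3, 0, 0, 0, 0]])

```text
time_s: 35.7
tool_pos: [0.5086, 0.0444, 0.0351]
orientation: [3.141, -0.0, 1.448]
contact_force: [-2.0, -0.0, 6.8]
gripper_width: 0.059
```

jog_arm(steps=[[0.65, 0, 0, 0, 0], [0.65, 0, 0, 0, 0], [0.65, 0, 0, 0, 0], [0.65, 0, 0, -0.02, 0], [0.65, 0, 0, -0.05, 0]])

```text
time_s: 36.33
tool_pos: [0.5058, 0.0445, 0.1026]
orientation: [-3.135, 0.0, 1.448]
contact_force: [0.4, 0.1, 1.3]
gripper_width: 0.0702
```

```bash
python3 chk.py; python3 plan.py .4238 -.2308 .08 1.448 .65
```

```text
[0.5111 0.0444 0.1105] 36.375
0.036 [('blue', 0.5952, 0.0338, 0.0322, 0.0005), ('blue', 0.5953, 0.0337, 0.0293, 0.0004), ('blue', 0.604, 0.1048, 0.0322, 0.0004), ('blue', 0.604, 0.1047, 0.0292, 0.0005), ('blue', 0.6125, 0.1747, 0.0301, 0.0023), ('orange', 0.5084, 0.0417, 0.0339, 0.0024), ('orange', 0.508, 0.0377, 0.0268, 0.0005), ('orange', 0.5175, 0.1157, 0.0323, 0.0007), ('orange', 0.518, 0.1164, 0.0268, 0.0004), ('orange', 0.5259, 0.1853, 0.0301, 0.0021)]
0.056 [('blue', 0.5876, 0.0409, 0.0291, 0.0004), ('blue', 0.5877, 0.0408, 0.0265, 0.0004), ('blue', 0.5956, 0.1051, 0.0292, 0.0004), ('blue', 0.5956, 0.1051, 0.0265, 0.0004), ('blue', 0.6033, 0.1685, 0.0273, 0.0021), ('orange', 0.5089, 0.048, 0.0307, 0.0021), ('orange', 0.5086, 0.0444, 0.0243, 0.0004), ('orange', 0.5172, 0.115, 0.0293, 0.0006), ('orange', 0.5177, 0.1157, 0.0243, 0.0004), ('orange', 0.5248, 0.1781, 0.0273, 0.0019)]
pics/chk36.png
at [0.5111 0.0444 0.1105] yaw 1.448 F [0.3 0.6 4. ] w 0.0703 t 36.375 end [ 0.4237 -0.231   0.0795] 1.448
[[0.65, -0.047, -0.009, 0.005, -0.0], [0.65, -0.048, -0.009, 0.005, -0.0], [0.65, -0.047, -0.008, 0.005, -0.0], [0.65, -0.047, -0.009, 0.005, -0.0], [0.65, -0.047, -0.009, 0.005, -0.0]]
[[0.65, -0.048, -0.009, 0.006, -0.0]]
```

jog_arm(steps=[[0.65, -0.047, -0.009, 0.005, 0], [0.65, -0.048, -0.008, 0.005, 0], [0.65, -0.047, -0.008, 0.005, 0], [0.65, -0.047, -0.008, 0.005, 0], [0.65, -0.047, -0.009, 0.005, 0]])

```text
time_s: 37.0
tool_pos: [0.4375, -0.1862, 0.0791]
orientation: [3.141, 0.0, 1.448]
contact_force: [1.6, 0.5, 0.3]
gripper_width: 0.0703
```

jog_arm(steps=[[0.65, -0.047, -0.009, 0.006, 0], [0.65, 0, 0, 0, 0], [0.65, 0, 0, 0, 0]])

```text
time_s: 37.38
tool_pos: [0.4231, -0.2298, 0.073]
orientation: [-3.141, -0.001, 1.447]
contact_force: [0.6, -0.3, -0.0]
gripper_width: 0.0701
```

```bash
python3 -c "
from chk import *
chk((.02,))
go(.4238,-.2308,-.0010)"
```

```text
[ 0.4232 -0.2294  0.0731] 37.425
0.02 [('blue', 0.5064, -0.2811, 0.0274, 0.0054), ('blue', 0.4235, -0.2288, 0.0299, 0.0007), ('blue', 0.4234, -0.2294, 0.0245, 0.0005)]
pics/chk37.png
at [ 0.4232 -0.2294  0.0731] yaw 1.449 F [ 0.3  0.6 -0.3] w 0.0704 t 37.425 -> shift [-0.0014  0.0008  0.0741] n=2 per [-0.0007  0.0004  0.037 ]
```

jog_arm(steps=[[0.65, 0, 0, 0.035, 0], [0.65, 0, 0, 0.025, 0], [0.65, 0, 0, 0.014, 0], [0.65, 0, 0, 0, 0]])

```text
time_s: 37.92
tool_pos: [0.4227, -0.2289, -0.0015]
orientation: [-3.14, -0.001, 1.449]
contact_force: [0.1, 0.4, 0.3]
gripper_width: 0.0706
```

jog_arm(steps=[[0.3, 0, 0, 0, 0], [0.3, 0, 0, 0, 0], [0.3, 0, 0, 0, 0]])

```text
time_s: 38.3
tool_pos: [0.424, -0.2307, 0.0]
orientation: [3.14, 0.001, 1.448]
contact_force: [1.0, 1.0, 4.3]
gripper_width: 0.0589
```

jog_arm(steps=[[0.3, 0, 0, -0.02, 0], [0.3, 0, 0, -0.04, 0], [0.3, 0, 0, -0.04, 0]])

```text
time_s: 38.67
tool_pos: [0.4227, -0.2301, 0.1002]
orientation: [-3.141, -0.0, 1.447]
contact_force: [0.8, 0.0, -0.6]
gripper_width: 0.0588
```

```bash
python3 held.py .6129 .1758 .095 1.448 .3
```

```text
blue held at tool [ 0.0034 -0.    ] r 0.029 0.0008
[ 0.42269324 -0.23009082  0.10019249] 0.05884767427853321 pics/held38.png
at [ 0.4256 -0.2321  0.1055] yaw 1.448 F [ 0.6 -0.4  2.8] w 0.0586 t 38.725 end [0.6131 0.176  0.0955] 1.448
[[0.3, 0.048, 0.015, 0.001, -0.0], [0.3, 0.047, 0.015, 0.001, -0.0], [0.3, 0.048, 0.015, 0.001, -0.0], [0.3, 0.047, 0.015, 0.002, -0.0], [0.3, 0.048, 0.015, 0.001, -0.0]]
[[0.3, 0.047, 0.016, 0.001, -0.0], [0.3, 0.048, 0.015, 0.001, -0.0], [0.3, 0.047, 0.015, 0.001, -0.0], [0.3, 0.048, 0.015, 0.001, -0.0]]
```

jog_arm(steps=[[0.3, 0.048, 0.015, 0.001, 0], [0.3, 0.047, 0.015, 0.001, 0], [0.3, 0.048, 0.015, 0.001, 0], [0.3, 0.047, 0.015, 0.002, 0], [0.3, 0.048, 0.015, 0.001, 0]])

```text
time_s: 39.35
tool_pos: [0.5273, -0.0019, 0.0932]
orientation: [3.141, 0.0, 1.448]
contact_force: [0.4, -0.4, -0.6]
gripper_width: 0.059
```

jog_arm(steps=[[0.3, 0.047, 0.016, 0.001, 0], [0.3, 0.048, 0.016, 0.001, 0], [0.3, 0.047, 0.016, 0.001, 0], [0.3, 0.046, 0.016, 0.001, 0], [0.3, 0, 0, 0, 0]])

```text
time_s: 39.98
tool_pos: [0.6145, 0.1785, 0.0887]
orientation: [3.14, -0.001, 1.452]
contact_force: [-0.9, -0.9, -0.8]
gripper_width: 0.0591
```

jog_arm(steps=[[0.3, 0, 0, 0.045, 0], [0.3, 0, 0, 0, 0], [0.3, 0, 0, 0, 0]])

```text
time_s: 40.35
tool_pos: [0.6132, 0.1748, 0.045]
orientation: [-3.141, 0.0, 1.447]
contact_force: [1.1, 0.4, -0.1]
gripper_width: 0.0586
```

```bash
python3 h.py .613 .1754 .0355 1.448
```

```text
at [0.6132 0.1748 0.045 ] yaw 1.447 F [ 1.1  0.4 -0.1] w 0.0586 t 40.35 -> shift [ 0.0006 -0.0002  0.0095] n=1 per [ 0.0006 -0.0002  0.0095] turn -0.001
```

jog_arm(steps=[[0.3, 0.0005, 0, 0.007, 0], [0.3, 0, 0, 0.0015, 0], [0.3, 0, 0, 0, 0]])

```text
time_s: 40.72
tool_pos: [0.6137, 0.176, 0.0362]
orientation: [3.141, -0.0, 1.448]
contact_force: [-0.0, 0.6, -0.3]
gripper_width: 0.0585
```

jog_arm(steps=[[0.3, 0, 0, 0.001, 0], [0.3, 0, 0, 0, 0]])

```text
time_s: 40.98
tool_pos: [0.6137, 0.176, 0.0361]
orientation: [3.14, -0.0, 1.448]
contact_force: [-1.4, -0.8, 6.0]
gripper_width: 0.0587
```

jog_arm(steps=[[0.65, 0, 0, 0, 0], [0.65, 0, 0, 0, 0], [0.65, 0, 0, 0, 0], [0.65, 0, 0, -0.02, 0], [0.65, 0, 0, -0.05, 0]])

```text
time_s: 41.6
tool_pos: [0.6107, 0.1755, 0.1022]
orientation: [-3.135, 0.002, 1.448]
contact_force: [0.5, -0.6, 0.6]
gripper_width: 0.0704
```

```bash
python3 chk.py; python3 plan.py .507 -.285 .08 1.448 .65
```

```text
[0.6159 0.1765 0.1118] 41.65
0.036 [('blue', 0.6048, 0.1055, 0.0293, 0.0005), ('blue', 0.6132, 0.17, 0.0269, 0.0005), ('orange', 0.5369, 0.2209, 0.0268, 0.0005)]
0.056 [('blue', 0.6062, 0.1182, 0.0266, 0.0005), ('blue', 0.6138, 0.1765, 0.0244, 0.0005), ('orange', 0.5447, 0.2226, 0.0243, 0.0004)]
pics/chk39.png
at [0.6159 0.1765 0.1118] yaw 1.448 F [1.4 0.7 5.3] w 0.0704 t 41.65 end [ 0.5075 -0.2847  0.0798] 1.448
[[0.65, -0.052, -0.006, 0.004, -0.0], [0.65, -0.053, -0.005, 0.003, -0.0], [0.65, -0.052, -0.006, 0.004, -0.0], [0.65, -0.053, -0.006, 0.003, -0.0], [0.65, -0.052, -0.006, 0.004, -0.0]]
[[0.65, -0.052, -0.005, 0.003, -0.0], [0.65, -0.053, -0.006, 0.004, -0.0], [0.65, -0.052, -0.006, 0.003, -0.0], [0.65, -0.052, -0.005, 0.004, -0.0]]
```

View pics/chk39.png

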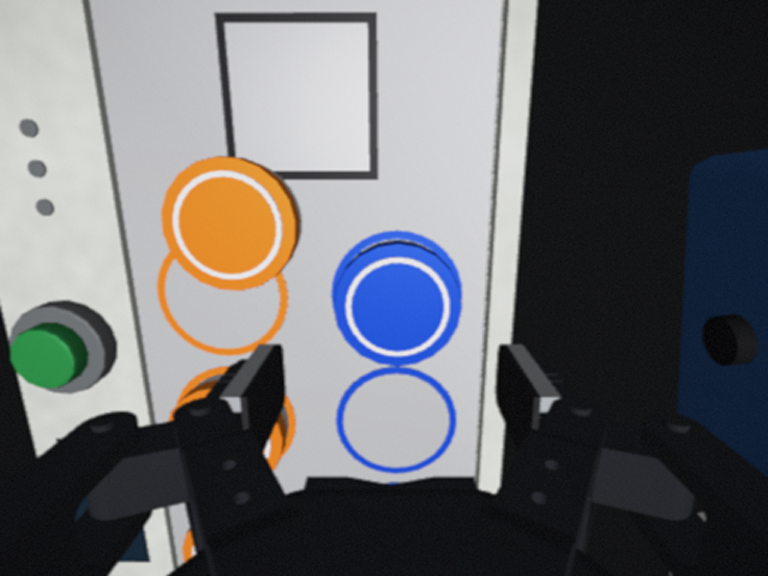

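```bash
python3 -c "
from plan import *
plan(.5447,.2226,.08,op=.55,T=[.6137,.176,.106],y0=1.448)"
```

```text
at [0.6137 0.176  0.106 ] yaw 1.448 F [1.4 0.7 5.3] w 0.0704 t 41.65 end [0.5449 0.2228 0.08  ] 1.448
[[0.55, 0.019, -0.037, 0.013, 0.0], [0.55, 0.019, -0.037, 0.013, 0.0]]
```

jog_arm(steps=[[0.55, 0.019, -0.037, 0.013, 0], [0.55, 0.019, -0.037, 0.013, 0], [0.55, 0, 0, 0, 0], [0.55, 0, 0, 0, 0]])

```text
time_s: 42.15
tool_pos: [0.5453, 0.2229, 0.079]
orientation: [3.14, -0.0, 1.448]
contact_force: [-0.2, 0.4, -0.3]
gripper_width: 0.0661
```

```bash
python3 chk.py; python3 h.py .5447 .2226 .0355
```

```text
[0.546  0.2227 0.0792] 42.2
0.036 [('blue', 0.6113, 0.1755, 0.0294, 0.0051), ('orange', 0.5185, 0.1222, 0.0261, 0.0029), ('orange', 0.5429, 0.2158, 0.0271, 0.0004)]
0.056 [('blue', 0.6051, 0.1873, 0.0263, 0.0046), ('orange', 0.5439, 0.2233, 0.0242, 0.0004)]
pics/chk40.png
at [0.546  0.2227 0.0792] yaw 1.447 F [ 0.3  0.9 -0.1] w 0.0661 t 42.2 -> shift [-0.0003 -0.0013  0.0437] n=1 per [-0.0003 -0.0013  0.0437]
```

jog_arm(steps=[[0.55, 0, -0.0015, 0.025, 0], [0.55, 0, 0, 0.012, 0], [0.55, 0, 0, 0.006, 0], [0.55, 0, 0, 0, 0]])

```text
time_s: 42.7
tool_pos: [0.5433, 0.2227, 0.0356]
orientation: [-3.141, 0.0, 1.447]
contact_force: [-0.0, -0.0, 0.4]
gripper_width: 0.0662
```

jog_arm(steps=[[0.3, 0, 0, 0, 0], [0.3, 0, 0, 0, 0], [0.3, 0, 0, 0, 0]])

```text
time_s: 43.08
tool_pos: [0.5438, 0.2232, 0.0364]
orientation: [3.14, -0.001, 1.448]
contact_force: [0.3, -0.6, 2.2]
gripper_width: 0.0589
```

jog_arm(steps=[[0.3, 0, 0, -0.02, 0], [0.3, 0, 0, -0.01, 0], [0.3, 0, 0, 0, 0]])

```text
time_s: 43.45
tool_pos: [0.544, 0.2233, 0.0666]
orientation: [3.14, -0.001, 1.448]
contact_force: [-0.1, 0.4, -0.7]
gripper_width: 0.0589
```

```bash
python3 held.py .5262 .1865 .068 1.448 .3
```

```text
orange held at tool [ 0.0012 -0.0015] r 0.0292 0.0045
[0.54395584 0.22326376 0.0665742 ] 0.058866822001115905 pics/held41.png
at [0.5434 0.2231 0.0658] yaw 1.448 F [-0.3  0.4 -0.2] w 0.0583 t 43.5 end [0.5258 0.187  0.0678] 1.448
[[0.3, -0.038, -0.013, -0.002, -0.0]]
```

jog_arm(steps=[[0.3, -0.019, -0.0065, 0, 0], [0.3, -0.019, -0.0065, 0, 0], [0.3, 0, 0, 0.02, 0], [0.3, 0, 0, 0, 0]])

```text
time_s: 44.0
tool_pos: [0.5234, 0.1862, 0.0438]
orientation: [-3.137, 0.001, 1.447]
contact_force: [-0.5, -0.3, -0.3]
gripper_width: 0.0586
```

```bash
python3 h.py .526 .187 .0365
```

```text
at [0.5234 0.1862 0.0438] yaw 1.447 F [-0.5 -0.3 -0.3] w 0.0586 t 44.0 -> shift [0.0011 0.0025 0.0073] n=1 per [0.0011 0.0025 0.0073]
```

jog_arm(steps=[[0.3, 0, 0, 0.006, 0], [0.3, 0, 0, 0, 0], [0.3, 0, 0, 0, 0]])

```text
time_s: 44.38
tool_pos: [0.5259, 0.1871, 0.04]
orientation: [3.141, -0.0, 1.448]
contact_force: [-0.4, -0.7, 0.2]
gripper_width: 0.0587
```

jog_arm(steps=[[0.3, 0, 0, 0.003, 0], [0.3, 0, 0, 0, 0]])

```text
time_s: 44.62
tool_pos: [0.5254, 0.1869, 0.0366]
orientation: [-3.141, -0.0, 1.448]
contact_force: [-0.0, -0.9, 0.2]
gripper_width: 0.0589
```

jog_arm(steps=[[0.3, 0, 0, 0.001, 0], [0.3, 0, 0, 0, 0]])

```text
time_s: 44.88
tool_pos: [0.5256, 0.1869, 0.0364]
orientation: [3.141, -0.0, 1.448]
contact_force: [-2.4, 0.0, 5.3]
gripper_width: 0.0587
```

jog_arm(steps=[[0.65, 0, 0, 0, 0], [0.65, 0, 0, 0, 0], [0.65, 0, 0, 0, 0], [0.65, 0, 0, -0.02, 0], [0.65, 0, 0, -0.05, 0]])

```text
time_s: 45.5
tool_pos: [0.523, 0.1862, 0.1038]
orientation: [-3.136, 0.002, 1.448]
contact_force: [0.1, 0.7, 0.1]
gripper_width: 0.0703
```

```bash
python3 chk.py; python3 -c "
from plan import *
plan(.507,-.285,.08,op=.65,T=[.526,.187,.106],y0=1.448)"
```

```text
[0.5281 0.1875 0.1124] 45.55
0.036 [('blue', 0.6071, 0.1084, 0.0276, 0.0026), ('blue', 0.6166, 0.1735, 0.0352, 0.0039), ('blue', 0.6212, 0.1691, 0.0269, 0.0005), ('blue', 0.6116, 0.1782, 0.026, 0.0032), ('orange', 0.5251, 0.1807, 0.0268, 0.0005)]
0.056 [('blue', 0.6, 0.1217, 0.025, 0.0024), ('blue', 0.6086, 0.1807, 0.0319, 0.0035), ('blue', 0.6129, 0.1767, 0.0244, 0.0005), ('orange', 0.5257, 0.1872, 0.0243, 0.0004)]
pics/chk42.png
at [0.526 0.187 0.106] yaw 1.448 F [1.6 0.6 5.2] w 0.0702 t 45.55 end [ 0.507  -0.2852  0.08  ] 1.448
[[0.65, -0.052, 0.004, 0.003, 0.0], [0.65, -0.053, 0.005, 0.003, 0.0], [0.65, -0.052, 0.004, 0.003, 0.0], [0.65, -0.052, 0.004, 0.003, 0.0], [0.65, -0.053, 0.005, 0.002, 0.0]]
[[0.65, -0.052, 0.004, 0.003, 0.0], [0.65, -0.052, 0.004, 0.003, 0.0], [0.65, -0.052, 0.005, 0.003, 0.0], [0.65, -0.053, 0.004, 0.003, 0.0]]
```

jog_arm(steps=[[0.65, -0.052, 0.004, 0.003, 0], [0.65, -0.053, 0.005, 0.003, 0], [0.65, -0.052, 0.004, 0.003, 0], [0.65, -0.052, 0.004, 0.003, 0], [0.65, -0.053, 0.005, 0.002, 0]])

```text
time_s: 46.18
tool_pos: [0.5151, -0.0775, 0.0916]
orientation: [3.141, -0.0, 1.448]
contact_force: [1.3, -0.0, -0.0]
gripper_width: 0.0704
```

jog_arm(steps=[[0.65, -0.052, 0.004, 0.003, 0], [0.65, -0.052, 0.004, 0.003, 0], [0.65, -0.052, 0.005, 0.003, 0], [0.65, -0.053, 0.004, 0.003, 0], [0.65, 0, 0, 0, 0]])

```text
time_s: 46.8
tool_pos: [0.5065, -0.2894, 0.0794]
orientation: [3.14, 0.001, 1.443]
contact_force: [0.8, 0.6, 0.8]
gripper_width: 0.0706
```

jog_arm(steps=[[0.65, 0, 0, 0, 0]])

```text
time_s: 46.92
tool_pos: [0.5062, -0.2849, 0.0793]
orientation: [-3.141, -0.001, 1.447]
contact_force: [-0.4, -0.1, 0.3]
gripper_width: 0.0705
```

```bash
python3 -c "
from chk import *
chk((.02,))"
```

```text
[ 0.5063 -0.2842  0.0794] 46.975
0.02 [('blue', 0.5075, -0.2834, 0.03, 0.0009), ('blue', 0.5082, -0.2819, 0.0261, 0.0028)]
pics/chk43.png
```

jog_arm(steps=[[0.65, 0.001, 0.001, 0.04, 0], [0.65, 0, 0, 0.025, 0], [0.65, 0, 0, 0.015, 0], [0.65, 0, 0, 0, 0]])

```text
time_s: 47.48
tool_pos: [0.507, -0.283, -0.0011]
orientation: [-3.14, -0.001, 1.449]
contact_force: [0.2, -0.4, -0.2]
gripper_width: 0.0702
```

jog_arm(steps=[[0.3, 0, 0, 0, 0], [0.3, 0, 0, 0, 0], [0.3, 0, 0, 0, 0]])

```text
time_s: 47.85
tool_pos: [0.5084, -0.285, 0.0007]
orientation: [3.14, 0.001, 1.448]
contact_force: [0.7, 1.1, 3.2]
gripper_width: 0.0586
```

jog_arm(steps=[[0.3, 0, 0, -0.02, 0], [0.3, 0, 0, -0.04, 0], [0.3, 0, 0, -0.04, 0]])

```text
time_s: 48.22
tool_pos: [0.5072, -0.2844, 0.1006]
orientation: [-3.141, -0.0, 1.448]
contact_force: [-0.3, -1.0, -0.4]
gripper_width: 0.059
```

```bash
python3 held.py .6042 .1045 .095 1.448 .3
```

```text
blue held at tool [ 0.0032 -0.    ] r 0.0289 0.0008
[ 0.50722268 -0.28439149  0.10063285] 0.05896292573904803 pics/held44.png
at [ 0.5102 -0.2864  0.1067] yaw 1.448 F [0.7 0.1 2.7] w 0.0586 t 48.275 end [0.604  0.105  0.0947] 1.448
[[0.3, 0.05, 0.006, 0.001, -0.0], [0.3, 0.05, 0.005, 0.002, -0.0], [0.3, 0.05, 0.006, 0.001, -0.0], [0.3, 0.05, 0.006, 0.002, -0.0], [0.3, 0.05, 0.005, 0.001, -0.0]]
[[0.3, 0.05, 0.006, 0.002, -0.0], [0.3, 0.05, 0.006, 0.001, -0.0], [0.3, 0.05, 0.005, 0.002, -0.0]]
```

jog_arm(steps=[[0.3, 0.05, 0.006, 0.001, 0], [0.3, 0.05, 0.006, 0.001, 0], [0.3, 0.05, 0.006, 0.001, 0], [0.3, 0.05, 0.006, 0.001, 0], [0.3, 0.05, 0.006, 0.001, 0]])

```text
time_s: 48.9
tool_pos: [0.5684, -0.0386, 0.0948]
orientation: [3.141, 0.0, 1.447]
contact_force: [0.5, 0.5, -0.6]
gripper_width: 0.0587
```

jog_arm(steps=[[0.3, 0.05, 0.006, 0.001, 0], [0.3, 0.05, 0.006, 0.001, 0], [0.3, 0.048, 0.006, 0.001, 0], [0.3, 0, 0, 0.045, 0], [0.3, 0, 0, 0, 0]])

```text
time_s: 49.52
tool_pos: [0.6003, 0.1049, 0.0433]
orientation: [-3.134, 0.002, 1.449]
contact_force: [-0.7, -0.3, 0.0]
gripper_width: 0.0583
```

jog_arm(steps=[[0.3, 0, 0, 0, 0], [0.3, 0, 0, 0, 0]])

```text
time_s: 49.78
tool_pos: [0.6054, 0.104, 0.0485]
orientation: [3.139, -0.001, 1.447]
contact_force: [-0.5, -0.7, -0.2]
gripper_width: 0.0583
```

```bash
python3 h.py .6042 .1043 .037
```

```text
at [0.6054 0.104  0.0485] yaw 1.447 F [-0.5 -0.7 -0.2] w 0.0583 t 49.775 -> shift [ 0.0002 -0.0013  0.0115] n=1 per [ 0.0002 -0.0013  0.0115]
```

jog_arm(steps=[[0.3, 0, -0.0005, 0.008, 0], [0.3, 0, 0, 0.002, 0], [0.3, 0, 0, 0, 0]])

```text
time_s: 50.15
tool_pos: [0.6035, 0.1045, 0.0368]
orientation: [-3.142, 0.0, 1.448]
contact_force: [0.2, 0.4, 0.5]
gripper_width: 0.0586
```

jog_arm(steps=[[0.3, 0, 0, 0.001, 0], [0.3, 0, 0, 0, 0]])

```text
time_s: 50.4
tool_pos: [0.6035, 0.1045, 0.0367]
orientation: [3.141, 0.0, 1.448]
contact_force: [-3.0, -1.5, 7.2]
gripper_width: 0.0587
```

jog_arm(steps=[[0.65, 0, 0, 0, 0], [0.65, 0, 0, 0, 0], [0.65, 0, 0, 0, 0], [0.65, 0, 0, -0.02, 0], [0.65, 0, 0, -0.05, 0]])

```text
time_s: 51.02
tool_pos: [0.6009, 0.1045, 0.1034]
orientation: [-3.135, 0.001, 1.448]
contact_force: [-0.2, 0.3, 0.8]
gripper_width: 0.0706
```

```bash
python3 chk.py; python3 -c "
from plan import *
plan(.5723,-.399,.08,op=.65,T=[.6036,.1045,.106],y0=1.448)"
```

```text
[0.6062 0.1049 0.1126] 51.075
0.036 [('blue', 0.596, 0.0341, 0.0293, 0.0005), ('blue', 0.6029, 0.098, 0.0269, 0.0005), ('blue', 0.606, 0.1077, 0.0256, 0.0026), ('blue', 0.6135, 0.1761, 0.0322, 0.0006), ('blue', 0.6141, 0.1765, 0.0268, 0.0004), ('orange', 0.5144, 0.1138, 0.0349, 0.0044), ('orange', 0.5094, 0.1108, 0.0269, 0.0005), ('orange', 0.5203, 0.1175, 0.0254, 0.0026), ('orange', 0.523, 0.1873, 0.0345, 0.003), ('orange', 0.529, 0.1867, 0.026, 0.0025), ('orange', 0.5179, 0.188, 0.0268, 0.0005)]
0.056 [('blue', 0.5973, 0.0467, 0.0266, 0.0005), ('blue', 0.6035, 0.1047, 0.0244, 0.0004), ('blue', 0.6132, 0.1754, 0.0292, 0.0005), ('blue', 0.6137, 0.1758, 0.0243, 0.0004), ('orange', 0.5233, 0.1189, 0.0316, 0.004), ('orange', 0.5188, 0.1163, 0.0244, 0.0005), ('orange', 0.5311, 0.1856, 0.0313, 0.0027), ('orange', 0.5265, 0.1862, 0.0243, 0.0004)]
pics/chk45.png
at [0.6036 0.1045 0.106 ] yaw 1.448 F [ 0.9 -0.3  5.1] w 0.0703 t 51.075 end [ 0.5726 -0.3995  0.08  ] 1.448
[[0.65, -0.05, 0.003, 0.003, 0.0], [0.65, -0.051, 0.003, 0.002, 0.0], [0.65, -0.05, 0.003, 0.003, 0.0], [0.65, -0.05, 0.003, 0.002, 0.0], [0.65, -0.051, 0.003, 0.003, 0.0]]
[[0.65, -0.05, 0.003, 0.003, 0.0], [0.65, -0.05, 0.003, 0.002, 0.0], [0.65, -0.051, 0.003, 0.003, 0.0], [0.65, -0.05, 0.004, 0.002, 0.0], [0.65, -0.051, 0.003, 0.003, 0.0]]
```

jog_arm(steps=[[0.65, -0.05, 0.003, 0.003, 0], [0.65, -0.051, 0.003, 0.002, 0], [0.65, -0.05, 0.003, 0.003, 0], [0.65, -0.05, 0.003, 0.002, 0], [0.65, -0.051, 0.003, 0.003, 0]])

```text
time_s: 51.7
tool_pos: [0.5876, -0.1489, 0.0926]
orientation: [3.141, -0.0, 1.448]
contact_force: [0.2, 0.1, 0.3]
gripper_width: 0.0708
```

jog_arm(steps=[[0.65, -0.05, 0.003, 0.003, 0], [0.65, -0.05, 0.003, 0.002, 0], [0.65, -0.051, 0.003, 0.003, 0], [0.65, -0.05, 0.004, 0.002, 0], [0.65, -0.051, 0.003, 0.003, 0]])

```text
time_s: 52.32
tool_pos: [0.5725, -0.401, 0.0795]
orientation: [3.141, 0.0, 1.448]
contact_force: [-0.3, 0.1, 0.0]
gripper_width: 0.0705
```

jog_arm(steps=[[0.65, 0, 0, 0, 0], [0.65, 0, 0, 0, 0]])

```text
time_s: 52.58
tool_pos: [0.5724, -0.3989, 0.0792]
orientation: [-3.141, -0.001, 1.448]
contact_force: [-0.6, 0.0, -0.5]
gripper_width: 0.0704
```

```bash
python3 -c "
from chk import *
chk((.02,))"
```

```text
[ 0.5725 -0.3982  0.0794] 52.625
0.02 [('blue', 0.5733, -0.3993, 0.03, 0.0008), ('blue', 0.5732, -0.3993, 0.0293, 0.0007), ('blue', 0.6836, -0.3033, 0.0297, 0.0042)]
pics/chk46.png
```

jog_arm(steps=[[0.65, 0, 0.001, 0.04, 0], [0.65, 0, 0, 0.025, 0], [0.65, 0, 0, 0.015, 0], [0.65, 0, 0, 0, 0]])

```text
time_s: 53.12
tool_pos: [0.573, -0.3978, -0.0013]
orientation: [-3.14, -0.002, 1.449]
contact_force: [0.3, -0.4, 0.4]
gripper_width: 0.0705
```

jog_arm(steps=[[0.3, 0, 0, 0, 0], [0.3, 0, 0, 0, 0], [0.3, 0, 0, 0, 0]])

```text
time_s: 53.5
tool_pos: [0.5743, -0.4001, 0.001]
orientation: [3.14, 0.001, 1.448]
contact_force: [-0.1, 0.4, 3.1]
gripper_width: 0.0582
```

jog_arm(steps=[[0.3, 0, 0, -0.02, 0], [0.3, 0, 0, -0.04, 0], [0.3, 0, 0, -0.05, 0]])

```text
time_s: 53.88
tool_pos: [0.5726, -0.3989, 0.1097]
orientation: [-3.139, -0.002, 1.448]
contact_force: [0.3, -1.2, -0.1]
gripper_width: 0.0582
```

```bash
python3 held.py .5956 .034 .095 1.448 .3
```

```text
blue held at tool [0.0025 0.    ] r 0.0289 0.0008
blue held at tool [ 0.002 -0.   ] r 0.0282 0.0006
[ 0.57256756 -0.39885023  0.10965425] 0.05816911385228983 pics/held47.png
at [ 0.576  -0.4017  0.1189] yaw 1.448 F [ 1.  -1.   5.2] w 0.0586 t 53.925 end [0.5957 0.0342 0.0949] 1.448
[[0.3, 0.054, -0.004, 0.003, -0.0], [0.3, 0.055, -0.005, 0.003, -0.0], [0.3, 0.054, -0.004, 0.003, -0.0], [0.3, 0.054, -0.004, 0.003, -0.0], [0.3, 0.055, -0.004, 0.003, -0.0]]
[[0.3, 0.054, -0.005, 0.003, -0.0], [0.3, 0.054, -0.004, 0.003, -0.0], [0.3, 0.055, -0.004, 0.003, -0.0]]
```

jog_arm(steps=[[0.3, 0.054, -0.004, 0.002, 0], [0.3, 0.054, -0.004, 0.002, 0], [0.3, 0.054, -0.004, 0.002, 0], [0.3, 0.054, -0.004, 0.002, 0], [0.3, 0.054, -0.004, 0.002, 0]])

```text
time_s: 54.55
tool_pos: [0.5869, -0.1275, 0.0999]
orientation: [3.141, -0.0, 1.447]
contact_force: [1.5, -0.2, -1.1]
gripper_width: 0.0587
```

jog_arm(steps=[[0.3, 0.054, -0.004, 0.002, 0], [0.3, 0.054, -0.004, 0.002, 0], [0.3, 0.054, -0.004, 0.002, 0], [0.3, 0, 0, 0.045, 0], [0.3, 0, 0, 0, 0]])

```text
time_s: 55.18
tool_pos: [0.5912, 0.034, 0.0458]
orientation: [-3.134, 0.001, 1.449]
contact_force: [-0.9, -0.2, -0.1]
gripper_width: 0.0586
```

jog_arm(steps=[[0.3, 0, 0, 0, 0], [0.3, 0, 0, 0, 0]])

```text
time_s: 55.42
tool_pos: [0.5962, 0.0323, 0.0505]
orientation: [3.139, -0.0, 1.446]
contact_force: [-0.2, 0.2, -1.2]
gripper_width: 0.0586
```

```bash
python3 h.py .5956 .0338 .037
```

```text
at [0.5962 0.0323 0.0505] yaw 1.446 F [-0.2  0.2 -1.2] w 0.0586 t 55.425 -> shift [ 0.0014 -0.0008  0.0135] n=1 per [ 0.0014 -0.0008  0.0135]
```

jog_arm(steps=[[0.3, 0.001, 0.0, 0.009, 0], [0.3, 0, 0, 0.003, 0], [0.3, 0, 0, 0, 0]])

```text
time_s: 55.8
tool_pos: [0.5948, 0.0339, 0.0369]
orientation: [3.141, 0.0, 1.447]
contact_force: [-1.2, -0.2, 2.5]
gripper_width: 0.0588
```

jog_arm(steps=[[0.3, 0, 0, 0.001, 0], [0.3, 0, 0, 0, 0]])

```text
time_s: 56.05
tool_pos: [0.5949, 0.0339, 0.0369]
orientation: [3.141, 0.0, 1.448]
contact_force: [-4.6, 0.1, 9.8]
gripper_width: 0.0586
```

jog_arm(steps=[[0.65, 0, 0, 0, 0], [0.65, 0, 0, 0, 0], [0.65, 0, 0, 0, 0], [0.65, 0, 0, -0.02, 0], [0.65, 0, 0, -0.05, 0]])

```text
time_s: 56.68
tool_pos: [0.5921, 0.0343, 0.1034]
orientation: [-3.135, 0.0, 1.448]
contact_force: [0.6, -0.5, 0.3]
gripper_width: 0.0706
```

jog_arm(steps=[[1, -0.03, 0, -0.05, 0], [1, -0.05, 0, -0.03, 0], [1, -0.05, 0, 0, 0], [1, 0, 0, 0, 0]])

```text
time_s: 57.18
tool_pos: [0.5789, -0.0981, 0.1861]
orientation: [3.14, 0.001, 1.443]
contact_force: [-0.3, 0.9, -0.3]
gripper_width: 0.0851
```

```bash
python3 chk.py; python3 -c "
from h import *
p=read_camera('wrist')
for d in silhouettes(p,'bottle'):
    ys,xs=np.nonzero(d['pixels']); print(d['score'],d['extent'],xs.mean(),ys.mean())
"
```

```text
[ 0.5787 -0.0962  0.1856] 57.225
0.036 []
0.056 [('blue', 0.5949, 0.0294, 0.0276, 0.0058)]
pics/chk48.png
0.88 [245.9, 175.5, 109.7, 102.8] 298.13494205429436 231.97221781235118
```

View pics/chk48.png

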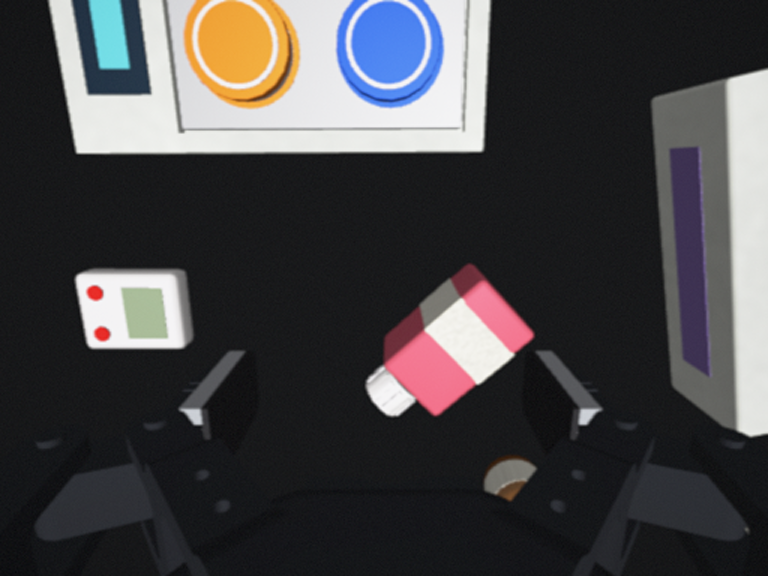

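```bash
python3 -c "
from h import *
p=read_camera('wrist'); save(p,'bz',(230,165,140,120),5)
import pickle; pickle.dump({k:p[k] for k in ('camera_matrix','R','t')},open('bz.pkl','wb'))
"
```

```text
(no output)
```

View pics/bz.png

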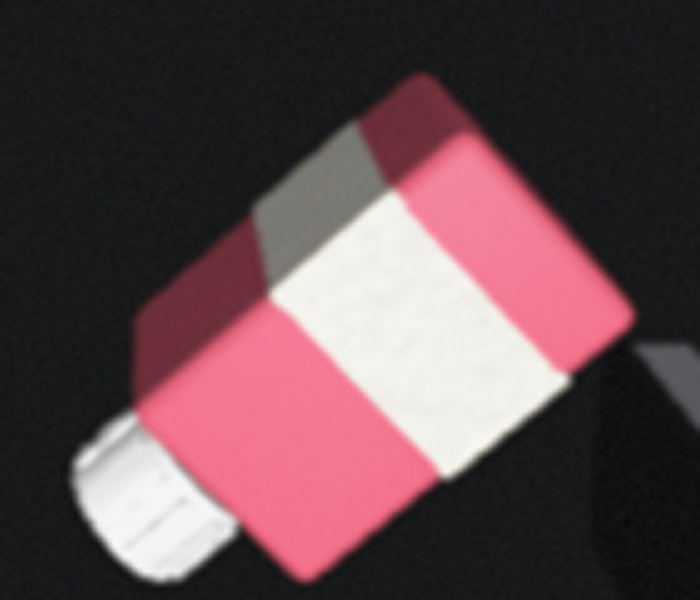

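```bash
python3 -c "
from h import *
import pickle; p=pickle.load(open('bz.pkl','rb'))
c=np.array([[136,412],[305,585],[638,316],[466,131]])/5+[230,165]
w=plane(p,c,.056)[:,:2]; print(w.round(4)); m=w.mean(0)
ax=(w[0]+w[1]-w[2]-w[3])/2; L=np.linalg.norm(ax); ax/=L; print('axis',ax,np.arctan2(ax[1],ax[0]),'L',L,'W',np.linalg.norm(w[0]-w[1]),np.linalg.norm(w[2]-w[3]))
foot=(w[2]+w[3])/2; print('foot',foot,'cap',m+ax*.060,'capc2',foot+ax*.106)
for t in (0,.092,.106,.12): print(t,foot+ax*t)
"
```

```text
[[ 0.5672 -0.1642]
 [ 0.5977 -0.2082]
 [ 0.6697 -0.1556]
 [ 0.6381 -0.113 ]]
axis [-0.80887762 -0.58797703] -2.5130370474187353 L 0.08831941332913007 W 0.05350799550400666 0.053105520393988796
foot [ 0.65388445 -0.13430835] cap [ 0.56963199 -0.19555187] capc2 [ 0.56814342 -0.19663392]
0 [ 0.65388445 -0.13430835]
0.092 [ 0.57946771 -0.18840224]
0.106 [ 0.56814342 -0.19663392]
0.12 [ 0.55681913 -0.20486559]
```

```bash
python3 plan.py .5685 -.1964 .09 .6286 .2
```

```text
at [ 0.5786 -0.0938  0.1851] yaw 1.449 F [ 0.5  0.8 -0.6] w 0.0853 t 57.375 end [ 0.5683 -0.1959  0.0901] 0.629
[[0.2, -0.021, 0.0, 0.019, 0.164], [0.2, -0.02, 0.004, 0.019, 0.164], [0.2, -0.019, 0.007, 0.019, 0.164], [0.2, -0.018, 0.011, 0.019, 0.164], [0.2, -0.016, 0.012, 0.019, 0.164]]
```

jog_arm(steps=[[0.2, -0.021, 0.0, 0.019, 0.164], [0.2, -0.02, 0.004, 0.019, 0.164], [0.2, -0.019, 0.007, 0.019, 0.164], [0.2, -0.018, 0.011, 0.019, 0.164], [0.2, -0.016, 0.012, 0.019, 0.164]])

```text
time_s: 58.0
tool_pos: [0.5686, -0.196, 0.0897]
orientation: [-3.141, 0.0, 0.625]
contact_force: [-0.2, -0.3, -0.1]
gripper_width: 0.0513
```

jog_arm(steps=[[0.2, 0, 0, 0, 0], [0.2, 0, 0, 0, 0], [0.2, 0, 0, 0, 0]])

```text
time_s: 58.38
tool_pos: [0.5693, -0.1961, 0.0916]
orientation: [3.14, -0.001, 0.63]
contact_force: [-0.1, -0.4, -0.8]
gripper_width: 0.0512
```

```bash
python3 -c "
from h import *
p=read_camera('wrist'); save(p,'b2',None,1.5)
go(.5685,-.1964,.06,.6286)"
```

```text
at [ 0.5693 -0.1962  0.0916] yaw 0.63 F [ 1.   0.  -0.1] w 0.0511 t 58.425 -> shift [-0.0007 -0.0003  0.0316] n=1 per [-0.0007 -0.0003  0.0316] turn 0.001
```

View pics/b2.png

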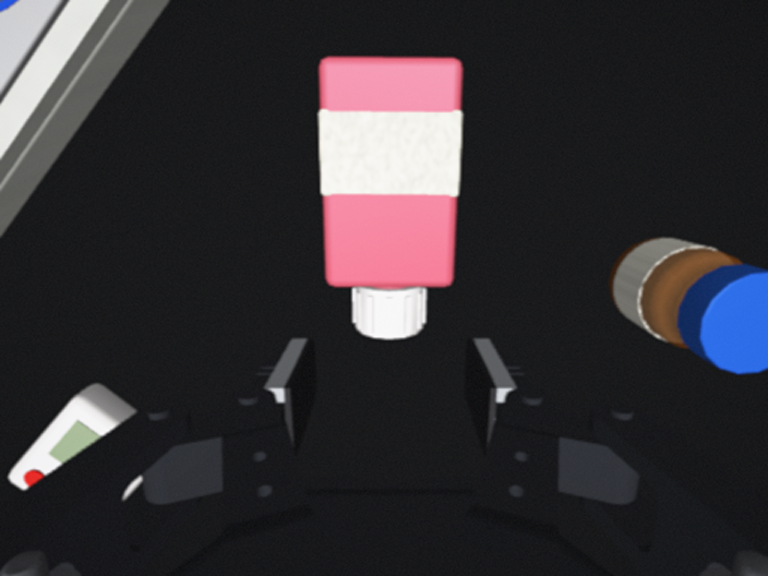

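```bash
python3 -c "
from h import *
o=observe();T,R=tool(o);p=read_camera('wrist')
w=plane(p,np.array([[391,58],[390,286]])/1.5,.056)
print(((w-T)@R).round(4)); print(((plane(p,np.array([[389,338],[353,310],[427,310]])/1.5,.028)-T)@R).round(4))"
```

```text
[[0.1035 0.0013 0.0357]
 [0.0151 0.001  0.0357]]
[[-0.02    0.0006  0.0636]
 [-0.005  -0.0174  0.0636]
 [-0.005   0.0195  0.0637]]
```

jog_arm(steps=[[0.2, -0.002, 0.001, 0.035, 0], [0.2, 0, 0, 0.03, 0], [0.2, 0, 0, 0.015, 0], [0.2, 0, 0, 0, 0], [0.2, 0, 0, 0, 0]])

```text
time_s: 59.1
tool_pos: [0.5684, -0.1993, 0.0119]
orientation: [3.14, -0.001, 0.628]
contact_force: [-0.8, 0.7, -0.4]
gripper_width: 0.0512
```

jog_arm(steps=[[-0.35, 0, 0, 0, 0], [-0.35, 0, 0, 0, 0], [-0.35, 0, 0, 0, 0], [-0.35, 0, 0, 0, 0]], newtons=20)

```text
time_s: 59.6
tool_pos: [0.5684, -0.1993, 0.0122]
orientation: [3.14, -0.001, 0.628]
contact_force: [-0.7, 1.3, 5.7]
gripper_width: 0.0331
```

```bash
python3 -c "
from h import *
p=read_camera('wrist'); save(p,'b3',None,1.5)
p=read_camera('side'); save(p,'b3s',(270,150,120,90),6)"
```

```text
(no output)
```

View pics/b3.png

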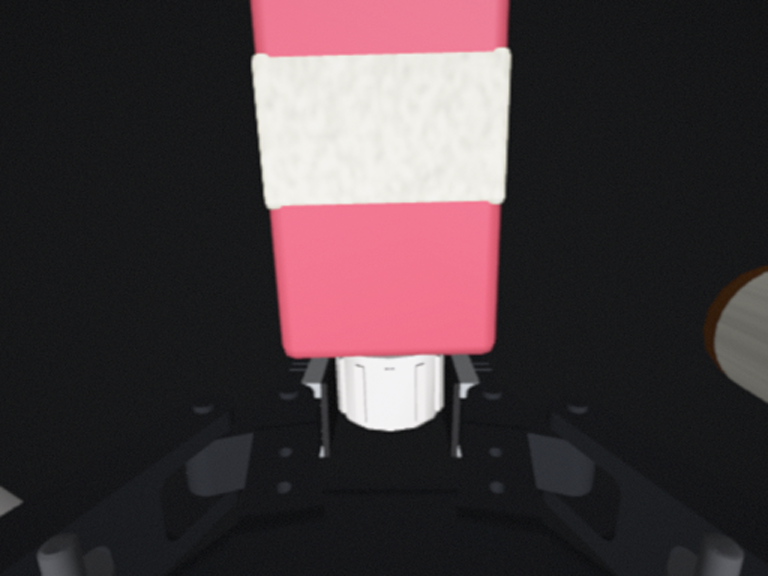

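View pics/b3s.png

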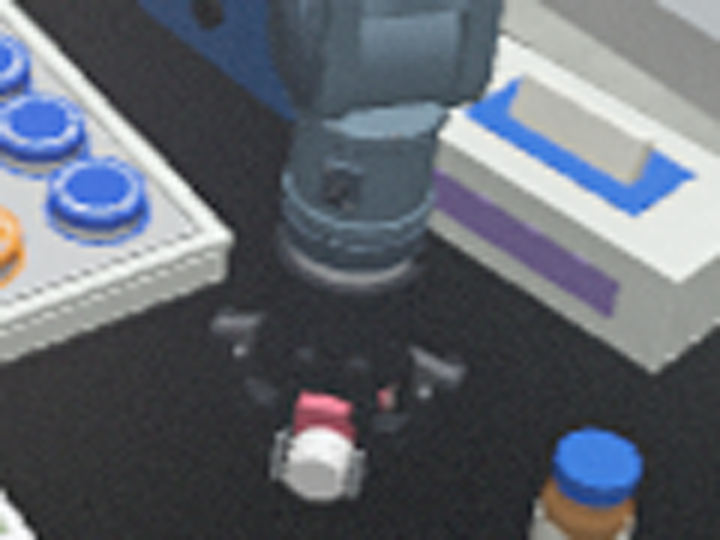

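jog_arm(steps=[[-0.35, 0.002, 0, -0.009, 0], [-0.35, 0.004, 0, -0.009, 0], [-0.35, 0.005, 0, -0.0085, 0], [-0.35, 0, 0, 0, 0]])

```text
time_s: 60.2
tool_pos: [0.5775, -0.1925, 0.0381]
orientation: [3.14, -0.001, 0.628]
contact_force: [0.5, 0.3, -3.4]
gripper_width: 0.0332
```

```bash
python3 -c "
from h import *
p=read_camera('wrist'); save(p,'b4',None,1.5)
p=read_camera('side'); save(p,'b4s',(270,150,120,90),6)"
```

```text
(no output)
```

View pics/b4.png

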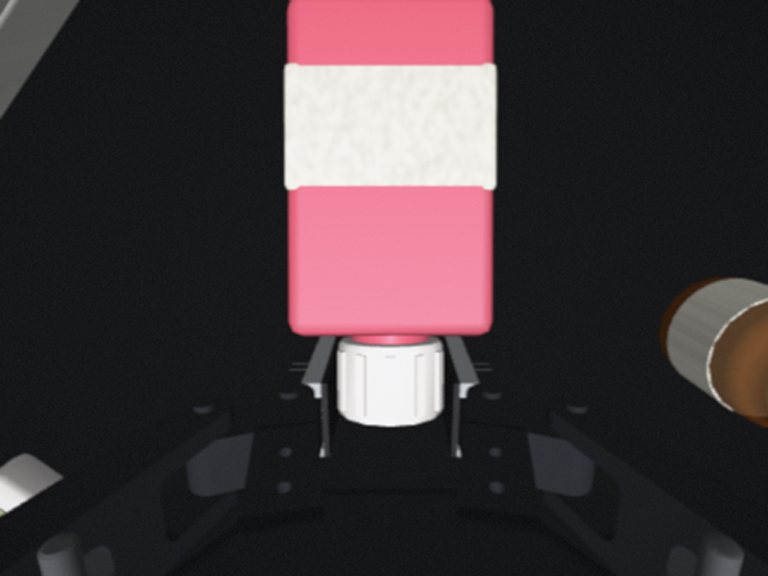

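View pics/b4s.png

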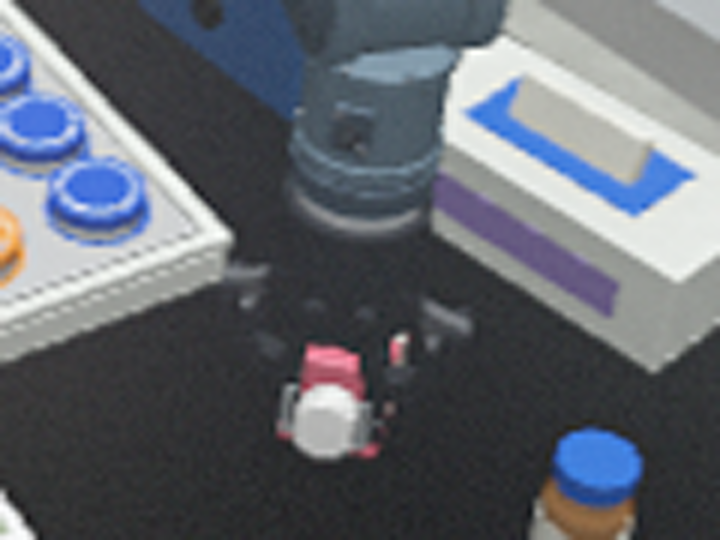

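jog_arm(steps=[[-0.35, 0.008, 0, -0.0115, 0], [-0.35, 0.009, 0, -0.011, 0], [-0.35, 0.011, 0, -0.009, 0], [-0.35, 0.0115, 0, -0.0085, 0], [-0.35, 0, 0, 0, 0]])

```text
time_s: 60.92
tool_pos: [0.61, -0.1689, 0.0783]
orientation: [3.14, -0.002, 0.629]
contact_force: [0.5, -0.1, -2.1]
gripper_width: 0.0327
```

```bash
python3 -c "
from h import *
p=read_camera('wrist'); save(p,'b5',None,1.5)
p=read_camera('side'); save(p,'b5s',(270,150,120,90),6)"
```

```text
(no output)
```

View pics/b5.png

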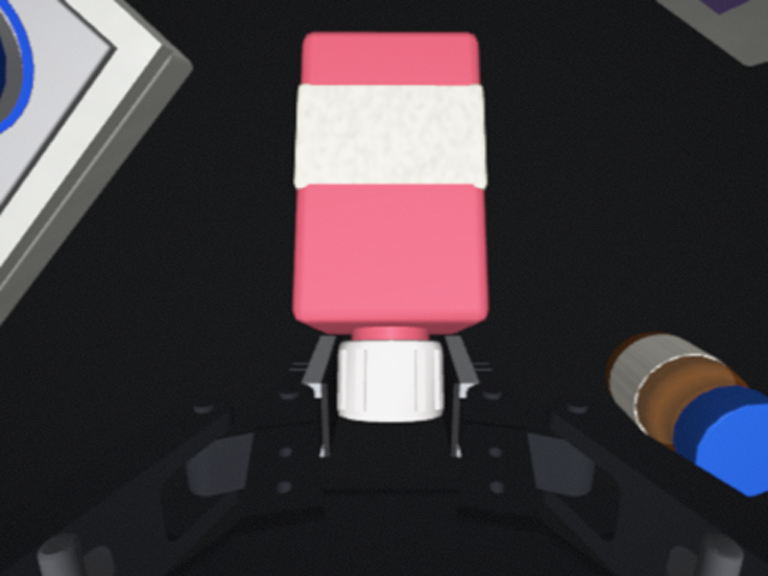

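View pics/b5s.png

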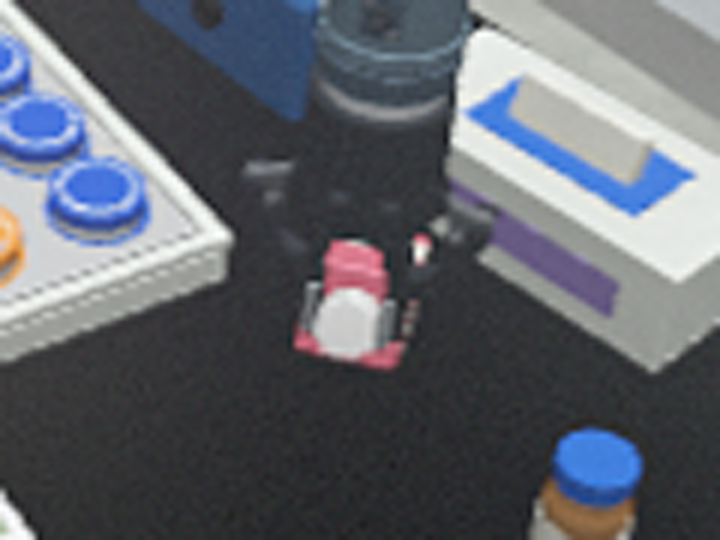

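jog_arm(steps=[[-0.35, 0, 0, 0.012, 0], [-0.35, 0, 0, 0.008, 0], [-0.35, 0, 0, 0, 0]])

```text
time_s: 61.4
tool_pos: [0.6076, -0.1691, 0.0561]
orientation: [-3.14, 0.0, 0.627]
contact_force: [0.5, 0.8, -1.2]
gripper_width: 0.0333
```

jog_arm(steps=[[-0.25, 0, 0, 0, 0], [-0.25, 0, 0, 0, 0]])

```text
time_s: 61.65
tool_pos: [0.6083, -0.1693, 0.0573]
orientation: [3.142, -0.0, 0.628]
contact_force: [-0.2, 0.6, -3.2]
gripper_width: 0.0332
```

```bash
python3 -c "
from h import *
p=read_camera('wrist'); save(p,'b6',None,1.5)"
```

```text
(no output)
```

View pics/b6.png

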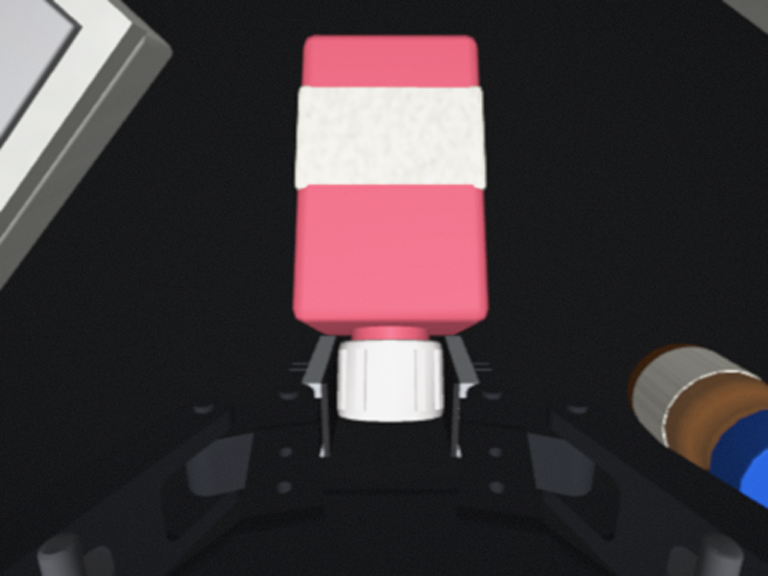

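jog_arm(steps=[[-0.225, 0, 0, 0, 0], [-0.225, 0, 0, 0, 0]])

```text
time_s: 61.95
tool_pos: [0.6083, -0.1693, 0.0573]
orientation: [3.142, -0.0, 0.628]
contact_force: [0.4, -0.3, -3.3]
gripper_width: 0.0331
```

```bash
cat > tilt.py <<'E'
from h import *
p=read_camera('wrist'); 
n=sys.argv[1] if len(sys.argv)>1 else "tl%d"%p["shot"]
save(p,n,(150,0,220,300),2); o=observe(); print(o["tool_pos"].round(4),o["contact_force"].round(1),o["gripper_width"],n)
m=mask(p,"pink"); ys,xs=np.nonzero(m[:, 150:370]); print(ys.min(),ys.max(),xs.min()+150,xs.max()+150)
for y in range(ys.min(),ys.max()+1,12):
    r=np.nonzero(m[y,150:370])[0]; print(y,(r.min()+150,r.max()+150,r.max()-r.min()) if len(r) else None)
E
python3 tilt.py
```

```text
[ 0.6082 -0.1693  0.0572] [-0.3 -0.2 -1.9] 0.03281681020079035 tl60
23 226 195 325
23 (np.int64(208), np.int64(311), np.int64(103))
35 (np.int64(202), np.int64(318), np.int64(116))
47 (np.int64(201), np.int64(318), np.int64(117))
59 None
71 None
83 None
95 None
107 None
119 None
131 (np.int64(198), np.int64(322), np.int64(124))
143 (np.int64(197), np.int64(322), np.int64(125))
155 (np.int64(197), np.int64(323), np.int64(126))
167 (np.int64(196), np.int64(323), np.int64(127))
179 (np.int64(196), np.int64(324), np.int64(128))
191 (np.int64(195), np.int64(324), np.int64(129))
203 (np.int64(195), np.int64(325), np.int64(130))
215 (np.int64(203), np.int64(317), np.int64(114))
```

Same tilt; loosen in tiny steps (foot is only a few mm above the bench).

jog_arm(steps=[[-0.215, 0, 0, 0, 0], [-0.215, 0, 0, 0, 0]])

```text
time_s: 62.25
tool_pos: [0.6083, -0.1693, 0.0573]
orientation: [3.142, -0.0, 0.628]
contact_force: [0.4, 0.3, -1.7]
gripper_width: 0.0336
```

```bash
python3 tilt.py | head -2
```

```text
[ 0.6084 -0.1693  0.0573] [-1.1 -0.  -2.2] 0.033399714902007716 tl61
23 226 195 325
```

jog_arm(steps=[[-0.208, 0, 0, 0, 0], [-0.208, 0, 0, 0, 0]])

```text
time_s: 62.55
tool_pos: [0.6085, -0.1693, 0.0573]
orientation: [3.141, -0.0, 0.628]
contact_force: [-0.2, 0.5, -2.0]
gripper_width: 0.0338
```

```bash
python3 tilt.py | head -2
```

```text
[ 0.6084 -0.1693  0.0573] [ 0.6  0.1 -1.1] 0.03390393571978267 tl62
23 226 195 325
```

jog_arm(steps=[[-0.2, 0, 0, 0, 0], [-0.2, 0, 0, 0, 0]])

```text
time_s: 62.85
tool_pos: [0.6081, -0.1696, 0.0573]
orientation: [3.141, 0.0, 0.628]
contact_force: [-1.6, 0.1, 0.4]
gripper_width: 0.0343
```

```bash
python3 tilt.py | head -2
```

```text
[ 0.6081 -0.1696  0.0573] [-1.  -0.5  0.2] 0.0344503233942199 tl63
29 231 197 322
```

jog_arm(steps=[[-0.193, 0, 0, 0, 0], [-0.193, 0, 0, 0, 0]])

```text
time_s: 63.15
tool_pos: [0.6082, -0.1694, 0.0572]
orientation: [3.141, 0.0, 0.628]
contact_force: [-1.3, -0.8, -0.6]
gripper_width: 0.0345
```

```bash
python3 tilt.py | head -2
```

```text
[ 0.6082 -0.1694  0.0572] [-1.7 -0.9 -0.4] 0.034257587827032455 tl64
29 231 197 322
```

jog_arm(steps=[[-0.2, 0.004, 0, -0.004, 0], [-0.2, 0.004, 0, -0.004, 0], [-0.2, 0.005, 0, -0.004, 0], [-0.2, 0, 0, 0, 0]])

```text
time_s: 63.7
tool_pos: [0.6197, -0.1614, 0.0699]
orientation: [3.141, -0.001, 0.629]
contact_force: [-0.5, 0.1, 0.8]
gripper_width: 0.0345
```

```bash
python3 tilt.py
```

```text
[ 0.6192 -0.1615  0.0695] [-1.4 -0.4  1.4] 0.03414282278270525 tl65
48 233 198 321
48 (np.int64(212), np.int64(306), np.int64(94))
60 (np.int64(207), np.int64(311), np.int64(104))
72 (np.int64(206), np.int64(312), np.int64(106))
84 None
96 None
108 None
120 None
132 None
144 (np.int64(202), np.int64(317), np.int64(115))
156 (np.int64(201), np.int64(318), np.int64(117))
168 (np.int64(201), np.int64(318), np.int64(117))
180 (np.int64(200), np.int64(319), np.int64(119))
192 (np.int64(199), np.int64(320), np.int64(121))
204 (np.int64(198), np.int64(321), np.int64(123))
216 (np.int64(202), np.int64(317), np.int64(115))
228 (np.int64(227), np.int64(293), np.int64(66))
```

```bash
ls -t pics | head -1
```

```text
tl65.png
```

jog_arm(steps=[[-0.2, 0.007, 0, -0.005, 0], [-0.2, 0.007, 0, -0.0045, 0], [-0.2, 0.008, 0, -0.004, 0], [-0.2, 0.008, 0, -0.0035, 0], [-0.2, 0, 0, 0, 0]])

```text
time_s: 64.38
tool_pos: [0.6441, -0.1435, 0.0866]
orientation: [3.141, -0.001, 0.629]
contact_force: [-1.9, -0.4, 0.6]
gripper_width: 0.0343
```

```bash
python3 tilt.py x1 | head -2; python3 -c "
from h import *
p=read_camera('side'); save(p,'x1s',(270,130,120,90),6)"
```

```text
[ 0.6436 -0.1438  0.0864] [-0.3 -0.8  1.5] 0.03415818179515702 x1
85 237 201 318
```

View pics/x1.png

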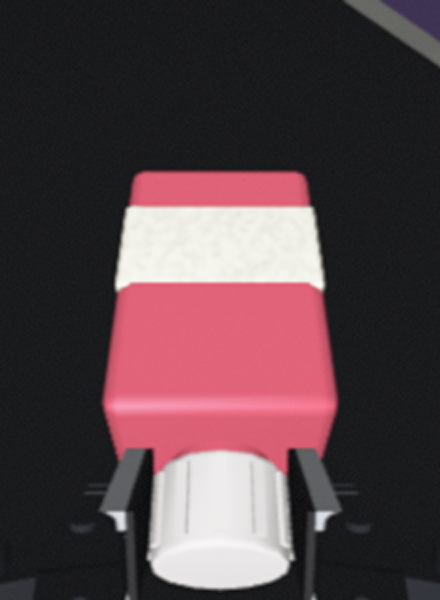

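View pics/x1s.png

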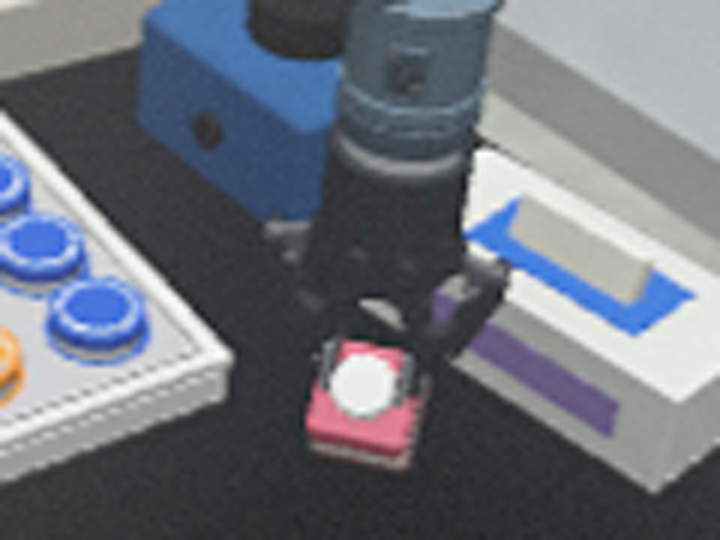

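jog_arm(steps=[[-0.2, 0.009, 0, -0.003, 0], [-0.2, 0.009, 0, -0.002, 0], [-0.2, 0.01, 0, -0.0015, 0], [-0.2, 0.01, 0, 0, 0], [-0.2, 0, 0, 0, 0]])

```text
time_s: 65.1
tool_pos: [0.6746, -0.121, 0.0925]
orientation: [3.142, -0.0, 0.629]
contact_force: [-0.8, -0.1, -0.1]
gripper_width: 0.0345
```

```bash
python3 tilt.py x2 | head -2
```

```text
[ 0.674  -0.1214  0.0924] [ 0.3 -0.8 -0.5] 0.03406606264171412 x2
100 210 204 316
```

View pics/x2.png

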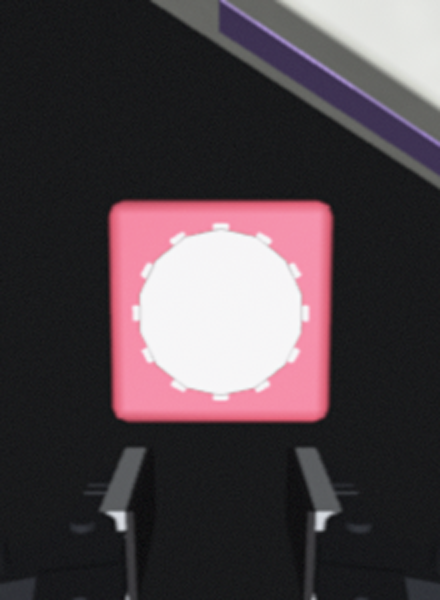

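jog_arm(steps=[[0.2, 0, 0, -0.03, 0], [0.2, 0, 0, -0.03, 0], [0.2, 0, 0, 0, 0], [0.2, 0, 0, 0, 0]])

```text
time_s: 65.65
tool_pos: [0.6733, -0.1218, 0.1519]
orientation: [-3.141, 0.001, 0.627]
contact_force: [-1.0, -0.6, -1.6]
gripper_width: 0.0515
```

```bash
cat > cap.py <<'E'
from h import *
def cap(zc):
    o=observe();T,R=tool(o);p=read_camera('wrist'); save(p,"cap%d"%p["shot"],None,1.5)
    # white cap inside pink: pink outer square + find white circle by contour
    hsv=cv2.cvtColor(p["color"],cv2.COLOR_RGB2HSV); m=((hsv[:,:,1]<40)&(hsv[:,:,2]>150)).astype(np.uint8)
    k,l,s,ce=cv2.connectedComponentsWithStats(m)
    for i in range(1,k):
        if s[i,4]>800: 
            cs,_=cv2.findContours((l==i).astype(np.uint8),cv2.RETR_EXTERNAL,cv2.CHAIN_APPROX_NONE)
            w=plane(p,cs[0][:,0,:],zc)[:,:2]; (x,y),r=cv2.minEnclosingCircle(w.astype(np.float32))
            d=R.T@(np.array([x,y,T[2]])-T); print("white",s[i],(round(x,4),round(y,4)),"r",round(r,4),"tool",d[:2].round(4))
    pk=mask(p,"pink"); cs,_=cv2.findContours(pk,cv2.RETR_EXTERNAL,cv2.CHAIN_APPROX_NONE)
    for c in cs:
        if cv2.contourArea(c)>1500:
            w=plane(p,c[:,0,:],zc-.028)[:,:2]; (x,y),sz,a=cv2.minAreaRect((w*1000).astype(np.float32)); d=R.T@(np.array([x/1000,y/1000,T[2]])-T); print("pink",(round(x,1),round(y,1)),sz,round(a,1),np.radians(a).round(3),"tool",d[:2].round(4))
    print(T.round(4),o["orientation"][2],"pics/cap%d.png"%p["shot"])
if __name__=="__main__": cap(float(sys.argv[1]))
E
python3 cap.py .12
```

```text
white [  238     0   274   155 13967] (0.7882, -0.123) r 0.0845 tool [0.0923 0.0684]
white [   0    9  162  320 7247] (0.5928, 0.0156) r 0.1036 tool [ 0.0155 -0.1586]
white [   0   32  139  246 8415] (0.6115, 0.0154) r 0.0758 tool [ 0.0305 -0.1473]
white [ 232  137   57   58 2346] (0.6994, -0.1041) r 0.018 tool [0.0314 0.001 ]
pink (699.2, -104.2) (55.28853988647461, 55.16805648803711) 36.0 0.628 tool [0.0313 0.001 ]
[ 0.6733 -0.1218  0.1519] 0.6274912676658355 pics/cap69.png
```

jog_arm(steps=[[0.2, 0.016, 0.001, 0, 0], [0.2, 0.0155, 0, 0, 0], [0.2, 0, 0, 0.03, 0], [0.2, 0, 0, 0.02, 0], [0.2, 0, 0, 0, 0]])

```text
time_s: 66.32
tool_pos: [0.6971, -0.1034, 0.0989]
orientation: [-3.136, 0.005, 0.628]
contact_force: [-0.6, -0.2, -0.2]
gripper_width: 0.0511
```

jog_arm(steps=[[0.2, 0, 0, 0.005, 0], [0.2, 0, 0, 0, 0], [0.2, 0, 0, 0, 0]])

```text
time_s: 66.7
tool_pos: [0.7004, -0.1042, 0.0985]
orientation: [3.141, -0.001, 0.628]
contact_force: [-0.9, 0.2, -0.1]
gripper_width: 0.0514
```

```bash
python3 cap.py .12
```

```text
white [  202     0   310   212 17158] (0.7787, -0.1054) r 0.0783 tool [0.0627 0.047 ]
white [ 445    0   67   49 1464] (0.8279, -0.1158) r 0.0165 tool [0.0963 0.0843]
white [   0   88  140  244 5419] (0.6474, -0.0062) r 0.0592 tool [ 0.0146 -0.1105]
white [   0  113  113  223 6671] (0.6389, -0.0033) r 0.0556 tool [ 0.0094 -0.1178]
white [ 220  218   74   69 3702] (0.7005, -0.1035) r 0.0177 tool [ 0.0004 -0.0005]
pink (702.7, -101.7) (60.95637130737305, 54.41667556762695) 36.0 0.628 tool [ 0.0033 -0.0006]
[ 0.7004 -0.1042  0.0985] 0.6277567375016575 pics/cap70.png
```

jog_arm(steps=[[0.2, 0, 0, 0.003, 0], [0.2, 0, 0, 0, 0], [-0.4, 0, 0, 0, 0], [-0.4, 0, 0, 0, 0], [-0.4, 0, 0, 0, 0]], newtons=50)

```text
time_s: 67.38
tool_pos: [0.7, -0.1038, 0.0949]
orientation: [-3.141, -0.0, 0.628]
contact_force: [-1.0, 1.1, 1.2]
gripper_width: 0.0325
```

jog_arm(steps=[[-0.4, 0, 0, 0, 0]])

```text
time_s: 67.5
tool_pos: [0.7, -0.1038, 0.0949]
orientation: [-3.141, -0.0, 0.628]
contact_force: [-0.8, 1.6, 2.3]
gripper_width: 0.0324
```

jog_arm(steps=[[-0.4, 0, 0, -0.01, 0], [-0.4, 0, 0, -0.03, 0], [-0.4, 0, 0, -0.03, 0], [-0.4, -0.02, 0, -0.02, 0], [-0.4, 0, 0, 0, 0]])

```text
time_s: 68.12
tool_pos: [0.6834, -0.1175, 0.1869]
orientation: [3.139, -0.001, 0.626]
contact_force: [0.5, 0.3, -3.5]
gripper_width: 0.0325
```

```bash
python3 -c "
from cap import *
z=observe()['tool_pos'][2]; cap(.12+z-.0955)"; python3 plan.py .581 .2725 .185 1.448 -.4
```

```text
white [  220     0   292   161 16722] (0.78, -0.0996) r 0.0569 tool [0.0888 0.0421]
white [ 356    0   92   59 1508] (0.7905, -0.1055) r 0.0198 tool [0.0938 0.053 ]
white [    0     9   171   308 15696] (0.6522, -0.0151) r 0.0662 tool [ 0.0347 -0.1013]
white [ 225  220   71   71 3839] (0.6844, -0.118) r 0.0177 tool [0.0005 0.001 ]
pink (698.0, -107.9) (33.92662048339844, 54.58803176879883) 36.0 0.628 tool [0.0175 0.0007]
[ 0.6834 -0.1175  0.1869] 0.6259740071238948 pics/cap71.png
at [ 0.6832 -0.1168  0.1853] yaw 0.626 F [-0.7  0.  -3.4] w 0.0321 t 68.175 end [0.5814 0.2725 0.1853] 1.45
[[-0.4, 0.018, -0.047, 0.0, -0.103], [-0.4, 0.023, -0.045, 0.0, -0.103], [-0.4, 0.027, -0.042, 0.0, -0.103], [-0.4, 0.032, -0.039, 0.0, -0.103], [-0.4, 0.035, -0.036, 0.0, -0.103]]
[[-0.4, 0.039, -0.032, 0.0, -0.103], [-0.4, 0.042, -0.027, 0.0, -0.103], [-0.4, 0.045, -0.023, 0.0, -0.103]]
```

jog_arm(steps=[[-0.4, 0.018, -0.047, 0.0, -0.103], [-0.4, 0.023, -0.045, 0.0, -0.103], [-0.4, 0.027, -0.042, 0.0, -0.103], [-0.4, 0.032, -0.039, 0.0, -0.103], [-0.4, 0.035, -0.036, 0.0, -0.103]])

```text
time_s: 68.8
tool_pos: [0.6174, 0.1285, 0.1829]
orientation: [-3.139, 0.001, 1.146]
contact_force: [0.4, 0.2, -3.0]
gripper_width: 0.0324
```

jog_arm(steps=[[-0.4, 0.039, -0.032, 0.0, -0.103], [-0.4, 0.042, -0.027, 0.0, -0.103], [-0.4, 0.045, -0.023, 0.0, -0.103], [-0.4, 0, 0, 0, 0], [-0.4, 0, 0, 0, 0]])

```text
time_s: 69.42
tool_pos: [0.5806, 0.2729, 0.1833]
orientation: [-3.14, 0.002, 1.452]
contact_force: [-0.6, 0.2, -2.8]
gripper_width: 0.0321
```

```bash
python3 -c "
from cap import *
z=observe()['tool_pos'][2]; cap(.12+z-.095); go(.581,.2725,.135,1.448)"; python3 -c "
from h import *
p=read_camera('side'); save(p,'x3s',(190,80,140,120),5)"
```

```text
white [ 402    0  110  120 9792] (0.6691, 0.3404) r 0.0263 tool [0.0776 0.0799]
white [   98   115   270   156 24517] (0.573, 0.3017) r 0.0638 tool [ 0.0277 -0.011 ]
white [230 145  63  16 939] (0.5867, 0.3203) r 0.0131 tool [0.0479 0.0004]
white [ 225  221   71  102 4736] (0.5799, 0.2644) r 0.0262 tool [-0.0085  0.0003]
pink (582.3, 290.5) (33.104026794433594, 53.857635498046875) 85.1 1.486 tool [ 0.0177 -0.0005]
[0.5806 0.2729 0.1833] 1.4517759271100572 pics/cap72.png
at [0.581  0.2723 0.1836] yaw 1.451 F [ 0.4  0.1 -4.8] w 0.0322 t 69.475 -> shift [0.0002 0.     0.0486] n=1 per [0.0002 0.     0.0486] turn 0.003
```

View pics/x3s.png

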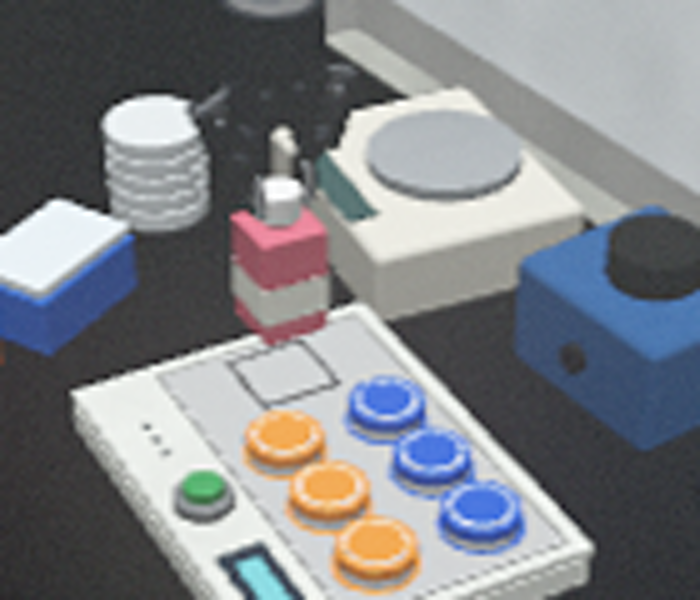

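jog_arm(steps=[[-0.4, 0, 0, 0.025, 0], [-0.4, 0, 0, 0.017, 0], [-0.4, 0, 0, 0.004, 0], [-0.4, 0, 0, 0, 0], [-0.4, 0, 0, 0, 0]])

```text
time_s: 70.15
tool_pos: [0.5822, 0.2732, 0.1398]
orientation: [3.14, -0.001, 1.451]
contact_force: [0.7, 0.3, -2.1]
gripper_width: 0.0323
```

jog_arm(steps=[[-0.4, 0, 0, 0.004, 0], [-0.4, 0, 0, 0, 0]])

```text
time_s: 70.4
tool_pos: [0.5813, 0.2733, 0.1346]
orientation: [-3.141, 0.0, 1.452]
contact_force: [0.7, -1.0, -3.2]
gripper_width: 0.032
```

jog_arm(steps=[[-0.4, 0, 0, 0.002, 0], [-0.4, 0, 0, 0, 0]])

```text
time_s: 70.65
tool_pos: [0.5812, 0.2734, 0.1325]
orientation: [-3.141, 0.0, 1.452]
contact_force: [-0.4, -0.1, -1.9]
gripper_width: 0.0324
```

jog_arm(steps=[[-0.4, 0, 0, 0.0015, 0], [-0.4, 0, 0, 0, 0]])

```text
time_s: 70.9
tool_pos: [0.5813, 0.2733, 0.131]
orientation: [-3.141, 0.0, 1.452]
contact_force: [-0.6, 0.2, -3.2]
gripper_width: 0.0321
```

jog_arm(steps=[[-0.4, 0, 0, 0.001, 0], [-0.4, 0, 0, 0, 0]])

```text
time_s: 71.15
tool_pos: [0.5814, 0.2734, 0.1309]
orientation: [3.141, -0.0, 1.452]
contact_force: [-2.1, -1.0, 2.1]
gripper_width: 0.0324
```

jog_arm(steps=[[-0.15, 0, 0, 0, 0], [0, 0, 0, 0, 0], [0.2, 0, 0, 0, 0], [0.2, 0, 0, 0, 0]])

```text
time_s: 71.65
tool_pos: [0.5815, 0.2733, 0.1302]
orientation: [3.141, -0.0, 1.452]
contact_force: [-0.5, -0.1, 0.4]
gripper_width: 0.0511
```

jog_arm(steps=[[0.2, 0, 0, -0.02, 0], [0.2, 0, 0, -0.05, 0], [0.2, -0.02, 0, -0.05, 0], [0.2, -0.04, 0, 0, 0], [0.2, 0, 0, 0, 0]])

```text
time_s: 72.28
tool_pos: [0.5747, 0.2118, 0.2514]
orientation: [3.14, -0.0, 1.449]
contact_force: [0.1, 0.9, 0.8]
gripper_width: 0.0507
```

```bash
python3 cap.py .156; python3 chk.py
```

```text
white [ 377    0  135   61 7225] (0.7286, 0.3149) r 0.0547 tool [0.121  0.1402]
white [  120    60   230   263 29651] (0.5545, 0.2024) r 0.1425 tool [-0.0118 -0.0189]
white [ 236   93   44   46 1435] (0.5803, 0.2715) r 0.0177 tool [ 0.0599 -0.0017]
pink (580.4, 271.9) (53.25386428833008, 53.999427795410156) 83.0 1.449 tool [ 0.0604 -0.0016]
[0.5747 0.2118 0.2514] 1.4488366661964283 pics/cap74.png
[0.5742 0.2136 0.2501] 72.375
0.036 [('blue', 0.5955, 0.0197, 0.0268, 0.0011), ('blue', 0.614, 0.1747, 0.0328, 0.0019), ('blue', 0.6156, 0.1705, 0.0266, 0.0007), ('orange', 0.5048, 0.0313, 0.0267, 0.0009), ('orange', 0.5101, 0.0484, 0.024, 0.0059), ('orange', 0.5254, 0.1854, 0.0329, 0.0023), ('orange', 0.5228, 0.1816, 0.0264, 0.0008)]
0.056 [('blue', 0.5948, 0.034, 0.0253, 0.001), ('blue', 0.6122, 0.1804, 0.031, 0.0018), ('blue', 0.6137, 0.1764, 0.0251, 0.0007), ('orange', 0.5091, 0.0449, 0.0252, 0.0009), ('orange', 0.5286, 0.1905, 0.0311, 0.0021), ('orange', 0.5261, 0.1869, 0.025, 0.0007)]
pics/chk75.png
```

View pics/chk75.png

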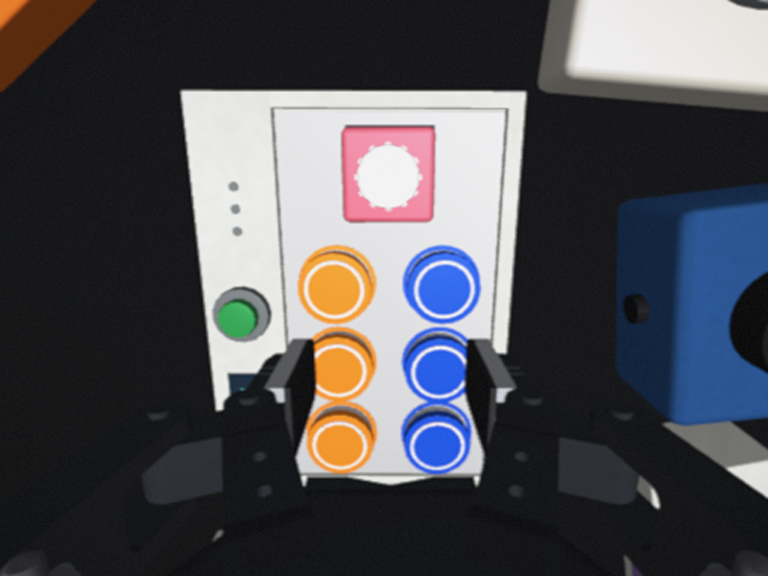

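```bash
python3 -c "
from h import *
p=read_camera('wrist'); m=mask(p,'green'); k,l,s,ce=cv2.connectedComponentsWithStats(m); i=1+np.argmax(s[1:,4]); print(s[i],ce[i])
for z in (.044,.048,.052): print(plane(p,ce[i],z))"
python3 plan.py .4435 .173 .1 1.448 -1
```

```text
[146 200  26  26 515] [158.33398058 212.37864078]
[[0.43970113 0.16896514 0.044     ]]
[[0.44131486 0.1701997  0.048     ]]
[[0.44292859 0.17143427 0.052     ]]
at [0.5741 0.2141 0.2497] yaw 1.452 F [ 0.2 -0.1  0.9] w 0.0513 t 72.425 end [0.4432 0.1735 0.0997] 1.448
[[-1.0, -0.014, -0.031, 0.037, 0.001], [-1.0, -0.014, -0.031, 0.038, 0.001], [-1.0, -0.014, -0.032, 0.037, 0.001], [-1.0, -0.014, -0.031, 0.038, 0.001]]
```

jog_arm(steps=[[-1, -0.016, -0.033, 0.03, 0], [-1, -0.016, -0.033, 0.03, 0], [-1, -0.013, -0.033, 0.03, 0], [-1, -0.014, -0.031, 0.04, 0], [-1, 0, 0, 0.02, 0]])

```text
time_s: 73.05
tool_pos: [0.4315, 0.1699, 0.0966]
orientation: [-3.133, 0.003, 1.453]
contact_force: [2.0, 0.1, 1.0]
gripper_width: -0.0
```

jog_arm(steps=[[-1, 0, 0, 0, 0], [-1, 0, 0, 0, 0], [-1, 0, 0, 0, 0]])

```text
time_s: 73.42
tool_pos: [0.44, 0.1713, 0.1015]
orientation: [3.139, -0.001, 1.452]
contact_force: [0.7, 0.6, 0.2]
gripper_width: 0.0001
```

```bash
python3 -c "
from h import *
p=read_camera('wrist'); m=mask(p,'green'); k,l,s,ce=cv2.connectedComponentsWithStats(m); i=1+np.argmax(s[1:,4]); print(s[i],ce[i])
for z in (.044,.048,.052): print(plane(p,ce[i],z))
save(p,'y1',None,1.5)
go(.442,.171,.05)"
```

```text
[ 241  183   45   42 1507] [263.27737226 204.1857996 ]
[[0.44250256 0.16956206 0.044     ]]
[[0.44259294 0.17085193 0.048     ]]
[[0.44268332 0.17214179 0.052     ]]
at [0.4398 0.1711 0.1014] yaw 1.452 F [ 1.2 -0.5 -0.3] w 0.0003 t 73.475 -> shift [0.0001 0.0021 0.0514] n=1 per [0.0001 0.0021 0.0514]
```

View pics/y1.png

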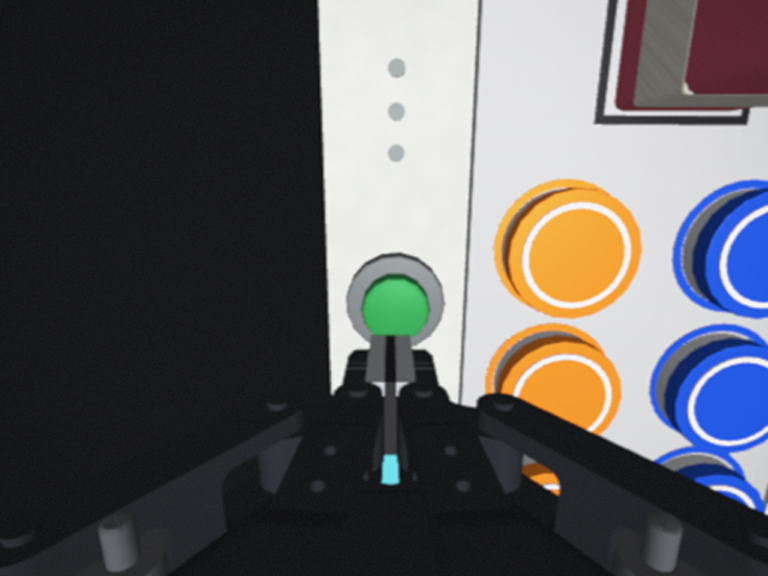

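jog_arm(steps=[[-1, 0, 0.002, 0.03, 0], [-1, 0, 0, 0.02, 0], [-1, 0, 0, 0, 0], [-1, 0, 0, 0.003, 0], [-1, 0, 0, 0, 0]])

```text
time_s: 74.1
tool_pos: [0.4406, 0.1704, 0.048]
orientation: [3.141, -0.0, 1.452]
contact_force: [-0.9, -0.9, 3.5]
gripper_width: -0.0001
```

jog_arm(steps=[[-1, 0, 0, 0.003, 0], [-1, 0, 0, 0, 0]])

```text
time_s: 74.35
tool_pos: [0.4408, 0.1705, 0.0462]
orientation: [3.14, -0.0, 1.452]
contact_force: [-6.2, -1.7, 18.7]
gripper_width: 0.0001
```

jog_arm(steps=[[-1, 0, 0, 0.003, 0], [-1, 0, 0, 0, 0]])

```text
time_s: 74.6
tool_pos: [0.4409, 0.1705, 0.0457]
orientation: [3.139, -0.001, 1.452]
contact_force: [-13.6, -5.2, 43.7]
gripper_width: -0.0001
```

jog_arm(steps=[[-1, 0, 0, -0.02, 0], [-1, 0, 0, -0.05, 0], [-1, 0, 0, -0.05, 0], [-1, 0, -0.04, -0.03, 0], [-1, 0, 0, 0, 0]])

```text
time_s: 75.22
tool_pos: [0.4005, 0.1758, 0.1938]
orientation: [3.137, -0.002, 1.453]
contact_force: [0.7, 0.1, 0.1]
gripper_width: 0.0001
```

jog_arm(steps=[[-1, 0, 0, 0, 0], [-1, 0, 0, 0, 0]])

```text
time_s: 75.47
tool_pos: [0.4005, 0.1749, 0.1901]
orientation: [-3.14, 0.001, 1.451]
contact_force: [0.5, -0.0, -0.9]
gripper_width: -0.0003
```

```bash
python3 - <<'E'
from h import *
p=read_camera("wrist"); save(p,"z_w",None,1.5)
p=read_camera("side"); save(p,"z_s",None,1.5)
for q in ("start","jar","tipbox","timer","tuberack"):
    for d in find_in(p,q)[:1]: print(q,d)
p=read_camera("top"); save(p,"z_t",None,1.5)
print(observe()["tool_pos"])
E
```

```text
start {'extent': [261.3, 154.3, 11.8, 11.9], 'score': 0.74}
jar {'extent': [357.6, 222.2, 18.8, 25.2], 'score': 0.55}
tipbox {'extent': [181.4, 121.3, 32.8, 32.1], 'score': 0.75}
timer {'extent': [251.1, 228.9, 25.6, 24.8], 'score': 0.59}
tuberack {'extent': [148.7, 129.4, 43.9, 43.7], 'score': 0.63}
[0.40046967 0.17506436 0.19098862]
```

View pics/z_s.png

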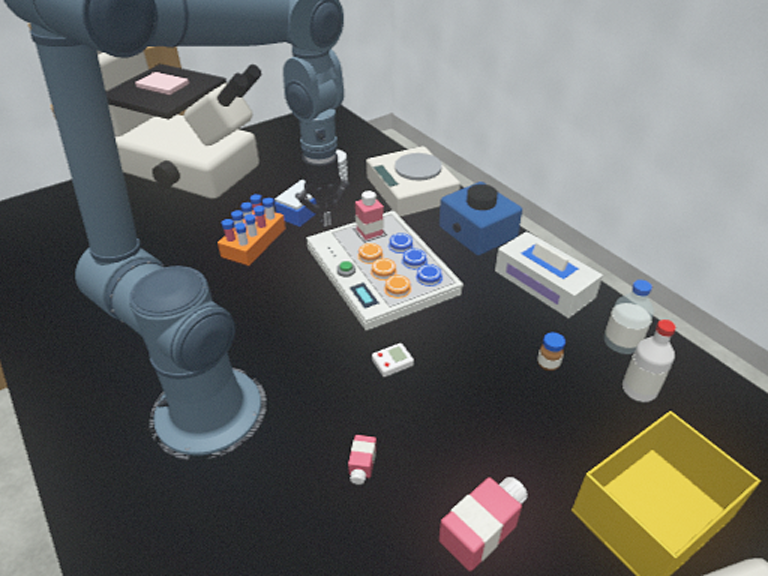

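View pics/z_w.png

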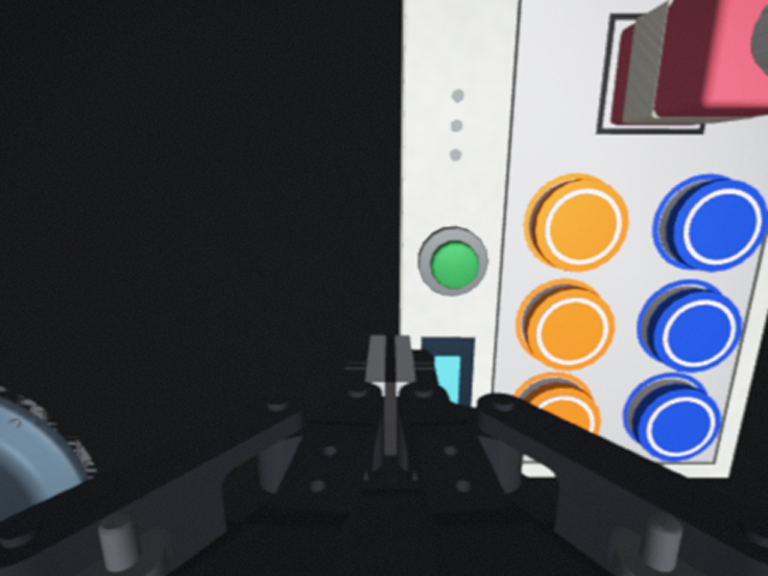

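View pics/z_t.png

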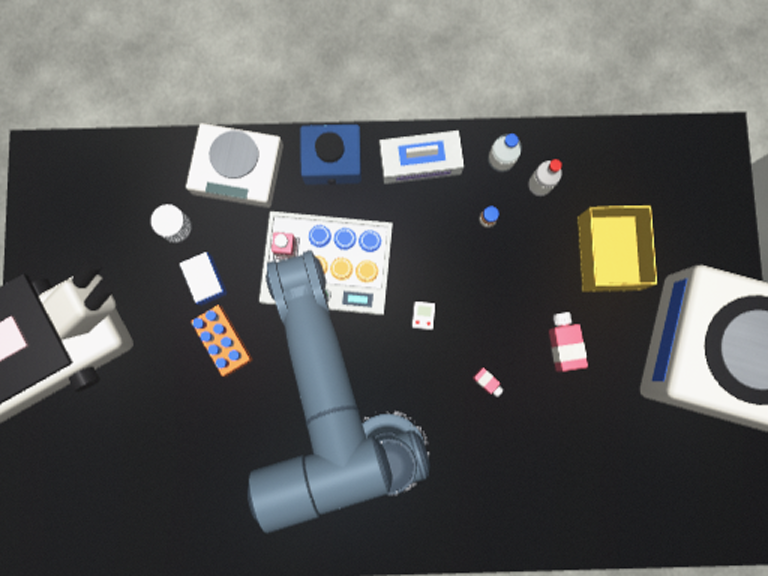

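```bash
python3 -c "
from plant import *
print(close_job())"
```

```text
the job is handed in; nothing more can be done
None
```

The warming station is set up and the job is handed in at about 76 s, well inside the 210 s limit.

1. **Deck:** I pushed each corner down over its pad until it hit a hard stop, at 20 to 38 N. Afterwards the gap around the deck looked thin and even on all sides.
2. **Dishes:** All six were present: three blue and three orange. Each sits flat on a ring of its own colour, within about 1.5 mm of centre by the wrist camera.
3. **Knocked dish:** One orange dish already in place was found knocked a few centimetres aside. I picked it up and set it back on its ring.
4. **Bottle:** The middle-sized bottle stands upright in the square, about 1 mm off centre and lined up with its sides.
5. **Start button:** I pressed it last, down to its stop at about 44 N, then moved the arm clear.

- **Final view:** Everything was in place. The jar, timer, tip box and tube rack showed in the side picture about where they were at the start; I did not re-measure their positions.
- **Fingertip offset:** With the jaws shut, the fingertips touched about 22 mm higher than the stated tool geometry gives. I worked from measured contact heights instead.
- **Not measured:** The fully-pressed reading of the button was not available; I judged it from the hard stop. Deck flushness was judged from the hard stops and the pictures, not from a direct height reading.

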